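# Right the toppled tins in the bench lane and zero its counter

### The arm

A 7-joint arm with a two-finger parallel gripper is mounted at the origin on the work surface. World frame = base frame: x ahead of the robot, y to its left, z up, the work surface at z = 0. Lengths are in m, angles in degrees, forces in N, time in s.
With the tool pointing down it reaches from about 0.425 to 0.875 m from the base axis. Payload 4.7 kg.
Tool frame: the origin (TCP) lies on the front face of the gripper's body, between the roots of the fingers; the fingertips stand 70 mm ahead of it and the grasp point (between the pads) lies 51 mm ahead of it; z points along the fingers, y is the direction in which the jaws open and shut (so a half turn about z gives the same grasp; the last joint's range is limited). The gripper opens to 87 mm and grips with 3 to 60 N. Pads are 19 mm wide; open, the fingers measure 117 mm over their backs; the gripper's body (75 mm by 190 mm) begins 51 mm behind the grasp point.
Start: joints at [66.354, 18.392, -4.016, 83.108, 1.295, 78.541, -3.26], TCP at [0.269, -0.592, 0.292] pointing down, gripper open.
Joint ranges: [-163.93, 163.93], [-17.29, 119.83], [-79.2, 71.16], [3.27, 140.29], [-89.18, 269.18], [5.43, 117.66], [-154.24, 154.24]. Speed limits (degrees/s): [147.25, 147.25, 180, 180, 180, 180, 180].

### API

Orientations are given as [roll, pitch, yaw] about the fixed x, y, z axes, in that order (R = Rz(yaw) Ry(pitch) Rx(roll)).
In Python, from cell import env gives the robot as it stands.
- The arm moves only by the tool drive_tool, never from a script. Its argument "commands" is a list of rows, each a list of 7 numbers: the shift along the tool's x, y, z in cm, then the turn, a rotation vector about the tool's x, y, z in degrees, then the opening, from 0 (shut) to 1 (fully open). In form: [[tx, ty, tz, rx, ry, rz, hand], ...]. A call has 1 to 20 rows; each row shifts and turns the commanded pose from where the row before left it, along the tool's axes as they then stand; what a row does not reach is not made up. A row lasts 1/12 s, in which the tool goes at most 41.7 mm and 7.16 degrees, less where a joint would pass 70% of its speed; a pose out of reach is approached as far as the arm can. A call is refused whole if a number of a shift passes 4.17 or a number of a turn 7.16, either way. A call with a gripper value outside its range is refused whole. The fingers move at their own pace and stop on an object; "force" is the grip in N (left out, the last holds). Time passes only in rows, so rows that do not move let the fingers close. It gives the time, the measured TCP pose, the force and the opening at its end, in the units of the state.
- env.get_obs(): the state, without advancing time (a new reading comes with each control period).
- env.read_camera(name): name is "scene" or "top"; returns a dict with "img" (400x640x3 uint8, blue, green, red), "mtx" (3x3 intrinsics, pixels), "pose" (4x4, takes a point from camera to world coordinates). Camera axes: x right, y down, z forward; pixel columns grow to the right and rows downward; lengths in m; the calibration is good to about 2 mm. A picture is of the moment at which its call begins. There is no depth.
- env.sign_off(): hands the job in, once; it reports no verdict.
The state is a dict: "time_s": time; "qpos": joint angles; "joint_velocities": joint speeds; "effort": joint torques, N m; "tool_pos": TCP position; "tool_rot": TCP orientation; "force": force on the tool from outside, world axes, zero at the start; "wrist_torque": the same for the moment, N m; "grip_width": finger opening in m.
Only numpy, scipy, OpenCV 4.12 (cv2) and the standard library are available. Lean on these libraries where they do the work, as an engineer would, in place of code of your own. Each camera call takes 0.05 s, during which the arm holds its last target.

### The job

Some of the square tins have toppled out of the lane on the bench. Stand them all upright again in the lane, cap up, each flat on the floor of a bay of its own beside the tins already there; they are thin-walled, so hold them gently, with no more than about 40 N of grip force. Once every tin stands, turn the counter's reset knob fully back to its zero stop, and leave the other things on the bench where they are.

Things in the scene. Friction and masses are not known exactly. Their poses are not given: they have to be found in the camera images.
- lane: Fixed plywood tray lying on the bench, 86 mm in its x, 510 mm along its y. Origin at the centre of its underside; x is across the lane, y along it, z up. Its floor is 8 mm above the bench; front and back lips rise 10 mm above the floor (74 mm clear between them), and seven cross strips 6 mm wide and 6 mm high divide it into six bays in a row, spaced 84 mm, each 78 mm wide along y.
- bay0 (a point): Centre of the floor of bay 0 of the lane (bays counted along the lane's +y); axes as the lane's.
- bay1 (a point): Centre of the floor of bay 1 of the lane (bays counted along the lane's +y); axes as the lane's.
- bay2 (a point): Centre of the floor of bay 2 of the lane (bays counted along the lane's +y); axes as the lane's.
- bay3 (a point): Centre of the floor of bay 3 of the lane (bays counted along the lane's +y); axes as the lane's.
- bay4 (a point): Centre of the floor of bay 4 of the lane (bays counted along the lane's +y); axes as the lane's.
- bay5 (a point): Centre of the floor of bay 5 of the lane (bays counted along the lane's +y); axes as the lane's.
- tin1: Loose thin-walled square tin, at the start lying beyond the lane, cap roughly away from the robot, or absent. Body 44 x 44 mm, 100 mm tall, with a round black screw cap 22 mm wide and 20 mm high on top (120 mm in all), 0.15 to 0.3 kg. Origin at the centre of its underside, z along the tin towards the cap, x and y square to its sides. All tins are alike.
- tin2: Loose thin-walled square tin, at the start lying beyond the lane, cap roughly away from the robot, or absent. Body 44 x 44 mm, 100 mm tall, with a round black screw cap 22 mm wide and 20 mm high on top (120 mm in all), 0.15 to 0.3 kg. Origin at the centre of its underside, z along the tin towards the cap, x and y square to its sides. All tins are alike.
- tin3: Loose thin-walled square tin, at the start lying beyond the lane, cap roughly away from the robot, or absent. Body 44 x 44 mm, 100 mm tall, with a round black screw cap 22 mm wide and 20 mm high on top (120 mm in all), 0.15 to 0.3 kg. Origin at the centre of its underside, z along the tin towards the cap, x and y square to its sides. All tins are alike.
- tin4: Loose thin-walled square tin, at the start lying beyond the lane, cap roughly away from the robot, or absent. Body 44 x 44 mm, 100 mm tall, with a round black screw cap 22 mm wide and 20 mm high on top (120 mm in all), 0.15 to 0.3 kg. Origin at the centre of its underside, z along the tin towards the cap, x and y square to its sides. All tins are alike.
- tin5: Loose thin-walled square tin, standing in a bay of the lane at the start, or absent. Body 44 x 44 mm, 100 mm tall, with a round black screw cap 22 mm wide and 20 mm high on top (120 mm in all), 0.15 to 0.3 kg. Origin at the centre of its underside, z along the tin towards the cap, x and y square to its sides. All tins are alike.
- tin6: Loose thin-walled square tin, standing in a bay of the lane at the start, or absent. Body 44 x 44 mm, 100 mm tall, with a round black screw cap 22 mm wide and 20 mm high on top (120 mm in all), 0.15 to 0.3 kg. Origin at the centre of its underside, z along the tin towards the cap, x and y square to its sides. All tins are alike.
- tin7: Loose thin-walled square tin, standing in a bay of the lane at the start, or absent. Body 44 x 44 mm, 100 mm tall, with a round black screw cap 22 mm wide and 20 mm high on top (120 mm in all), 0.15 to 0.3 kg. Origin at the centre of its underside, z along the tin towards the cap, x and y square to its sides. All tins are alike.
- counter: Fixed grey take-out counter, 120 x 120 mm, 60 mm high, beyond the lane, far left or far right, with a white dial 104 mm wide on top. Origin at the centre of its underside. The zero mark and a small steel stop pin 10 mm high beside it lie on the dial in the counter's +x direction from its centre.
- reset_knob (a joint): Angle of the black reset knob at the middle of the dial (vertical axis): 0 at its zero stop, growing clockwise seen from above, up to 5.6 rad; so it goes home counter-clockwise. It stays where left (0.03 N m of friction). A steel pointer and a white line mark one end of its bar grip; that end points q clockwise from the counter's +x, and at 0 the pointer rests against the stop pin.
- dial_axis (a point): Where to grip the knob: on its axis, 94 mm above the bench, 10 mm below the top of its bar grip. The bar is 46 mm long, 12 mm wide, centred on the axis, its top 104 mm above the bench; it stands 36 mm above a round skirt 48 mm wide and 6 mm thick. The point's axes are the counter's and do not turn with the knob.
- screw_box: Bystander: loose grey open compartment box 110 x 110 x 55 mm, at the other side from the counter; origin at the centre of its underside.
- jar: Bystander: jar 64 mm wide, 70 mm tall, standing nearer the robot than the lane, to the right; origin at the centre of its underside.
- driver: Bystander: screwdriver lying nearer the robot than the lane, to the left; origin on its underside.
Mind the look-alikes: they are no part of the job. What is shaped like the tin4 but purple or red is not meant.

How it is judged:
By the outcome, as a careful person would: the job done as asked, in the order asked, and still so for the second after the job is handed in, with the robot touching nothing.
Of tin1, tin2, tin3, tin4 only 3 to 4 are there at a start; the rules pass over those that are not, and their reading is None.
Of tin5, tin6, tin7 only 1 to 2 are there at a start; the rules pass over those that are not, and their reading is None.
At some moment in a run one of tin1, tin2, tin3, tin4 may be knocked a few centimetres aside while the robot is not near it.
Once in a run the grip may slacken for a moment while it holds something.
It also fails if it takes over 210 s, if anything falls off the work surface, if the arm or the gripper's body presses on something with over 40 N, if the wrist force passes 120 N, or if a joint passes its speed limit or range.

## Working session

There is one attempt and no reset: what is moved stays moved. The work goes in short steps, Python scripts to look and compute and a tool call to move; the robot and the scene stay as the last step left them, time stands still between calls to the robot, and variables do not carry over. Pictures are saved under pics/ and viewed, and the job is handed in when it is done.

Besides the shell and the picture viewer there is one more tool, called after ">>>" as name(argument=value, ...) on one line, values as JSON. drive_tool: Moves the arm, as the interface text tells. Its arguments: {"type":"object","properties":{"commands":{"type":"array"},"force":{"type":"number"}},"required":["commands"]}

```bash
ls; mkdir -p pics; python3 - <<'E'
from cell import env
import cv2
print(env.get_obs())
for n in("scene","top"):
    c=env.read_camera(n); cv2.imwrite(f"pics/{n}0.png",c["img"]); print(n,c["mtx"],c["pose"])
E
```

```text
pics
{'time_s': 0.0, 'qpos': array([66.35617344, 18.44057852, -4.01372362, 83.17460697,  1.29544157,
       78.54049526, -3.26140228]), 'joint_velocities': array([-0.0857092 , -0.07901743,  0.07975153, -0.06205406,  0.07134941,
       -0.03086487,  0.04536325]), 'effort': array([-4.53743496e-04, -4.91296935e+01, -4.04207027e-01, -3.12531638e+01,
       -6.40304340e-02,  4.37263492e-02,  1.90264918e-04]), 'tool_pos': array([ 0.26882019, -0.59135012,  0.29114651]), 'tool_rot': array([-1.79889579e+02,  6.71619336e-03,  2.44505465e+01]), 'force': array([0.6427136 , 0.60483404, 0.62816117]), 'wrist_torque': array([-0.01317793, -0.05723386,  0.02853123]), 'grip_width': 0.08685240599550521}
scene [[423.43718458   0.         321.579235  ]
 [  0.         423.43718458 192.55016328]
 [  0.           0.           1.        ]] [[ 0.28835862  0.72057152 -0.63057592  1.39869084]
 [ 0.95749909 -0.22159885  0.18463327 -0.23107791]
 [-0.00669342 -0.65701647 -0.75384651  1.05078863]
 [ 0.          0.          0.          1.        ]]
top [[381.57918505   0.         321.5796379 ]
 [  0.         381.57918505 199.28739772]
 [  0.           0.           1.        ]] [[ 2.90443093e-02 -9.72139086e-01  2.32598420e-01  2.91587543e-01]
 [-9.99559787e-01 -2.96560153e-02  8.67383504e-04 -9.10071880e-03]
 [ 6.05472488e-03 -2.32521219e-01 -9.72572477e-01  1.31040866e+00]
 [ 0.00000000e+00  0.00000000e+00  0.00000000e+00  1.00000000e+00]]
```

View pics/scene0.png

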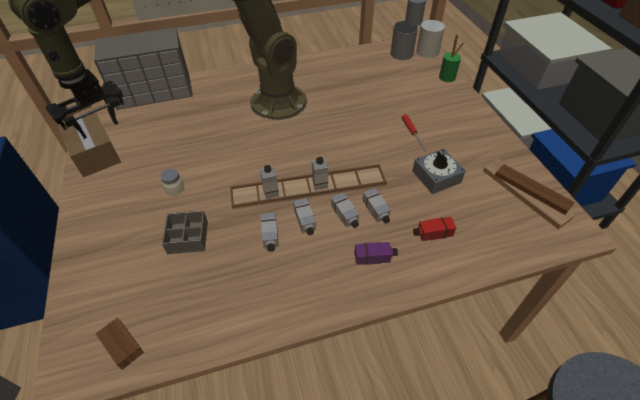

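View pics/top0.png

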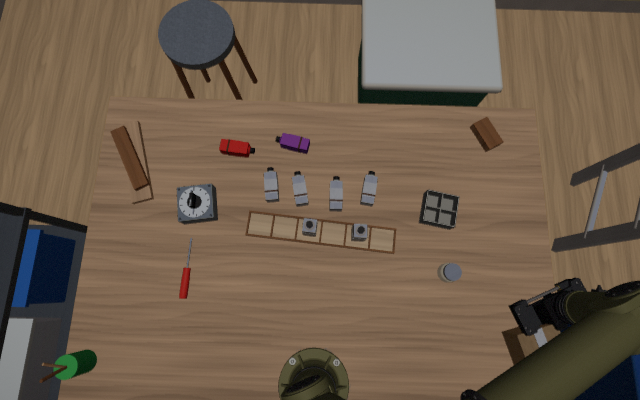

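Both views show four grey tins lying beyond the lane (top px ≈ (271,184), (300,188), (336,193), (370,188)). Two grey tins stand in the lane at (309,227) and (360,232). The red tin (237,148) and purple tin (294,142) are look-alikes, so I will leave them alone. The counter is at (196,203). I'll confirm in an enlarged crop.

```bash
cat > h.py <<'E'
import numpy as np, cv2
def ray(c,u,v):
    M=c["mtx"];P=c["pose"]; d=P[:3,:3]@np.linalg.solve(M,[u,v,1.]); return P[:3,3],d
def onplane(c,u,v,z):
    o,d=ray(c,u,v); return o+d*(z-o[2])/d[2]
def proj(c,p):
    P=c["pose"]; q=P[:3,:3].T@(np.asarray(p,float)-P[:3,3]); q=c["mtx"]@q; return q[:2]/q[2]
def crop(c,x0,y0,x1,y1,s,name):
    cv2.imwrite(name,cv2.resize(c["img"][y0:y1,x0:x1],None,fx=s,fy=s,interpolation=cv2.INTER_CUBIC))
E
python3 - <<'E'
from cell import env
from h import *
c=env.read_camera("top"); crop(c,240,130,400,260,5,"pics/c1.png"); crop(c,165,175,225,235,8,"pics/k1.png")
s=env.read_camera("scene"); crop(s,220,140,400,270,4,"pics/c2.png"); 
E
```

```text
(no output)
```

View pics/c1.png

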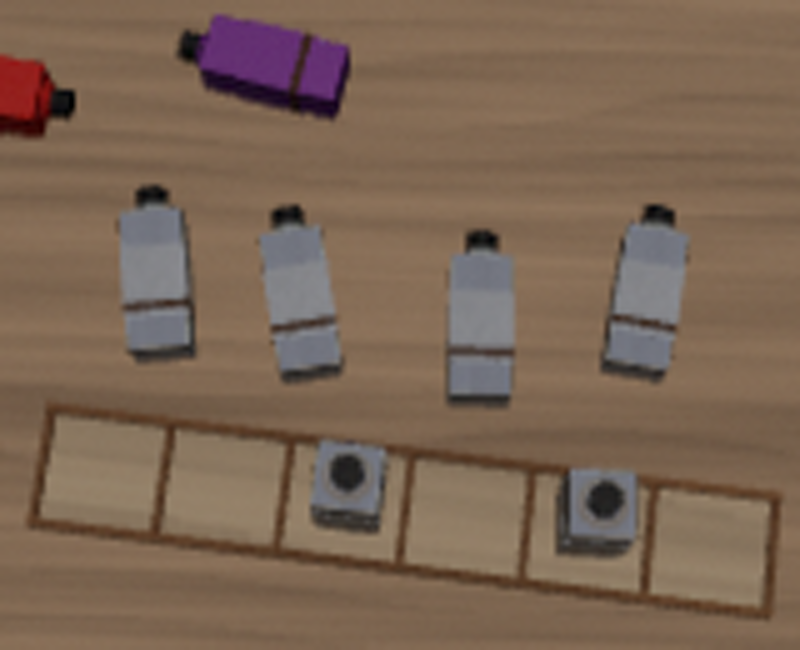

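View pics/k1.png

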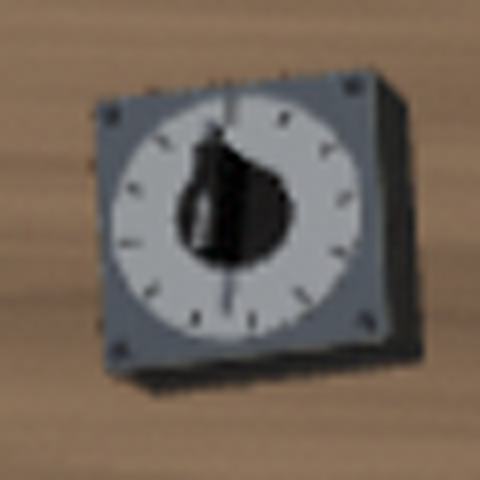

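View pics/c2.png

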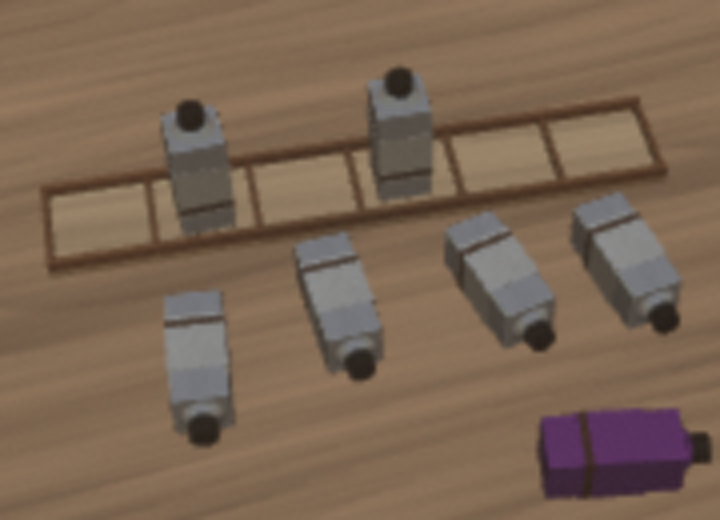

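The crop confirms the layout: four grey tins lying with caps away from the robot, free bays at crop (100,470), (220,490), (460,515) and (710,550), and two tins standing. Next I measure.

```bash
python3 - <<'E'
from cell import env
from h import *
c=env.read_camera("top")
f=lambda p,z,s=5,ox=240,oy=130: onplane(c,(p[0]+.5)/s-.5+ox,(p[1]+.5)/s-.5+oy,z)[:2]
T={'A':[(118,210),(185,208),(193,345),(130,352)],'B':[(260,238),(322,228),(341,370),(283,378)],'C':[(450,252),(513,252),(511,400),(448,400)],'D':[(627,222),(689,230),(664,375),(604,367)]}
for k,v in T.items():
    p=np.array([f(q,.044) for q in v]); d=(p[0]+p[1]-p[2]-p[3])/2; w=p[0]-p[1]
    print(k,p.mean(0).round(4),"len",np.linalg.norm(d).round(4),"w",np.linalg.norm(w).round(4),"axis",np.degrees(np.arctan2(d[1],d[0])).round(1))
L=np.array([f(q,.018) for q in [(50,403),(780,493),(770,617),(28,525)]])
ctr=L.mean(0); ey=(L[0]+L[3]-L[1]-L[2])/2; print("lane",ctr,np.linalg.norm(ey),np.linalg.norm((L[0]+L[1]-L[2]-L[3])/2)); ey/=np.linalg.norm(ey); 
print("yaw",np.degrees(np.arctan2(-ey[0],ey[1])))
for i in range(6): print(i,(ctr+ey*.084*(i-2.5)).round(4))
for q in [(347,473),(604,500)]: 
    p=f(q,.128); print("stand",p, (p-ctr)@ey, (p-ctr)@[ey[1],-ey[0]])
g=lambda p,z:f(p,z,8,165,175)
K=np.array([g(q,.06) for q in [(97,103),(372,70),(388,343),(108,370)]]); print("counter",K.mean(0),K, )
ex=(K[0]+K[1]-K[2]-K[3])/2;print(np.linalg.norm(ex),np.degrees(np.arctan2(ex[1],ex[0])))
k=K.mean(0); print(proj(c,[*k,.104]),[ (proj(c,[*k,z])-[165,175])*8 for z in (.06,.104)])
print(g((210,128),.104)-k, g((232,100),.06)-k)
E
```

```text
A [0.6389 0.1678] len 0.1 w 0.0464 axis 7.4
B [0.6243 0.0674] len 0.1012 w 0.0434 axis 10.6
C [ 0.6122 -0.0558] len 0.1045 w 0.0435 axis 0.4
D [ 0.6352 -0.1692] len 0.105 w 0.0432 axis -9.0
lane [ 0.4880319  -0.00817411] 0.506343554109039 0.08534670859851988
yaw -5.386505044782701
0 [ 0.4683 -0.2172]
1 [ 0.4762 -0.1336]
2 [ 0.4841 -0.05  ]
3 [0.492  0.0336]
4 [0.4999 0.1173]
5 [0.5077 0.2009]
stand [0.49286   0.0290589] 0.037521824609800164 0.0013115741546881512
stand [ 0.48060364 -0.13228044] -0.12425560817385334 0.004254878286608306
counter [0.56805205 0.41730542] [[0.61691386 0.48366875]
 [0.63496048 0.36891901]
 [0.51759279 0.35093965]
 [0.50274107 0.46569426]]
0.11715765954184618 8.826457065553663
[190.43262077 199.0125094 ] [array([237.88066978, 216.55798294]), array([203.46096618, 192.10007521])]
[0.02829943 0.00184661] [0.05192457 0.00950283]
```

Sizes check out: tins measure about 100 × 44 mm and the lane 506 × 85 mm. Free bays are 0, 2, 4 and 5, and I'll send D→0, C→2, B→4, A→5. First I move above tin C.

>>> drive_tool(commands=[[2.68,-1.72,0,0,0,0,1],[2.68,-1.72,0,0,0,0,1],[2.68,-1.72,0,0,0,0,1],[2.68,-1.72,0,0,0,0,1],[2.68,-1.72,0,0,0,0,1],[2.68,-1.72,0,0,0,0,1],[2.68,-1.72,0,0,0,0,1],[2.68,-1.72,0,0,0,0,1],[2.68,-1.72,0,0,0,0,1],[2.68,-1.72,0,0,0,0,1],[2.68,-1.72,0,0,0,0,1],[2.68,-1.72,0,0,0,0,1],[2.68,-1.72,0,0,0,0,1],[2.68,-1.72,0,0,0,0,1],[2.68,-1.72,0,0,0,0,1],[2.68,-1.72,0,0,0,0,1],[2.68,-1.72,0,0,0,0,1],[2.68,-1.72,0,0,0,0,1],[2.68,-1.72,0,0,0,0,1],[2.68,-1.72,0,0,0,0,1]], force=30)

```text
time_s: 1.92
tool_pos: [0.6151, -0.0554, 0.2922]
tool_rot: [180.0, 0.0, 24.4]
force: [0.8, -0.3, 0.3]
grip_width: 0.0869
```

>>> drive_tool(commands=[[0,0,0,0,0,6,1],[0,0,0,0,0,6,1],[0,0,0,0,0,6,1],[0,0,0,0,0,6,1],[0,0,0,0,0,0,1],[0,0,0,0,0,0,1]])

```text
time_s: 2.42
tool_pos: [0.6145, -0.0566, 0.2921]
tool_rot: [180.0, 0.0, 0.6]
force: [0.4, -0.8, -0.2]
grip_width: 0.0867
```

```bash
cat >> h.py <<'E'
from scipy.spatial.transform import Rotation as Ro
def st(env,grasp=None,rpy=None):
    o=env.get_obs(); R=Ro.from_euler('xyz',o['tool_rot'],degrees=True); p=o['tool_pos']; g=p+R.apply([0,0,.051])
    print("t",round(o['time_s'],2),"tcp",p.round(4),"rpy",o['tool_rot'].round(1),"grasp",g.round(4),"w",round(o['grip_width'],4),"q",o['qpos'].round(0),"F",o['force'].round(1))
    if grasp is not None: print(" shift of grasp in tool cm",(R.inv().apply(np.array(grasp)-g)*100).round(2))
    if rpy is not None: print(" turn",(R.inv()*Ro.from_euler('xyz',rpy,degrees=True)).as_rotvec(degrees=True).round(1))
    return o,R,g
E
python3 - <<'E'
from cell import env
from h import *
st(env,[.617,-.056,.2],[180,0,0.4])
E
```

```text
t 2.42 tcp [ 0.6145 -0.0566  0.2921] rpy [180.    0.    0.6] grasp [ 0.6145 -0.0567  0.2411] w 0.0867 q [ 23.  16. -25.  87.   7.  78. -92.] F [ 0.4 -0.8 -0.2]
 shift of grasp in tool cm [ 0.25 -0.06  4.11]
 turn [0.  0.  0.2]
```

Dry run of the tilt, in the air.

>>> drive_tool(commands=[[-0.53,0,0.03,0,6,0,1],[-0.53,0,0.03,0,6,0,1],[-0.53,0,0.03,0,6,0,1],[-0.53,0,0.03,0,6,0,1],[-0.53,0,0.03,0,6,0,1],[-0.53,0,0.03,0,6,0,1],[-0.53,0,0.03,0,6,0,1],[-0.53,0,0.03,0,6,0,1],[-0.53,0,0.03,0,6,0,1],[-0.53,0,0.03,0,6,0,1],[-0.53,0,0.03,0,6,0,1],[-0.53,0,0.03,0,6,0,1],[-0.53,0,0.03,0,6,0,1],[-0.53,0,0.03,0,6,0,1],[-0.53,0,0.03,0,6,0,1],[0,0,0,0,0,0,1],[0,0,0,0,0,0,1]])

```text
time_s: 3.83
tool_pos: [0.5923, -0.0513, 0.3373]
tool_rot: [-178.1, -64.1, 1.4]
force: [-0.4, 0.6, -0.3]
grip_width: 0.0871
```

```bash
python3 - <<'E'
from cell import env
from h import *
st(env,[.484,-.05,.15],[-90,90-1,0])
E
```

```text
t 3.83 tcp [ 0.5923 -0.0513  0.3373] rpy [-178.1  -64.1    1.4] grasp [ 0.6381 -0.0485  0.3151] w 0.0871 q [ -9. -17.  14. 133. -89.   5.   5.] F [-0.4  0.6 -0.3]
 shift of grasp in tool cm [-21.57  -0.45  -6.66]
 turn [  26.7 -109.   115.5]
```

The tilt ran J5 into its limit because J7 is on the wrong side. I'll undo it and use the half-turned grasp (yaw 180), which lets J5 flip the other way.

>>> drive_tool(commands=[[0.5,0,0,0,-6,0,1],[0.5,0,0,0,-6,0,1],[0.5,0,0,0,-6,0,1],[0.5,0,0,0,-6,0,1],[0.5,0,0,0,-6,0,1],[0.5,0,0,0,-6,0,1],[0.5,0,0,0,-6,0,1],[0.5,0,0,0,-6,0,1],[0.5,0,0,0,-6,0,1],[0.5,0,0,0,-6,0,1],[0.3,0,0,0,-4,0,1],[0,0,0,0,0,-7,1],[0,0,0,0,0,-7,1],[0,0,0,0,0,-7,1],[0,0,0,0,0,-7,1],[0,0,0,0,0,-7,1],[0,0,0,0,0,-7,1],[0,0,0,0,0,-7,1],[0,0,0,0,0,-7,1],[0,0,0,0,0,-7,1]])

```text
time_s: 5.5
tool_pos: [0.6248, -0.0373, 0.3805]
tool_rot: [163.0, -10.0, 70.3]
force: [1.1, 1.6, -0.4]
grip_width: 0.0871
```

>>> drive_tool(commands=[[0,0,0,0,0,-7,1],[0,0,0,0,0,-7,1],[0,0,0,0,0,-7,1],[0,0,0,0,0,-7,1],[0,0,0,0,0,-7,1],[0,0,0,0,0,-7,1],[0,0,0,0,0,-7,1],[0,0,0,0,0,-7,1],[0,0,0,0,0,-7,1],[0,0,0,0,0,-7,1],[0,0,0,0,0,-7,1],[0,0,0,0,0,-7,1],[0,0,0,0,0,-7,1],[0,0,0,0,0,-7,1],[0,0,0,0,0,-7,1],[0,0,0,0,0,-7,1],[0,0,0,0,0,0,1],[0,0,0,0,0,0,1]])

```text
time_s: 7.0
tool_pos: [0.625, -0.0374, 0.3809]
tool_rot: [176.6, 19.4, 179.6]
force: [0.2, 0.5, -0.0]
grip_width: 0.0872
```

```bash
python3 - <<'E'
from cell import env
from h import *
st(env,[.617,-.056,.2],[180,0,-179.6])
E
```

```text
t 7.0 tcp [ 0.625  -0.0374  0.3809] rpy [176.6  19.4 179.6] grasp [ 0.6419 -0.0345  0.3329] w 0.0872 q [ 37.   4. -36.  93.  -2.  65.  93.] F [ 0.2  0.5 -0. ]
 shift of grasp in tool cm [ 6.76 -2.86 11.56]
 turn [ 3.2 19.5 -0.2]
```

>>> drive_tool(commands=[[0.53,0,0.03,0,-6,0,1],[0.53,0,0.03,0,-6,0,1],[0.53,0,0.03,0,-6,0,1],[0.53,0,0.03,0,-6,0,1],[0.53,0,0.03,0,-6,0,1],[0.53,0,0.03,0,-6,0,1],[0.53,0,0.03,0,-6,0,1],[0.53,0,0.03,0,-6,0,1],[0.53,0,0.03,0,-6,0,1],[0.53,0,0.03,0,-6,0,1],[0.53,0,0.03,0,-6,0,1],[0.4,0,0.03,0,-4.6,0,1],[0,0,0,0,0,0,1],[0,0,0,0,0,0,1]])

```text
time_s: 8.17
tool_pos: [0.6322, -0.0308, 0.4484]
tool_rot: [168.7, 70.5, 170.3]
force: [-0.1, 0.3, -0.5]
grip_width: 0.0872
```

```bash
python3 - <<'E'
from cell import env
from h import *
st(env,[.484,-.05,.1],[180,90,180])
E
```

```text
t 8.17 tcp [ 0.6322 -0.0308  0.4484] rpy [168.7  70.5 170.3] grasp [ 0.6804 -0.0289  0.4317] w 0.0872 q [  4. -17.  -1. 124. -67.   5. 154.] F [-0.1  0.3 -0.5]
 shift of grasp in tool cm [37.61 -3.94 -7.76]
 turn [  1.6 -19.2  -3.5]
```

>>> drive_tool(commands=[[0,0,0,0,6,0,1],[0,0,0,0,6,0,1],[0,0,0,0,6,0,1],[0,0,0,0,6,0,1],[0,0,0,0,6,0,1],[0,0,0,0,6,0,1],[0,0,0,6,0,0,1],[0,0,0,6,0,0,1],[0,0,0,6,0,0,1],[0,0,0,6,0,0,1],[0,0,0,6,0,0,1],[0,0,0,0,0,0,1]])

```text
time_s: 9.17
tool_pos: [0.634, -0.0175, 0.4557]
tool_rot: [-154.9, 44.4, 179.3]
force: [0.5, 3.8, -0.3]
grip_width: 0.087
```

```bash
python3 - <<'E'
from cell import env
from h import *
st(env,[.484,-.05,.1],[180,90,180])
E
```

```text
t 9.17 tcp [ 0.634  -0.0175  0.4557] rpy [-154.9   44.4  179.3] grasp [ 0.666  -0.0395  0.4227] w 0.087 q [ 64. -14. -69. 102.  25.  48.  59.] F [ 0.5  3.8 -0.3]
 shift of grasp in tool cm [35.57  3.21  9.88]
 turn [-24.4 -44.9   9.7]
```

>>> drive_tool(commands=[[0,0,0,0,-6,0,1],[0,0,0,0,-6,0,1],[0,0,0,0,-6,0,1],[0,0,0,0,-6,0,1],[0,0,0,0,-6,0,1],[0,0,0,0,-6,0,1],[0,0,0,0,-6,0,1],[0,0,0,0,-6,0,1],[0,0,0,0,-6,0,1],[0,0,0,0,0,0,1]])

```text
time_s: 10.0
tool_pos: [0.6312, -0.0426, 0.4562]
tool_rot: [-105.2, 71.2, -128.0]
force: [-0.5, -1.6, -0.1]
grip_width: 0.0866
```

```bash
python3 - <<'E'
from cell import env
from h import *
st(env,[.484,-.05,.1],[180,90,180])
E
```

```text
t 10.0 tcp [ 0.6312 -0.0426  0.4562] rpy [-105.2   71.2 -128. ] grasp [ 0.6777 -0.063   0.4519] w 0.0866 q [ 39. -15. -49. 126. 113.  33. -24.] F [-0.5 -1.6 -0.1]
 shift of grasp in tool cm [ 36.83   5.17 -15.24]
 turn [-22.7  -8.5  16.9]
```

J5 now goes positive. Next I reorient to horizontal and test the placing pose above bay 2.

>>> drive_tool(commands=[[0,0,0,-4.5,-1.7,3.4,1],[0,0,0,-4.5,-1.7,3.4,1],[0,0,0,-4.5,-1.7,3.4,1],[0,0,0,-4.5,-1.7,3.4,1],[0,0,0,-4.5,-1.7,3.4,1],[3,0,-2,0,0,0,1],[3,0,-2,0,0,0,1],[3,0,-2,0,0,0,1],[3,0,-2,0,0,0,1],[3,0,-2,0,0,0,1],[3,0,-2,0,0,0,1],[3,0,-2,0,0,0,1],[0,0,0,0,0,0,1]])

```text
time_s: 11.08
tool_pos: [0.5953, -0.0462, 0.3698]
tool_rot: [-95.1, 84.1, -103.1]
force: [-0.5, -0.8, 0.2]
grip_width: 0.0869
```

```bash
python3 - <<'E'
from cell import env
from h import *
st(env,[.484,-.05,.2],[180,90,-185.4])
c=env.read_camera("scene");cv2.imwrite("pics/s2.png",c["img"])
E
```

```text
t 11.08 tcp [ 0.5953 -0.0462  0.3698] rpy [ -95.1   84.1 -103.1] grasp [ 0.6458 -0.0533  0.3693] w 0.0869 q [ 61. -17. -59. 140. 173.  40. -93.] F [-0.5 -0.8  0.2]
 shift of grasp in tool cm [ 17.18  -0.18 -15.91]
 turn [-2.6 -0.7  5.9]
```

View pics/s2.png

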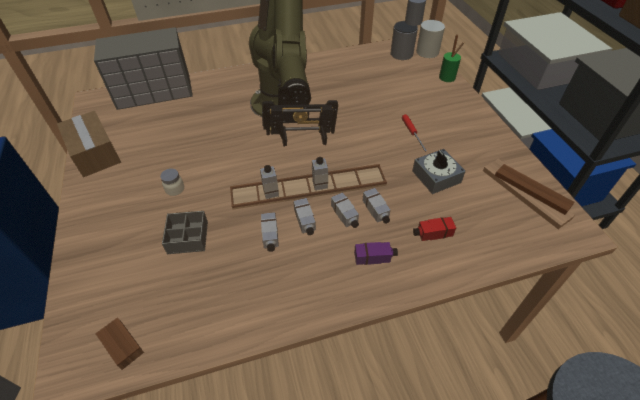

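Horizontal low over the lane folds the arm to its limits: J4 is at 140 and the wrist sits about 0.3 m behind the TCP. New plan:
1. Pick each tin with the tool leaning 45° back.
2. Stand it on the clear bench at x≈0.78.
3. Regrasp it from above and place it with the tool down.

First I undo the flip.

>>> drive_tool(commands=[[-3,0,2,0,0,0,1],[-3,0,2,0,0,0,1],[-3,0,2,4.5,1.7,-3.4,1],[0,0,0,4.5,1.7,-3.4,1],[0,0,0,4.5,1.7,-3.4,1],[0,0,0,4.5,1.7,-3.4,1],[0,0,0,4.5,1.7,-3.4,1],[0,0,0,0,6,0,1],[0,0,0,0,6,0,1],[0,0,0,0,6,0,1],[0,0,0,0,6,0,1],[0,0,0,0,6,0,1],[0,0,0,0,6,0,1],[0,0,0,0,6,0,1],[0,0,0,0,6,0,1],[0,0,0,0,6,0,1],[0,0,0,0,6,0,1],[0,0,0,0,6,0,1],[0,0,0,0,6,0,1]])

```text
time_s: 12.72
tool_pos: [0.6502, -0.0519, 0.4586]
tool_rot: [-160.5, 29.3, 166.0]
force: [-0.0, 0.3, 1.0]
grip_width: 0.0871
```

```bash
python3 - <<'E'
from cell import env
from h import *
st(env,[.602,-.056,.2],[180,-45,-179.6])
c=env.read_camera("top")
for n,(u,v,z) in dict(purple=(294,143,.03),red=(237,148,.03),jar=(449,270,.06),box=(439,209,.05),driver=(186,285,.01)).items(): print(n,onplane(c,u,v,z).round(3))
E
```

```text
t 12.72 tcp [ 0.6502 -0.0519  0.4586] rpy [-160.5   29.3  166. ] grasp [ 0.6689 -0.0741  0.4167] w 0.0871 q [ 38.   9. -55.  86.  40.  76.  50.] F [-0.   0.3  1. ]
 shift of grasp in tool cm [16.65  5.31 14.57]
 turn [-14.5  70.4 -27.7]
purple [0.802 0.097 0.03 ]
red [0.776 0.298 0.03 ]
jar [ 0.368 -0.427  0.06 ]
box [ 0.571 -0.406  0.05 ]
driver [0.297 0.433 0.01 ]
```

>>> drive_tool(commands=[[0,0,0,-1.2,5.87,-2.3,1],[0,0,0,-1.2,5.87,-2.3,1],[0,0,0,-1.2,5.87,-2.3,1],[0,0,0,-1.2,5.87,-2.3,1],[0,0,0,-1.2,5.87,-2.3,1],[0,0,0,-1.2,5.87,-2.3,1],[0,0,0,-1.2,5.87,-2.3,1],[0,0,0,-1.2,5.87,-2.3,1],[0,0,0,-1.2,5.87,-2.3,1],[0,0,0,-1.2,5.87,-2.3,1],[0,0,0,-1.2,5.87,-2.3,1],[0,0,0,-1.2,5.87,-2.3,1],[0,0,0,0,0,0,1]])

```text
time_s: 13.85
tool_pos: [0.6458, -0.0611, 0.389]
tool_rot: [-167.4, -24.2, 170.7]
force: [0.5, -0.6, -0.3]
grip_width: 0.0872
```

```bash
python3 - <<'E'
from cell import env
from h import *
st(env,[.605,-.056,.1],[180,-45,-179.6])
E
```

```text
t 13.85 tcp [ 0.6458 -0.0611  0.389 ] rpy [-167.4  -24.2  170.7] grasp [ 0.6239 -0.0688  0.3436] w 0.0872 q [ -7.  34.  11.  54.   5. 117.  88.] F [ 0.5 -0.6 -0.3]
 shift of grasp in tool cm [-8.1   5.97 22.3 ]
 turn [ -6.9  19.7 -10.2]
```

>>> drive_tool(commands=[[-0.9,0.74,2.55,0,0,0,1],[-0.9,0.74,2.55,0,0,0,1],[-0.9,0.74,2.55,0,0,0,1],[-0.9,0.74,2.55,0,0,0,1],[-0.9,0.74,2.55,0,0,0,1],[-0.9,0.74,2.55,0,0,0,1],[-0.9,0.74,2.55,0,0,0,1],[-0.9,0.74,2.55,0,0,0,1],[-0.44,-0.15,0,-1.7,4.9,-2.55,1],[-0.44,-0.15,0,-1.7,4.9,-2.55,1],[-0.44,-0.15,0,-1.7,4.9,-2.55,1],[-0.44,-0.15,0,-1.7,4.9,-2.55,1],[0,0,0,0,0,0,1]])

```text
time_s: 14.93
tool_pos: [0.6422, -0.0491, 0.1539]
tool_rot: [179.3, -45.1, -178.8]
force: [-0.6, -0.5, -3.2]
grip_width: 0.0871
```

```bash
python3 - <<'E'
from cell import env
from h import *
st(env,[.602,-.056,.03],[180,-45,-179.6])
E
```

```text
t 14.93 tcp [ 0.6422 -0.0491  0.1539] rpy [ 179.3  -45.1 -178.8] grasp [ 0.6061 -0.0492  0.1179] w 0.0871 q [ -1.  52.   5.  57.  -1. 116.  94.] F [-0.6 -0.5 -3.2]
 shift of grasp in tool cm [-5.93 -0.75  6.49]
 turn [ 0.2 -0.1  0.5]
```

```bash
python3 - <<'E'
from cell import env
from h import *
c=env.read_camera("scene");crop(c,200,120,400,270,4,"pics/s3.png")
E
```

```text
(no output)
```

View pics/s3.png

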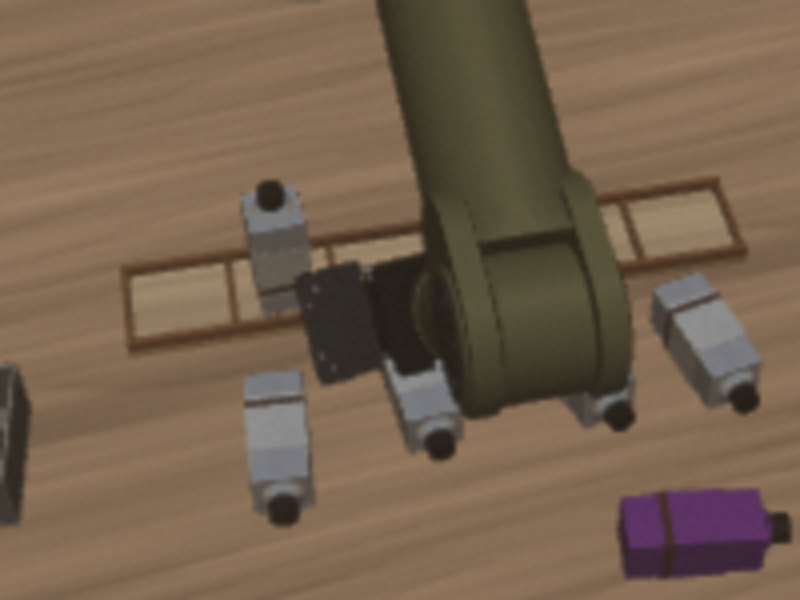

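All tins are where they were (C's cap is at crop (440,442), as before). I descend and grip at 30 N.

>>> drive_tool(commands=[[-1.48,-0.19,1.62,0,0,0,1],[-1.48,-0.19,1.62,0,0,0,1],[-1.48,-0.19,1.62,0,0,0,1],[-1.48,-0.19,1.62,0,0,0.5,1],[0,0,0,0,0,0,1],[0,0,0,0,0,0,0.3],[0,0,0,0,0,0,0.3],[0,0,0,0,0,0,0.3],[0,0,0,0,0,0,0.3],[0,0,0,0,0,0,0.3],[0,0,0,0,0,0,0.3],[0,0,0,0,0,0,0.3],[0,0,0,0,0,0,0.3]], force=30)

```text
time_s: 16.07
tool_pos: [0.6386, -0.0565, 0.0723]
tool_rot: [-180.0, -44.7, -179.8]
force: [0.2, -0.7, 1.1]
grip_width: 0.0435
```

```bash
python3 - <<'E'
from cell import env
from h import *
st(env,[.602,-.056,.03],[180,-45,-179.6])
E
```

```text
t 16.07 tcp [ 0.6386 -0.0565  0.0723] rpy [-180.   -44.7 -179.8] grasp [ 0.6027 -0.0567  0.0361] w 0.0435 q [ -1.  56.   5.  60.  -1. 109.  94.] F [ 0.2 -0.7  1.1]
 shift of grasp in tool cm [-0.38  0.07  0.48]
 turn [ 0.1  0.3 -0.2]
```

Gripped at 43.5 mm. Next I lift, turn halfway, move out in x, and finish the turn.

>>> drive_tool(commands=[[1.4,0,-1.4,0,0,0,0.3],[1.4,0,-1.4,0,0,0,0.3],[1.4,0,-1.4,0,0,0,0.3],[1.4,0,-1.4,0,0,0,0.3],[0.48,0,0.02,0,-5.4,0,0.3],[0.48,0,0.02,0,-5.4,0,0.3],[0.48,0,0.02,0,-5.4,0,0.3],[0.48,0,0.02,0,-5.4,0,0.3],[0.48,0,0.02,0,-5.4,0,0.3],[0.48,0,0.02,0,-5.4,0,0.3],[0.48,0,0.02,0,-5.4,0,0.3],[0.48,0,0.02,0,-6,0,0.3],[0,0,0,0,0,0,0.3]])

```text
time_s: 17.15
tool_pos: [0.5986, -0.057, 0.1655]
tool_rot: [-180.0, -1.1, -179.8]
force: [-2.6, -0.2, -2.8]
grip_width: 0.0439
```

```bash
python3 - <<'E'
from cell import env
from h import *
st(env,[.78,-.056,.09],[180,45,180])
E
```

```text
t 17.15 tcp [ 0.5986 -0.057   0.1655] rpy [-180.    -1.1 -179.8] grasp [ 0.5977 -0.057   0.1145] w 0.0439 q [-1. 18.  4. 98. -1. 65. 94.] F [-2.6 -0.2 -2.8]
 shift of grasp in tool cm [-18.27   0.06   2.1 ]
 turn [  0.1 -46.1   0.1]
```

>>> drive_tool(commands=[[-3.05,0,0,0,0,0,0.3],[-3.05,0,0,0,0,0,0.3],[-3.05,0,0,0,0,0,0.3],[-3.05,0,0,0,0,0,0.3],[-3.05,0,0,0,0,0,0.3],[-3.05,0,0,0,0,0,0.3],[0.51,0,0.02,0,-5.76,0,0.3],[0.51,0,0.02,0,-5.76,0,0.3],[0.51,0,0.02,0,-5.76,0,0.3],[0.51,0,0.02,0,-5.76,0,0.3],[0.51,0,0.02,0,-5.76,0,0.3],[0.51,0,0.02,0,-5.76,0,0.3],[0.51,0,0.02,0,-5.76,0,0.3],[0.51,0,0.02,0,-5.76,0,0.3],[0,0,0,0,0,0,0.3]])

```text
time_s: 18.4
tool_pos: [0.7487, -0.0537, 0.146]
tool_rot: [179.4, 42.9, -179.9]
force: [-1.6, -0.4, -3.0]
grip_width: 0.0435
```

```bash
python3 - <<'E'
from cell import env
from h import *
st(env,[.78,-.056,.041],[180,45,180])
c=env.read_camera("scene");crop(c,200,120,400,270,4,"pics/s4.png")
E
```

```text
t 18.4 tcp [ 0.7487 -0.0537  0.146 ] rpy [ 179.4   42.9 -179.9] grasp [ 0.7834 -0.053   0.1087] w 0.0435 q [  4.  19.  -1. 111. -19.   8. 111.] F [-1.6 -0.4 -3. ]
 shift of grasp in tool cm [ 4.86 -0.35  4.72]
 turn [ 0.7 -2.1  0.1]
```

View pics/s4.png

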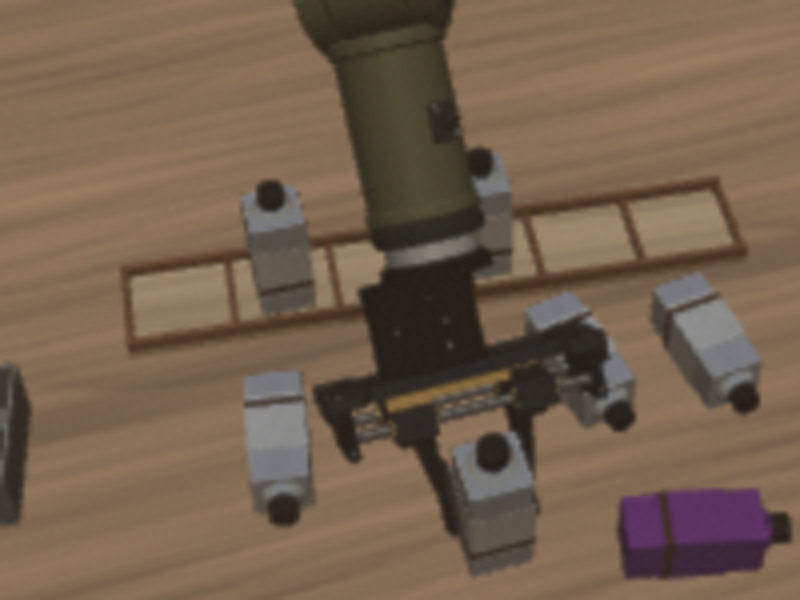

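The tin is upright (cap at crop (492,452), base (500,570)). I lower it to the bench and release.

>>> drive_tool(commands=[[1.3,0,1.25,0,-1,0,0.3],[1.3,0,1.25,0,-1,0,0.3],[1.2,0,1.2,0,0,0,0.3],[0.5,0,0.5,0,0,0,0.3],[0.3,0,0.3,0,0,0,0.3],[0.2,0,0.2,0,0,0,0.3],[0,0,0,0,0,0,0.3]])

```text
time_s: 19.03
tool_pos: [0.7537, -0.049, 0.1145]
tool_rot: [178.9, 43.9, -179.5]
force: [-0.5, 0.2, -2.1]
grip_width: 0.0437
```

```bash
python3 - <<'E'
from cell import env
from h import *
st(env,[.78,-.056,.041],[180,45,180])
E
```

```text
t 19.03 tcp [ 0.7537 -0.049   0.1145] rpy [ 178.9   43.9 -179.5] grasp [ 0.789  -0.0477  0.0777] w 0.0437 q [ -1.  22.   4. 111. -62.   6. 154.] F [-0.5  0.2 -2.1]
 shift of grasp in tool cm [ 3.2  -0.86  2.  ]
 turn [ 1.5 -1.1  0.3]
```

The wrist is at its singular limit, so I back off to a small lean and go a little farther out.

>>> drive_tool(commands=[[-1.2,0,0.8,0,3,0,0.3],[-1.2,0,0.8,0,3,0,0.3],[-1.2,0,0.8,0,3,0,0.3],[0,0,0,0,0,0,0.3]])

```text
time_s: 19.37
tool_pos: [0.7941, -0.0479, 0.1205]
tool_rot: [179.1, 36.4, -179.1]
force: [1.2, 0.4, 0.2]
grip_width: 0.0438
```

```bash
python3 - <<'E'
from cell import env
from h import *
st(env,[.82,-.056,.05],[180,37,180])
E
```

```text
t 19.37 tcp [ 0.7941 -0.0479  0.1205] rpy [ 179.1   36.4 -179.1] grasp [ 0.8243 -0.0467  0.0794] w 0.0438 q [-22.  29.  31. 101. -48.  22. 132.] F [1.2 0.4 0.2]
 shift of grasp in tool cm [ 2.1  -0.96  2.09]
 turn [ 1.4 -0.7  0.7]
```

>>> drive_tool(commands=[[0.55,0,0.75,0,0,0,0.3],[0.55,0,0.75,0,0,0,0.3],[0.45,0,0.6,0,0,0,0.3],[0.3,0,0.4,0,0,0,0.3],[0,0,0,0,0,0,0.3]])

```text
time_s: 19.78
tool_pos: [0.7898, -0.0488, 0.0871]
tool_rot: [178.6, 36.4, -179.8]
force: [1.8, 1.7, 4.5]
grip_width: 0.0439
```

```bash
python3 - <<'E'
from cell import env
from h import *
st(env,[.82,-.056,.046],[180,45,180])
c=env.read_camera("scene");crop(c,200,120,400,270,4,"pics/s5.png")
E
```

```text
t 19.78 tcp [ 0.7898 -0.0488  0.0871] rpy [ 178.6   36.4 -179.8] grasp [ 0.82   -0.0474  0.0461] w 0.0439 q [-18.  31.  26. 103. -52.  19. 136.] F [1.8 1.7 4.5]
 shift of grasp in tool cm [ 0.01 -0.86 -0.02]
 turn [ 1.6 -8.6  0. ]
```

View pics/s5.png

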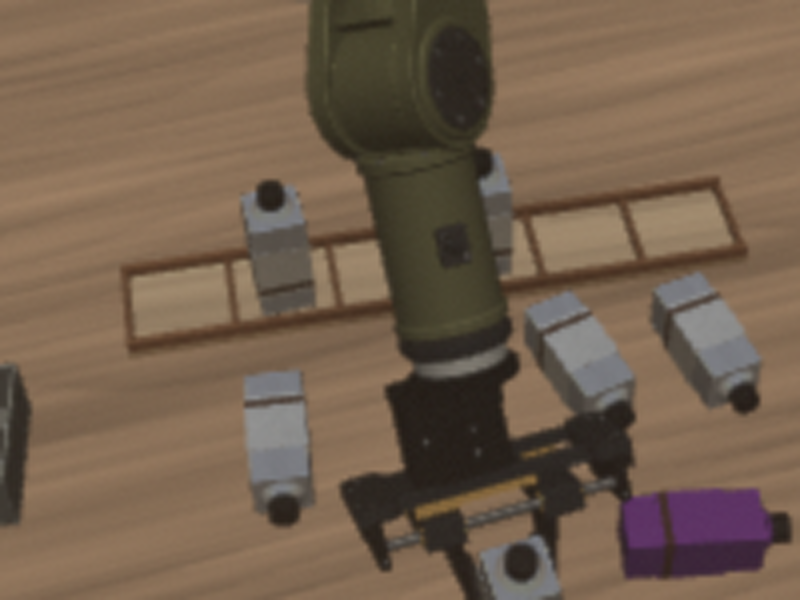

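Contact is felt (4.5 N) with about 9° of lean, which will rock upright. I open and retreat along the tool.

>>> drive_tool(commands=[[0,0,-0.2,0,0,0,0.6],[0,0,-0.6,0,0,0,0.65],[0,0,-1,0,0,0,0.65],[0,0,-1.5,0,0,0,0.65],[0,0,-2,0,0,0,0.7],[0,0,-2.5,0,0,0,0.8],[0,0,-3,0,0,0,1],[0,0,-3,0,0,0,1],[0,0,-3,0,0,0,1],[0,0,-3,0,0,0,1],[0,0,0,0,0,0,1]])

```text
time_s: 20.75
tool_pos: [0.6711, -0.0558, 0.25]
tool_rot: [178.4, 36.5, -179.9]
force: [1.1, -1.1, 1.1]
grip_width: 0.0858
```

```bash
python3 - <<'E'
from cell import env
from h import *
st(env,[.82,-.056,.2],[180,0,180])
c=env.read_camera("scene");crop(c,220,150,400,285,4,"pics/s6.png")
E
```

```text
t 20.75 tcp [ 0.6711 -0.0558  0.25  ] rpy [ 178.4   36.5 -179.9] grasp [ 0.7014 -0.0544  0.209 ] w 0.0858 q [-43.   5.  50. 113. -18.  29. 109.] F [ 1.1 -1.1  1.1]
 shift of grasp in tool cm [-9.   -0.4   7.77]
 turn [ 1.5 36.5  0.6]
```

View pics/s6.png

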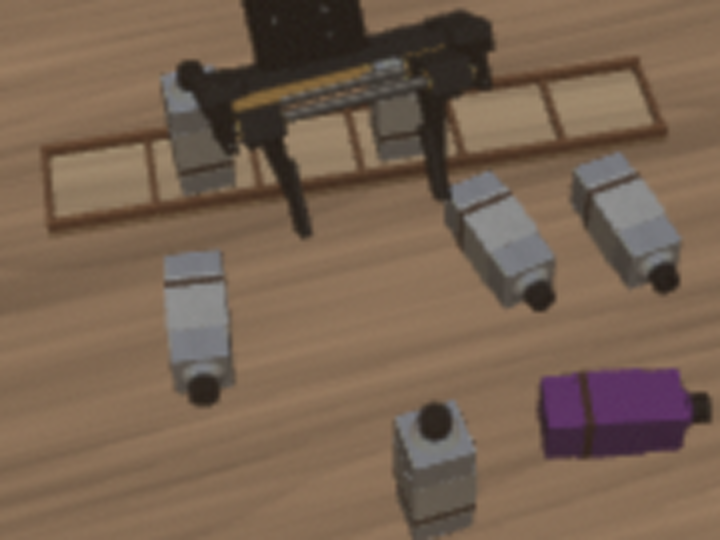

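C stands upright on the bench (cap at crop (436,415)). I locate it in the top view.

```bash
python3 - <<'E'
from cell import env
from h import *
s=env.read_camera("scene"); print(onplane(s,328.6,253.1,.12))
c=env.read_camera("top");crop(c,240,110,400,260,5,"pics/t6.png"); print(proj(c,[.82,-.05,.12]))
E
```

```text
[ 0.82483712 -0.04575491  0.12      ]
[336.18604079 129.06309321]
```

View pics/t6.png

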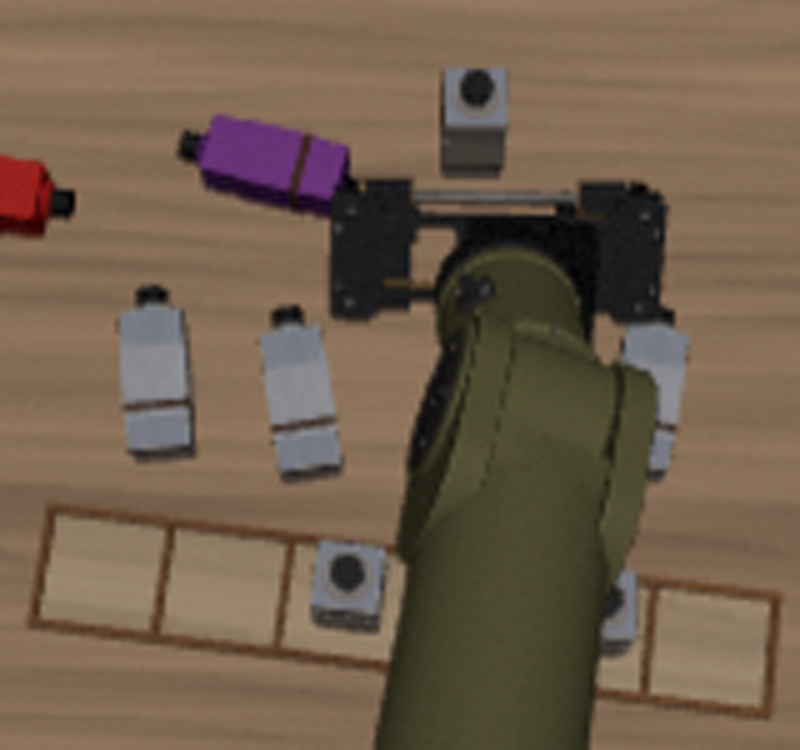

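>>> drive_tool(commands=[[-0.54,0,0.03,0.2,6.08,0.1,1],[-0.54,0,0.03,0.2,6.08,0.1,1],[-0.54,0,0.03,0.3,6.08,0.1,1],[-0.54,0,0.03,0.3,6.08,0.1,1],[-0.54,0,0.03,0.3,6.08,0.1,1],[-0.54,0,0.03,0.2,6.08,0.1,1],[-3.1,0.2,0,0,0,0,1],[-3.1,0.2,0,0,0,0,1],[-3.1,0.2,0,0,0,0,1],[-3.1,0.2,0,0,0,0,1],[0,0,0,0,0,0,1]])

```text
time_s: 21.82
tool_pos: [0.8301, -0.0447, 0.2454]
tool_rot: [-179.8, -0.7, -179.7]
force: [-0.1, 0.6, -1.1]
grip_width: 0.0871
```

```bash
python3 - <<'E'
from cell import env
from h import *
s=env.read_camera("top"); print(onplane(s,335,127.2,.12))
st(env,[.825,-.0465,.08],[180,0,180])
E
```

```text
[ 0.82660558 -0.04587998  0.12      ]
t 21.87 tcp [ 0.8279 -0.0456  0.2465] rpy [-179.8   -0.8 -179.8] grasp [ 0.8272 -0.0458  0.1955] w 0.087 q [-18.  49.  43.  53. -31.  89. 105.] F [-0.9  0.3 -0.9]
 shift of grasp in tool cm [ 0.07 -0.04 11.56]
 turn [-0.2 -0.8  0.2]
```

>>> drive_tool(commands=[[0,0,2.8,0,0,0,1],[0,0,2.8,0,0,0,1],[0,0,2.8,0,0,0,1],[0,0,2,0,0,0,1],[0,0,1.0,0,-0.8,0,1],[0,0,0,0,0,0,1],[0,0,0,0,0,0,0.3],[0,0,0,0,0,0,0.3],[0,0,0,0,0,0,0.3],[0,0,0,0,0,0,0.3],[0,0,0,0,0,0,0.3],[0,0,0,0,0,0,0.3],[0,0,-1,0,0,0,0.3],[0,0,-1,0,0,0,0.3],[0,0,0,0,0,0,0.3]])

```text
time_s: 23.12
tool_pos: [0.8267, -0.0462, 0.1638]
tool_rot: [-179.8, 0.7, -179.9]
force: [0.5, 0.5, -0.5]
grip_width: 0.0437
```

```bash
python3 - <<'E'
from cell import env
from h import *
st(env,[.484,-.05,.12],[180,0,174.6])
E
```

```text
t 23.12 tcp [ 0.8267 -0.0462  0.1638] rpy [-179.8    0.7 -179.9] grasp [ 0.8273 -0.0464  0.1128] w 0.0437 q [-20.  50.  42.  61. -32.  79. 107.] F [ 0.5  0.5 -0.5]
 shift of grasp in tool cm [34.32 -0.29 -1.14]
 turn [-0.2  0.7  5.5]
```

```bash
python3 - <<'E'
from cell import env
from h import *
c=env.read_camera("scene");crop(c,220,150,400,285,4,"pics/s7.png")
E
```

```text
(no output)
```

View pics/s7.png

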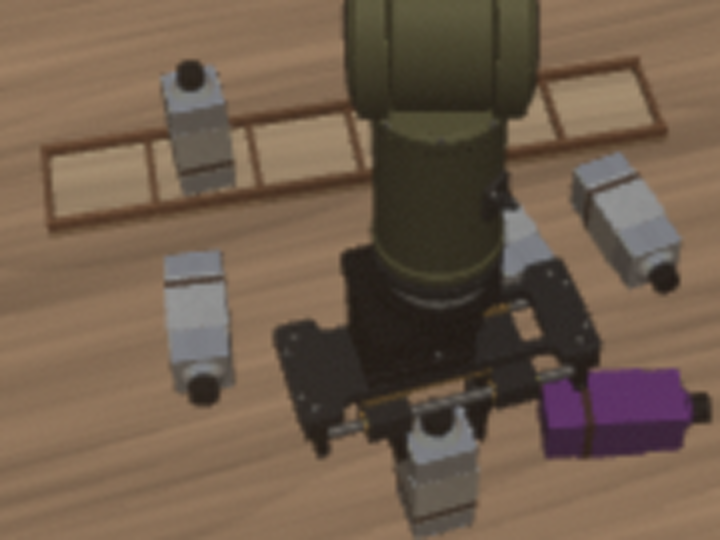

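The tin seems not to have lifted: its base is still at crop y≈530 and the grasp was too high. I go down and regrip lower.

>>> drive_tool(commands=[[0,0,0,0,0,0,0.7],[0,0,0,0,0,0,0.7],[0,0,0,0,0,0,0.7],[0,0,1.2,0,0,0,0.7],[0,0,1.2,0,0,0,0.7],[0,0,0.9,0,0,0,0.7],[0,0,0,0,0,0,0.7],[0,0,0,0,0,0,0.7]])

```text
time_s: 23.83
tool_pos: [0.8251, -0.0459, 0.1252]
tool_rot: [-179.8, 0.3, -179.9]
force: [0.4, 0.1, 0.7]
grip_width: 0.0602
```

```bash
python3 - <<'E'
from cell import env
from h import *
st(env,[.825,-.0465,.08],[180,0,180])
s=env.read_camera("scene");crop(s,220,150,400,285,4,"pics/s8.png")
E
```

```text
t 23.83 tcp [ 0.8251 -0.0459  0.1252] rpy [-179.8    0.3 -179.9] grasp [ 0.8253 -0.046   0.0742] w 0.0602 q [-20.  52.  42.  63. -32.  76. 107.] F [0.4 0.1 0.7]
 shift of grasp in tool cm [ 0.03 -0.05 -0.58]
 turn [-0.2  0.3  0.1]
```

View pics/s8.png

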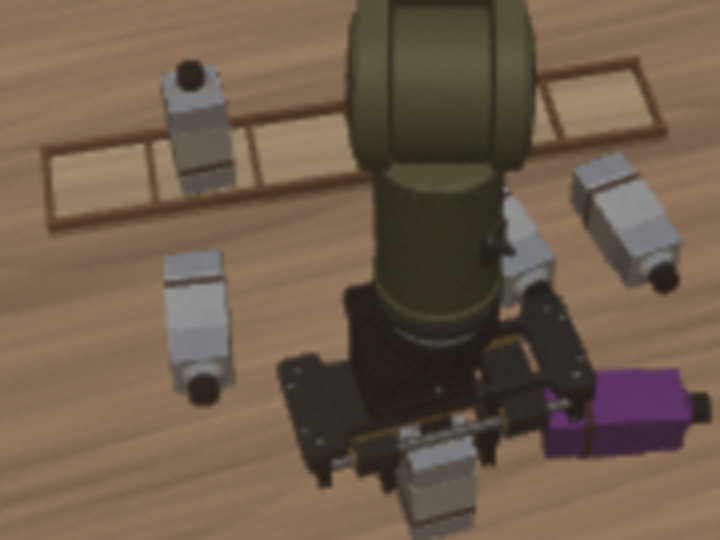

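>>> drive_tool(commands=[[0,0,-0.5,0,0,0,0.7],[0,0,0,0,0,0,0.3],[0,0,0,0,0,0,0.3],[0,0,0,0,0,0,0.3],[0,0,0,0,0,0,0.3],[0,0,0,0,0,0,0.3],[0,0,0,0,0,0,0.3]], force=34)

```text
time_s: 24.47
tool_pos: [0.826, -0.0461, 0.1328]
tool_rot: [-179.8, 0.5, -179.9]
force: [0.3, -0.1, 2.3]
grip_width: 0.0436
```

>>> drive_tool(commands=[[0,0,-1,0,0,0,0.3],[0,0,-1,0,0,0,0.3],[0,0,-1,0,0,0,0.3],[0,0,-1,0,0,0,0.3],[0,0,0,0,0,0,0.3],[0,0,0,0,0,0,0.3]])

```text
time_s: 24.97
tool_pos: [0.826, -0.046, 0.1739]
tool_rot: [-179.8, 0.6, -179.9]
force: [0.9, -0.5, -1.8]
grip_width: 0.0434
```

```bash
python3 - <<'E'
from cell import env
from h import *
st(env,[.484,-.05,.12],[180,0,174.6])
s=env.read_camera("scene");crop(s,220,150,400,285,4,"pics/s9.png")
E
```

```text
t 24.97 tcp [ 0.826  -0.046   0.1739] rpy [-179.8    0.6 -179.9] grasp [ 0.8265 -0.0462  0.1229] w 0.0434 q [-20.  50.  43.  60. -31.  80. 107.] F [ 0.9 -0.5 -1.8]
 shift of grasp in tool cm [34.26 -0.31 -0.06]
 turn [-0.2  0.6  5.5]
```

View pics/s9.png

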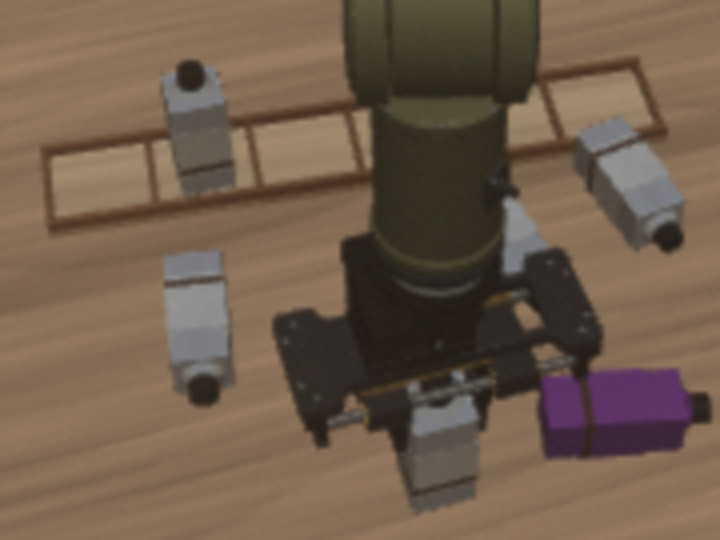

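The tin is lifted (base at crop y 508), and tin A was knocked toward the lane; I'll remeasure it later. I carry C over bay 2.

>>> drive_tool(commands=[[2.5,0,0,0,0,0,0.3],[2.85,0,0,0,0,0,0.3],[2.85,0,0,0,0,0,0.3],[2.85,0,0,0,0,0,0.3],[2.85,0,0,0,0,0,0.3],[2.85,0,0,0,0,0,0.3],[2.85,0,0,0,0,0,0.3],[2.85,0,0,0,0,0,0.3],[2.85,0,0,0,0,0,0.3],[2.85,0,0,0,0,0,0.3],[2.85,-0.1,0,0,0,0,0.3],[2.85,-0.2,0,0,0.6,2.5,0.3],[0,0,0,0,0,3,0.3],[0,0,0,0,0,0,0.3],[0,0,0,0,0,0,0.3]])

```text
time_s: 26.27
tool_pos: [0.4872, -0.0491, 0.1697]
tool_rot: [-179.9, -0.1, 174.7]
force: [1.1, 0.5, -1.9]
grip_width: 0.0437
```

```bash
python3 - <<'E'
from cell import env
from h import *
st(env,[.484,-.05,.092],[180,0,174.6])
s=env.read_camera("scene");crop(s,200,120,400,270,4,"pics/s10.png")
E
```

```text
t 26.27 tcp [ 0.4872 -0.0491  0.1697] rpy [-1.799e+02 -1.000e-01  1.747e+02] grasp [ 0.4872 -0.0492  0.1187] w 0.0437 q [-51.   6.  57. 115.  -6.  61.  93.] F [ 1.1  0.5 -1.9]
 shift of grasp in tool cm [ 0.31 -0.1   2.67]
 turn [-0.1 -0.1  0.1]
```

View pics/s10.png

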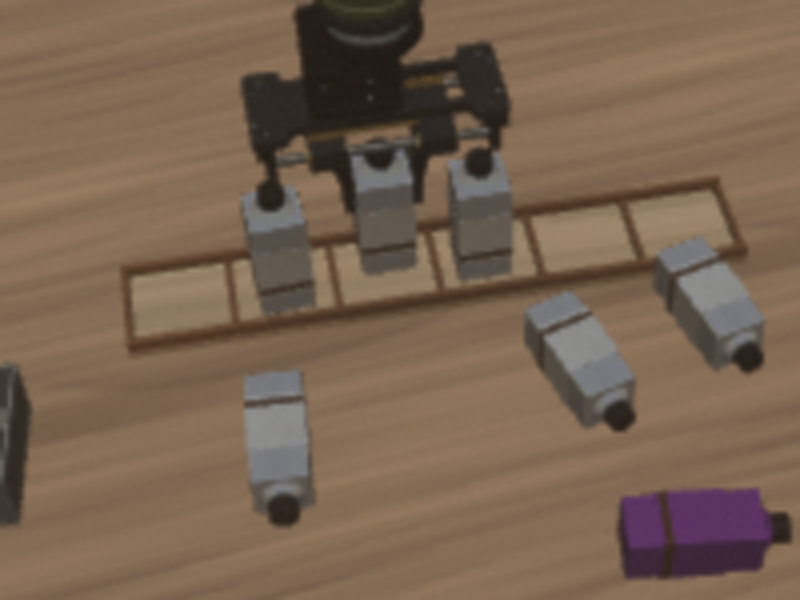

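>>> drive_tool(commands=[[0.15,0,1.2,0,0,0,0.3],[0.15,0,1,0,0,0,0.3],[0,0,0.4,0,0,0,0.3],[0,0,0.2,0,0,0,0.3],[0,0,0.1,0,0,0,0.3],[0,0,0,0,0,0,0.3]])

```text
time_s: 26.82
tool_pos: [0.4832, -0.0498, 0.1409]
tool_rot: [-179.8, -0.4, 174.6]
force: [-6.6, 0.3, 12.6]
grip_width: 0.0439
```

```bash
python3 - <<'E'
from cell import env
from h import *
st(env,[.484,-.05,.09],[180,0,174.6])
E
```

```text
t 26.82 tcp [ 0.4832 -0.0498  0.1409] rpy [-179.8   -0.4  174.6] grasp [ 0.4828 -0.0499  0.0899] w 0.0439 q [-49.   9.  56. 117.  -9.  58.  96.] F [-6.6  0.3 12.6]
 shift of grasp in tool cm [-0.12  0.   -0.01]
 turn [-0.2 -0.4 -0. ]
```

>>> drive_tool(commands=[[0,0,0,0,0,0,0.7],[0,0,0,0,0,0,0.7],[0,0,0,0,0,0,0.7],[0,0,0,0,0,0,0.7],[0,0,-1,0,0,0,0.7],[0,0,-2.5,0,0,0,0.7],[0,0,-3,0,0,0,0.7],[0,0,-3,0,0,0,0.8],[0,0,-3,0,0,0,1],[0,0,-3,0,0,0,1],[0,0,0,0,0,0,1]])

```text
time_s: 27.73
tool_pos: [0.4871, -0.0495, 0.3017]
tool_rot: [180.0, 0.4, 174.6]
force: [0.9, 0.2, 0.8]
grip_width: 0.08
```

```bash
python3 - <<'E'
from cell import env
from h import *
st(env)
c=env.read_camera("top"); crop(c,240,130,400,260,5,"pics/t11.png")
c=env.read_camera("scene"); crop(c,200,120,400,270,4,"pics/s11.png")
E
```

```text
t 27.73 tcp [ 0.4871 -0.0495  0.3017] rpy [180.    0.4 174.6] grasp [ 0.4875 -0.0495  0.2507] w 0.08 q [-55.  -6.  55. 106.   5.  77.  83.] F [0.9 0.2 0.8]
```

View pics/t11.png

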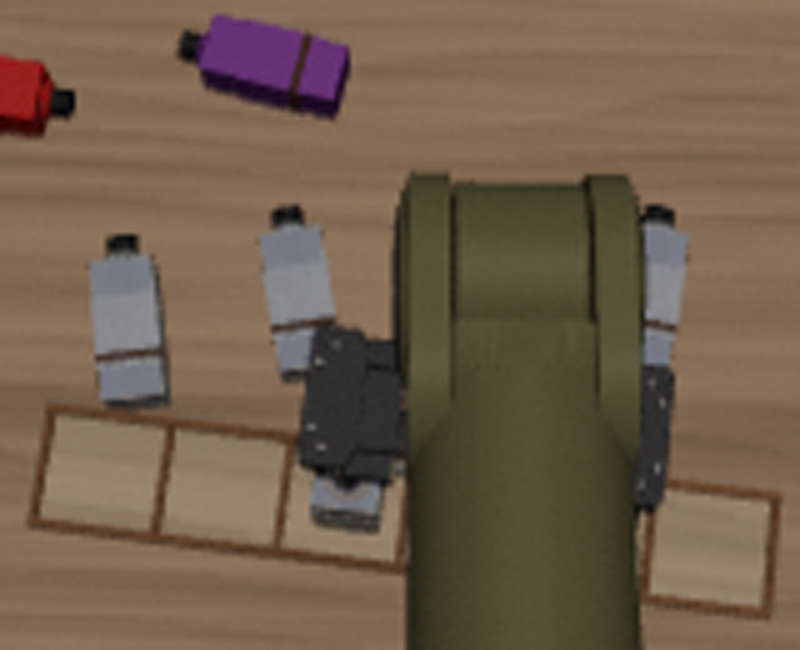

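View pics/s11.png

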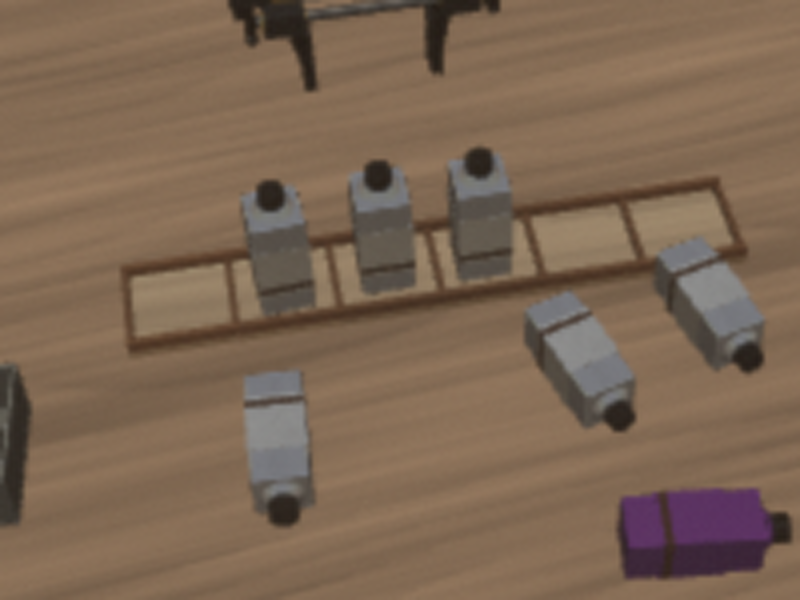

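C stands flat in bay 2 (crop (385,285)), and B is unchanged. I go for B.

>>> drive_tool(commands=[[-2.31,2.53,0,0,0,0,1],[-2.31,2.53,0,0,0,0,1],[-2.31,2.53,0,0,0,0,1],[-2.31,2.53,0,0,0,0,1],[-2.31,2.53,0,0,0,0,1],[0,0,2.7,0,0,-5.33,1],[0,0,2.7,0,0,-5.33,1],[0,0,2.7,0,0,-5.33,1],[0,0,2.7,0,0,0,1],[-0.53,0,0.03,0,6,0,1],[-0.53,0,0.03,0,6,0,1],[-0.53,0,0.03,0,6,0,1],[-0.53,0,0.03,0,6,0,1],[-0.53,0,0.03,0,6,0,1],[-0.53,0,0.03,0,6,0,1],[-0.53,0,0.03,0,6,0,1],[-0.53,0,0.03,0,6,0,1],[0,0,0,0,0,0,1]])

```text
time_s: 29.33
tool_pos: [0.6363, 0.0717, 0.1517]
tool_rot: [179.3, -45.8, -169.1]
force: [-0.6, 1.3, -1.6]
grip_width: 0.0868
```

```bash
python3 - <<'E'
from cell import env
from h import *
st(env,[.6135,.0655,.033],[180,-48,-169.4])
E
```

```text
t 29.33 tcp [0.6363 0.0717 0.1517] rpy [ 179.3  -45.8 -169.1] grasp [0.6003 0.0654 0.1162] w 0.0868 q [-23.  55.  29.  58. -15. 117. 104.] F [-0.6  1.3 -1.6]
 shift of grasp in tool cm [-6.87 -0.3   4.87]
 turn [0.5 2.2 0.2]
```

>>> drive_tool(commands=[[-1.5,-0.08,1.1,0,0,0,1],[-1.5,-0.08,1.1,0,0,0,1],[-1.5,-0.08,1.1,0,0,0,1],[-1.2,-0.06,0.8,0,0,0,1],[-1.2,0,0.8,0,0,0,1],[0,0,0,0,0,0,1]])

```text
time_s: 29.83
tool_pos: [0.6526, 0.0689, 0.0751]
tool_rot: [-179.9, -45.1, -169.8]
force: [-0.4, -0.0, -0.4]
grip_width: 0.0869
```

```bash
python3 - <<'E'
from cell import env
from h import *
st(env,[.6135,.0655,.033],[180,-48,-169.4])
c=env.read_camera("scene"); crop(c,200,120,400,270,4,"pics/s12.png")
E
```

```text
t 29.83 tcp [0.6526 0.0689 0.0751] rpy [-179.9  -45.1 -169.8] grasp [0.6171 0.0625 0.0391] w 0.0869 q [-23.  61.  29.  57. -17. 112. 103.] F [-0.4 -0.  -0.4]
 shift of grasp in tool cm [-0.22  0.36  0.64]
 turn [ 0.2  2.9 -0.3]
```

View pics/s12.png

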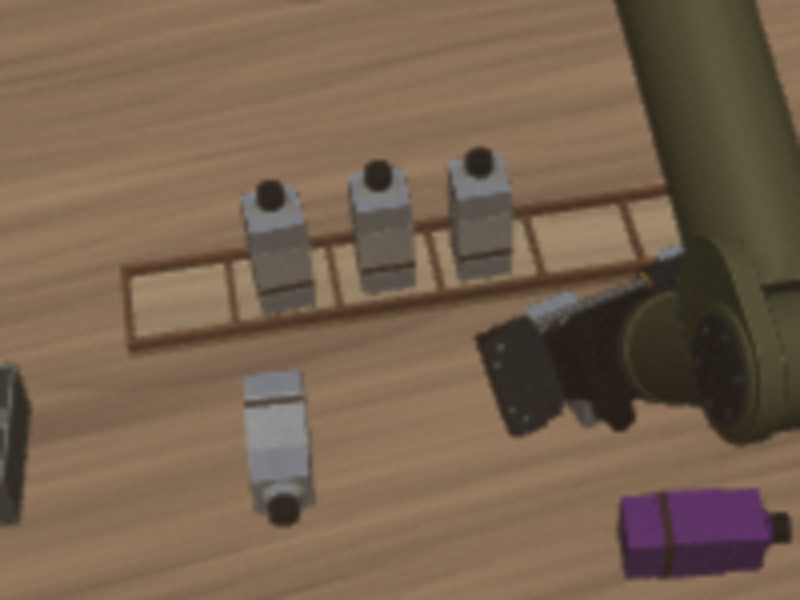

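>>> drive_tool(commands=[[-0.2,0.35,0.4,0,1.5,0,1],[-0.1,0,0,0,1,0,1],[0,0,0,0,0,0,0.3],[0,0,0,0,0,0,0.3],[0,0,0,0,0,0,0.3],[0,0,0,0,0,0,0.3],[0,0,0,0,0,0,0.3],[0,0,0,0,0,0,0.3],[0,0,0,0,0,0,0.3],[0,0,0,0,0,0,0.3]], force=34)

```text
time_s: 30.72
tool_pos: [0.6521, 0.0723, 0.0738]
tool_rot: [180.0, -47.4, -169.7]
force: [0.4, 0.5, -0.3]
grip_width: 0.0435
```

```bash
python3 - <<'E'
from cell import env
from h import *
st(env,[.6135,.0655,.033],[180,-48,-169.4])
E
```

```text
t 30.72 tcp [0.6521 0.0723 0.0738] rpy [ 180.   -47.4 -169.7] grasp [0.6152 0.0657 0.0392] w 0.0435 q [-22.  63.  28.  54. -17. 114. 103.] F [ 0.4  0.5 -0.3]
 shift of grasp in tool cm [-0.34  0.01  0.55]
 turn [ 0.3  0.6 -0.2]
```

>>> drive_tool(commands=[[1.4,0,-1.4,0,0,0,0.3],[1.4,0,-1.4,0,0,0,0.3],[1.4,0,-1.4,0,0,0,0.3],[1.4,0,-1.4,0,0,0,0.3],[0.52,0,0.02,0,-5.9,0,0.3],[0.52,0,0.02,0,-5.9,0,0.3],[0.52,0,0.02,0,-5.9,0,0.3],[0.52,0,0.02,0,-5.9,0,0.3],[0.52,0,0.02,0,-5.9,0,0.3],[0.52,0,0.02,0,-5.9,0,0.3],[0.52,0,0.02,0,-5.9,0,0.3],[0.52,0,0.02,0,-5.9,0,0.3],[0,0,0,0,0,0,0.3]])

```text
time_s: 31.8
tool_pos: [0.6063, 0.0629, 0.1557]
tool_rot: [179.9, -0.2, -169.9]
force: [-2.7, -0.3, -3.1]
grip_width: 0.0438
```

```bash
python3 - <<'E'
from cell import env
from h import *
st(env,[.80,-.05,.10],[180,38,-180])
c=env.read_camera("scene"); crop(c,200,120,400,270,4,"pics/s13.png")
E
```

```text
t 31.8 tcp [0.6063 0.0629 0.1557] rpy [ 179.9   -0.2 -169.9] grasp [0.6061 0.063  0.1047] w 0.0438 q [-15.  19.   8.  98.  -3.  63.  94.] F [-2.7 -0.3 -3.1]
 shift of grasp in tool cm [-17.11 -14.52   0.39]
 turn [  3.4 -38.1   9.7]
```

View pics/s13.png

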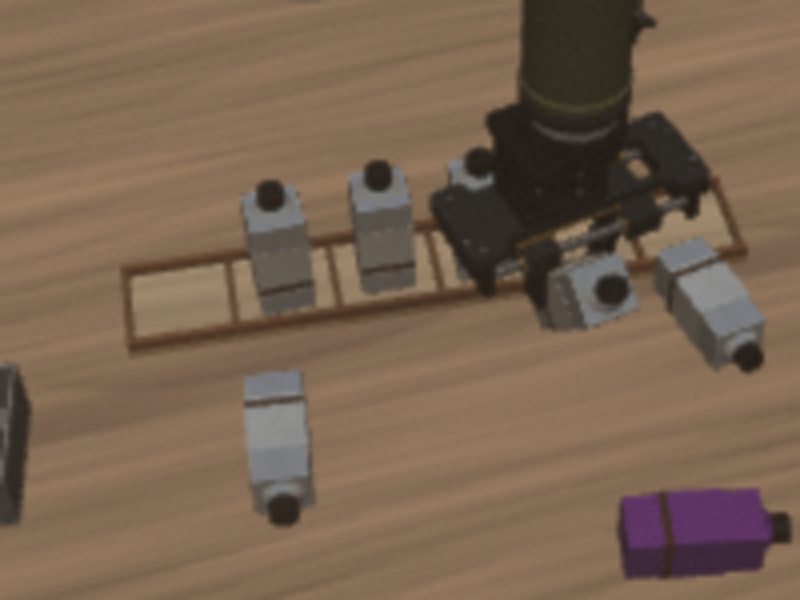

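>>> drive_tool(commands=[[-2.14,-1.82,0,0,0,0,0.3],[-2.14,-1.82,0,0,0,0,0.3],[-2.14,-1.82,0,0,0,0,0.3],[-2.14,-1.82,0,0,0,0,0.3],[-2.14,-1.82,0,0,0,0,0.3],[-2.14,-1.82,0,0,0,0,0.3],[-2.14,-1.82,0,0,0,0,0.3],[-2.14,-1.82,0,0,0,0,0.3],[0,0,0,0,0,5,0.3],[0,0,0,0,0,5,0.3],[0.56,0,0.03,0,-6.3,0,0.3],[0.56,0,0.03,0,-6.3,0,0.3],[0.56,0,0.03,0,-6.3,0,0.3],[0.56,0,0.03,0,-6.3,0,0.3],[0.56,0,0.03,0,-6.3,0,0.3],[0.56,0,0.03,0,-6.3,0,0.3],[0,0,0,0,0,0,0.3]])

```text
time_s: 33.27
tool_pos: [0.7682, -0.0484, 0.1368]
tool_rot: [179.8, 37.0, -179.9]
force: [-3.2, 0.2, -6.0]
grip_width: 0.0438
```

```bash
python3 - <<'E'
from cell import env
from h import *
st(env,[.815,-.05,.05],[180,39,-180])
E
```

```text
t 33.27 tcp [ 0.7682 -0.0484  0.1368] rpy [ 179.8   37.  -179.9] grasp [ 0.7989 -0.0482  0.096 ] w 0.0438 q [ -3.  22.   7. 104. -14.  17. 104.] F [-3.2  0.2 -6. ]
 shift of grasp in tool cm [ 1.49 -0.2   4.64]
 turn [ 0.2 -2.   0. ]
```

>>> drive_tool(commands=[[0.25,0,0,0,-3,0,0.3],[0.8,0,0.95,0,0,0,0.3],[0.8,0,0.95,0,0,0,0.3],[0.8,0,0.95,0,0,0,0.3],[0.5,0,0.6,0,0,0,0.3],[0,0,0,0,0,0,0.3]])

```text
time_s: 33.77
tool_pos: [0.772, -0.048, 0.0933]
tool_rot: [179.8, 40.3, -179.9]
force: [-0.6, 0.2, -2.9]
grip_width: 0.0439
```

```bash
python3 - <<'E'
from cell import env
from h import *
st(env,[.80,-.05,.043],[180,40,-180])
E
```

```text
t 33.77 tcp [ 0.772  -0.048   0.0933] rpy [ 179.8   40.3 -179.9] grasp [ 0.805  -0.0478  0.0545] w 0.0439 q [  1.  26.   1. 107. -17.   7. 108.] F [-0.6  0.2 -2.9]
 shift of grasp in tool cm [ 1.12 -0.22  0.55]
 turn [0.2 0.3 0.1]
```

>>> drive_tool(commands=[[-0.6,0,0.6,0,2,0,0.3],[0.2,0,0.4,0,0,0,0.3],[0.2,0,0.25,0,0,0,0.3],[0.15,0,0.2,0,0,0,0.3],[0,0,0,0,0,0,0.3]])

```text
time_s: 34.18
tool_pos: [0.7815, -0.048, 0.0856]
tool_rot: [179.9, 38.6, -179.9]
force: [-0.8, -0.6, -2.5]
grip_width: 0.0443
```

```bash
python3 - <<'E'
from cell import env
from h import *
st(env,[.81,-.05,.043],[180,38,-180])
E
```

```text
t 34.18 tcp [ 0.7815 -0.048   0.0856] rpy [ 179.9   38.6 -179.9] grasp [ 0.8133 -0.0478  0.0457] w 0.0443 q [ -0.  28.   3. 105. -17.   9. 108.] F [-0.8 -0.6 -2.5]
 shift of grasp in tool cm [ 0.43 -0.22  0.  ]
 turn [0.2 0.6 0.1]
```

>>> drive_tool(commands=[[0.15,0,0.2,0,0,0,0.3],[0.1,0,0.1,0,0,0,0.3],[0,0,-0.2,0,0,0,0.6],[0,0,-0.6,0,0,0,0.65],[0,0,-1,0,0,0,0.65],[0,0,-1.5,0,0,0,0.65],[0,0,-2,0,0,0,0.7],[0,0,-2.5,0,0,0,0.8],[0,0,-3,0,0,0,1],[0,0,-3,0,0,0,1],[0,0,-3,0,0,0,1],[0,0,-2,0,0,0,1],[0,0,0,0,0,0,1]])

```text
time_s: 35.27
tool_pos: [0.6649, -0.0494, 0.2365]
tool_rot: [179.8, 39.3, -180.0]
force: [0.2, 0.3, 0.8]
grip_width: 0.0855
```

```bash
python3 - <<'E'
from cell import env
from h import *
st(env,[.82,-.05,.2],[180,0,180])
c=env.read_camera("scene");crop(c,200,150,400,285,4,"pics/s14.png")
c=env.read_camera("top");crop(c,240,110,400,260,5,"pics/t14.png")
E
```

```text
t 35.27 tcp [ 0.6649 -0.0494  0.2365] rpy [ 179.8   39.3 -180. ] grasp [ 0.6972 -0.0492  0.1971] w 0.0855 q [ -8.   3.  11. 116.  -7.  22.  99.] F [0.2 0.3 0.8]
 shift of grasp in tool cm [-9.69 -0.11  7.55]
 turn [ 0.2 39.3  0.1]
```

View pics/s14.png

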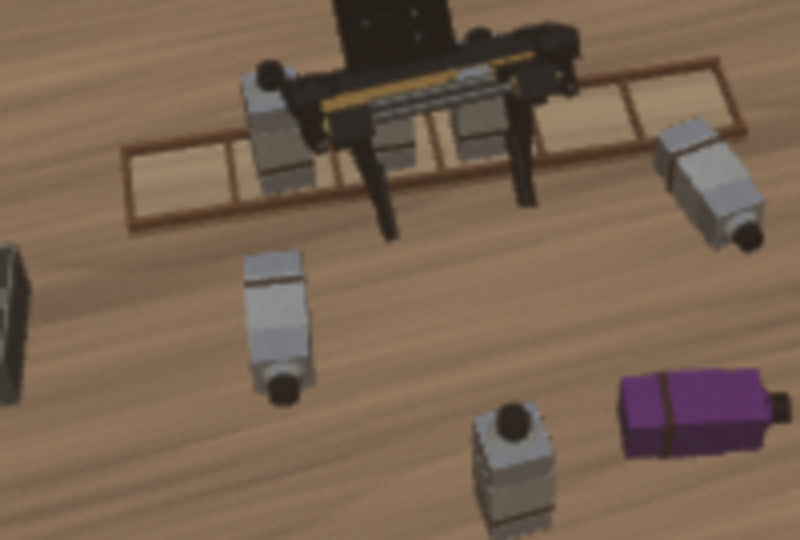

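View pics/t14.png

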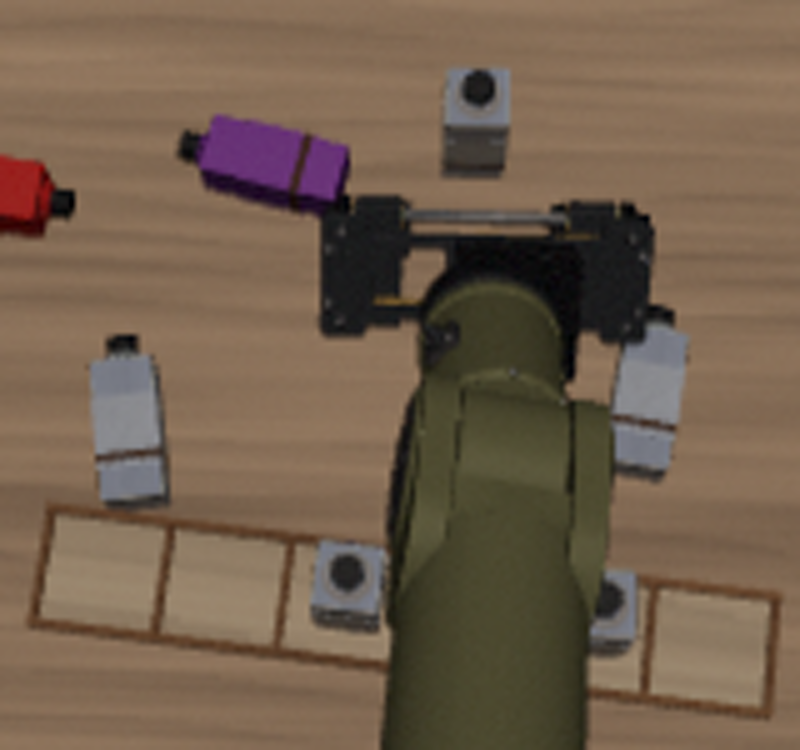

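B stands upright (cap at crop (479,88), i.e. (0.826,-0.046)). I regrasp it from above.

>>> drive_tool(commands=[[-0.58,0,0.03,0,6.55,0,1],[-0.58,0,0.03,0,6.55,0,1],[-0.58,0,0.03,0,6.55,0,1],[-0.58,0,0.03,0,6.55,0,1],[-0.58,0,0.03,0,6.55,0,1],[-0.58,0,0.03,0,6.55,0,1],[-3.0,0.07,0,0,0,0,1],[-3.0,0.07,0,0,0,0,1],[-3.0,0.07,0,0,0,0,1],[-3.0,0.07,0,0,0,0,1],[-0.9,0,0,0,0,0,1],[0,0,0,0,0,0,1]])

```text
time_s: 36.37
tool_pos: [0.8276, -0.0449, 0.2347]
tool_rot: [179.9, -0.8, -179.8]
force: [-0.5, -0.1, 0.1]
grip_width: 0.0868
```

```bash
python3 - <<'E'
from cell import env
from h import *
st(env,[.826,-.0465,.082],[180,0,180])
E
```

```text
t 36.37 tcp [ 0.8276 -0.0449  0.2347] rpy [ 179.9   -0.8 -179.8] grasp [ 0.8269 -0.0448  0.1837] w 0.0868 q [-5. 44. 12. 53. -9. 85. 95.] F [-0.5 -0.1  0.1]
 shift of grasp in tool cm [-0.05 -0.19 10.17]
 turn [ 0.1 -0.8  0.2]
```

>>> drive_tool(commands=[[0,-0.1,2,0,-0.8,0,1],[0,-0.1,2,0,0,0,1],[0,0,2,0,0,0,1],[0,0,2,0,0,0,1],[0,0,1.6,0,0,0,1],[0,0,0.4,0,0,0,1],[0,0,0,0,0,0,1]])

```text
time_s: 36.95
tool_pos: [0.8246, -0.0473, 0.137]
tool_rot: [179.9, -0.0, -179.8]
force: [-0.6, 0.1, 0.6]
grip_width: 0.0871
```

```bash
python3 - <<'E'
from cell import env
from h import *
st(env,[.826,-.0465,.082],[180,0,180])
E
```

```text
t 36.95 tcp [ 0.8246 -0.0473  0.137 ] rpy [ 179.9   -0.  -179.8] grasp [ 0.8245 -0.0472  0.086 ] w 0.0871 q [-5. 46. 12. 61. -9. 74. 96.] F [-0.6  0.1  0.6]
 shift of grasp in tool cm [-0.15  0.07  0.4 ]
 turn [ 0.1 -0.   0.2]
```

>>> drive_tool(commands=[[0,0,0.4,0,0,0,1],[0,0,0,0,0,0,0.3],[0,0,0,0,0,0,0.3],[0,0,0,0,0,0,0.3],[0,0,0,0,0,0,0.3],[0,0,0,0,0,0,0.3],[0,0,0,0,0,0,0.3],[0,0,0,0,0,0,0.3],[0,0,0,0,0,0,0.3],[0,0,0,0,0,0,0.3]])

```text
time_s: 37.78
tool_pos: [0.8262, -0.0475, 0.1359]
tool_rot: [179.9, 0.3, -179.8]
force: [0.2, -0.6, 0.3]
grip_width: 0.044
```

>>> drive_tool(commands=[[0,0,-1,0,0,0,0.3],[0,0,-1,0,0,0,0.3],[0,0,-1,0,0,0,0.3],[0,0,-1,0,0,0,0.3],[0,0,-0.5,0,0,0,0.3],[0,0,0,0,0,0,0.3]])

```text
time_s: 38.28
tool_pos: [0.8269, -0.0475, 0.1839]
tool_rot: [179.9, 0.5, -179.8]
force: [1.0, 0.8, -2.3]
grip_width: 0.0437
```

```bash
python3 - <<'E'
from cell import env
from h import *
st(env,[.500,.1173,.125],[180,0,174.6])
c=env.read_camera("scene");crop(c,220,150,400,285,4,"pics/s15.png")
E
```

```text
t 38.28 tcp [ 0.8269 -0.0475  0.1839] rpy [ 179.9    0.5 -179.8] grasp [ 0.8274 -0.0475  0.1329] w 0.0437 q [-5. 44. 12. 59. -9. 78. 96.] F [ 1.   0.8 -2.3]
 shift of grasp in tool cm [32.69 16.58  0.53]
 turn [0.1 0.5 5.6]
```

View pics/s15.png

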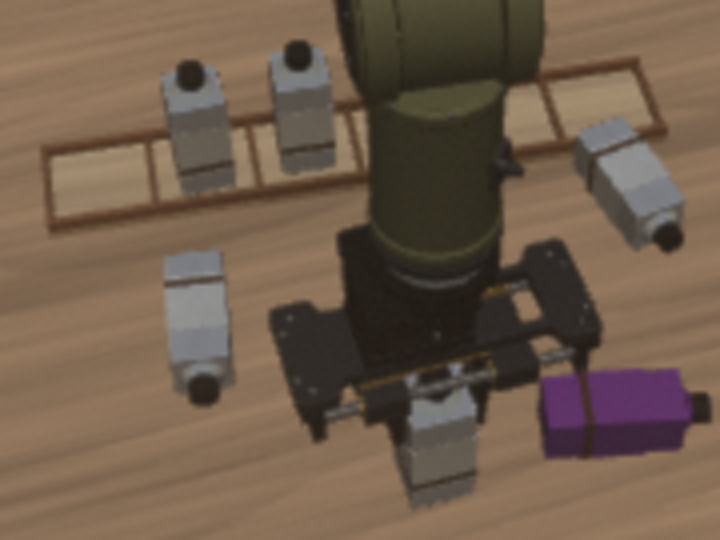

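>>> drive_tool(commands=[[2.4,1.2,0,0,0,0,0.3],[2.75,1.4,0,0,0,0,0.3],[2.75,1.4,0,0,0,0,0.3],[2.75,1.4,0,0,0,0,0.3],[2.75,1.4,0,0,0,0,0.3],[2.75,1.4,0,0,0,0,0.3],[2.75,1.4,0,0,0,0,0.3],[2.75,1.4,0,0,0,0,0.3],[2.75,1.4,0,0,0,0,0.3],[2.75,1.4,0,0,0,0,0.3],[2.75,1.4,0,0,0,0,0.3],[2.75,1.4,0,0,0,2.5,0.3],[0,0,0,0,0,3,0.3],[0,0,0,0,0,0,0.3],[0,0,0,0,0,0,0.3]])

```text
time_s: 39.58
tool_pos: [0.4992, 0.1173, 0.1798]
tool_rot: [179.9, 0.3, 174.8]
force: [-0.0, 0.4, -2.4]
grip_width: 0.044
```

```bash
python3 - <<'E'
from cell import env
from h import *
st(env,[.500,.1173,.093],[180,0,174.6])
c=env.read_camera("scene");crop(c,200,120,400,270,4,"pics/s16.png")
E
```

```text
t 39.58 tcp [0.4992 0.1173 0.1798] rpy [179.9   0.3 174.8] grasp [0.4994 0.1174 0.1288] w 0.044 q [-24.   7.   8. 111.  -1.  62.  69.] F [-0.   0.4 -2.4]
 shift of grasp in tool cm [-0.04 -0.01  3.58]
 turn [0.1 0.3 0.2]
```

View pics/s16.png

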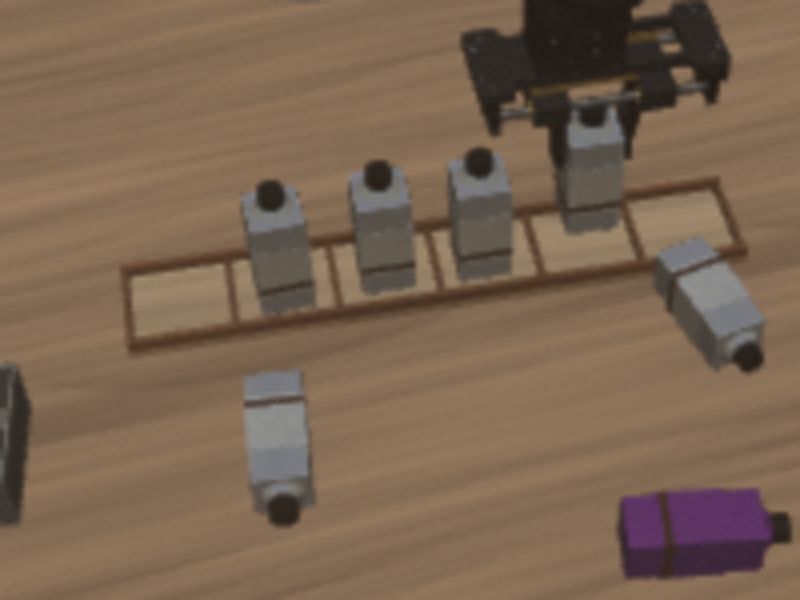

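>>> drive_tool(commands=[[0,0,1.5,0,0,0,0.3],[0,0,1.2,0,0,0,0.3],[0,0,0.4,0,0,0,0.3],[0,0,0.2,0,0,0,0.3],[0,0,0.2,0,0,0,0.3],[0,0,0,0,0,0,0.3]])

```text
time_s: 40.13
tool_pos: [0.4992, 0.1174, 0.1444]
tool_rot: [179.9, 0.2, 174.7]
force: [0.4, 0.4, -2.6]
grip_width: 0.044
```

```bash
python3 - <<'E'
from cell import env
from h import *
st(env,[.500,.1173,.093],[180,0,174.6])
E
```

```text
t 40.13 tcp [0.4992 0.1174 0.1444] rpy [179.9   0.2 174.7] grasp [0.4994 0.1175 0.0934] w 0.044 q [-24.   9.   8. 113.  -2.  58.  70.] F [ 0.4  0.4 -2.6]
 shift of grasp in tool cm [-0.06 -0.01  0.04]
 turn [0.1 0.2 0.1]
```

Not touching yet, so I lower in small steps.

>>> drive_tool(commands=[[0,0,0.15,0,0,0,0.3],[0,0,0.1,0,0,0,0.3],[0,0,0,0,0,0,0.3]])

```text
time_s: 40.38
tool_pos: [0.4998, 0.1176, 0.1436]
tool_rot: [179.9, 0.3, 174.7]
force: [-1.8, -1.2, 3.9]
grip_width: 0.0436
```

>>> drive_tool(commands=[[0,0,0,0,0,0,0.7],[0,0,0,0,0,0,0.7],[0,0,0,0,0,0,0.7],[0,0,0,0,0,0,0.7],[0,0,-1,0,0,0,0.7],[0,0,-2.5,0,0,0,0.7],[0,0,-3,0,0,0,0.7],[0,0,-3,0,0,0,0.8],[0,0,-2,0,0,0,1],[0,0,0,0,0,0,1]])

```text
time_s: 41.22
tool_pos: [0.501, 0.1181, 0.263]
tool_rot: [179.7, 0.7, 174.7]
force: [1.3, 0.3, 0.2]
grip_width: 0.0738
```

```bash
python3 - <<'E'
from cell import env
from h import *
st(env)
c=env.read_camera("top"); crop(c,240,130,400,260,5,"pics/t17.png")
c=env.read_camera("scene"); crop(c,200,120,400,270,4,"pics/s17.png")
E
```

```text
t 41.22 tcp [0.501  0.1181 0.263 ] rpy [179.7   0.7 174.7] grasp [0.5017 0.1183 0.212 ] w 0.0738 q [-24.   2.   8. 105.  -0.  72.  69.] F [1.3 0.3 0.2]
```

View pics/t17.png

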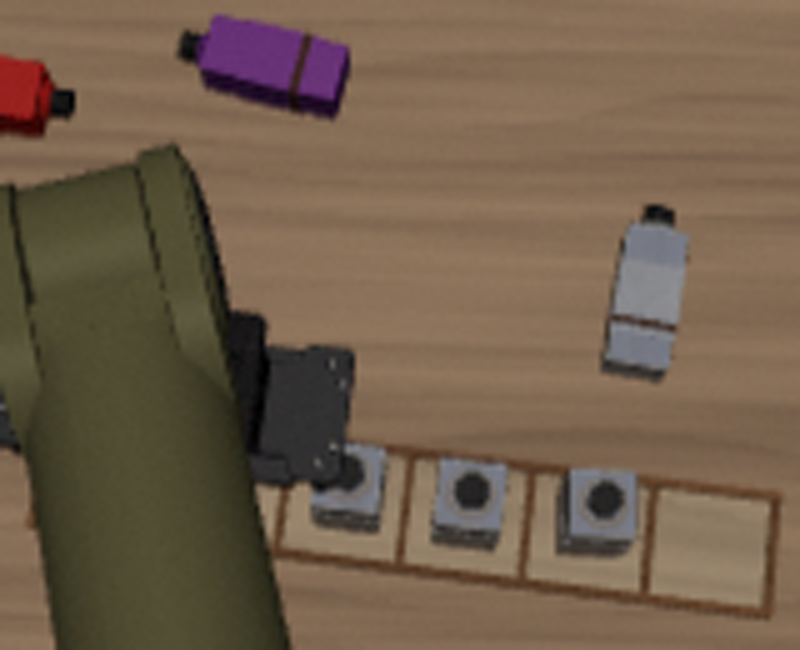

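View pics/s17.png

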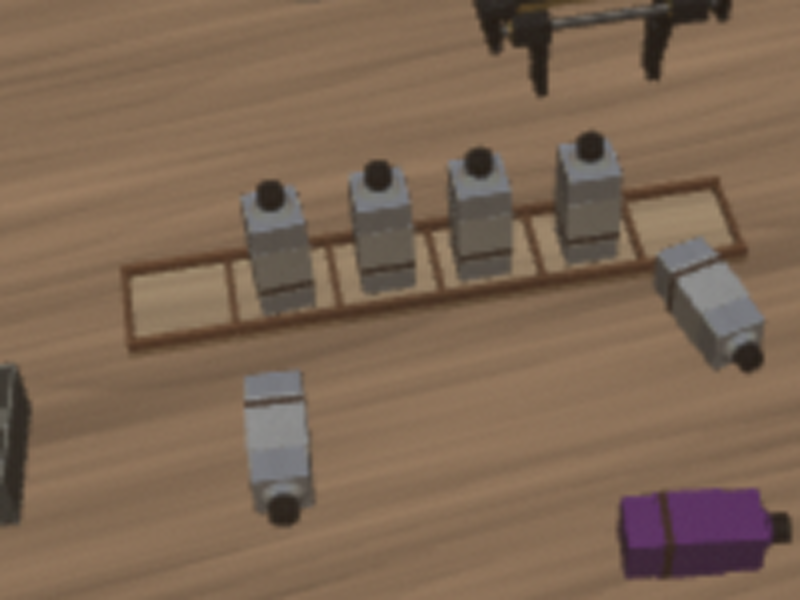

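B stands in bay 4 (crop (590,250)). I measure A's new pose from the clear t11 corners.

```bash
python3 - <<'E'
from cell import env
from h import *
c=env.read_camera("scene"); 
import numpy as np
c=env.read_camera("top")
p=np.array([onplane(c,(q[0]+.5)/5-.5+240,(q[1]+.5)/5-.5+130,.044)[:2] for q in [(90,263),(155,256),(167,397),(102,404)]])
d=(p[0]+p[1]-p[2]-p[3])/2; m=p.mean(0); u=d/np.linalg.norm(d); a=np.degrees(np.arctan2(u[1],u[0])); print(m,np.linalg.norm(d),np.linalg.norm(p[0]-p[1]),a)
g=m-.01*u; print(g)
st(env,[*g,.12],[180,0,a-180])
s=env.read_camera("scene"); print(onplane(s,200+748/4,120+355/4,.011), m+u*.07)
E
```

```text
[0.60198352 0.18469079] 0.09997590579532505 0.04489241288252122 8.325711119417766
[0.59208892 0.18324279]
t 41.42 tcp [0.498  0.1173 0.2563] rpy [179.9   0.2 174.7] grasp [0.4981 0.1174 0.2053] w 0.0846 q [-24.   3.   8. 106.  -0.  71.  69.] F [ 0.1  0.4 -0.6]
 shift of grasp in tool cm [-8.72  7.42  8.56]
 turn [  0.    0.2 -13.6]
[0.65424865 0.20094277 0.011     ] [0.67124579 0.19482681]
```

>>> drive_tool(commands=[[-2.18,1.86,0,0,0,0,1],[-2.18,1.86,0,0,0,0,1],[-2.18,1.86,0,0,0,0,1],[-2.18,1.86,0,0,0,0,1],[0,0,2.1,0,0,-4.5,1],[0,0,2.1,0,0,-4.5,1],[0,0,2.1,0,0,-4.5,1],[0,0,2.1,0,0,0,1],[-0.53,0,0.03,0,6,0,1],[-0.53,0,0.03,0,6,0,1],[-0.53,0,0.03,0,6,0,1],[-0.53,0,0.03,0,6,0,1],[-0.53,0,0.03,0,6,0,1],[-0.53,0,0.03,0,6,0,1],[-0.53,0,0.03,0,6,0,1],[-0.46,0,0.03,0,5.2,0,1],[0,0,0,0,0,0,1]])

```text
time_s: 42.88
tool_pos: [0.6237, 0.1887, 0.1447]
tool_rot: [179.5, -47.1, -171.5]
force: [-0.1, 1.2, -1.8]
grip_width: 0.0869
```

```bash
python3 - <<'E'
from cell import env
from h import *
st(env,[.592,.1832,.034],[180,-48,-171.7])
c=env.read_camera("scene"); crop(c,240,120,440,270,4,"pics/s18.png")
E
```

```text
t 42.88 tcp [0.6237 0.1887 0.1447] rpy [ 179.5  -47.1 -171.5] grasp [0.5867 0.1836 0.11  ] w 0.0869 q [-14.  55.  -6.  54.  -4. 117.  79.] F [-0.1  1.2 -1.8]
 shift of grasp in tool cm [-5.93 -0.16  4.79]
 turn [0.4 0.9 0.1]
```

View pics/s18.png

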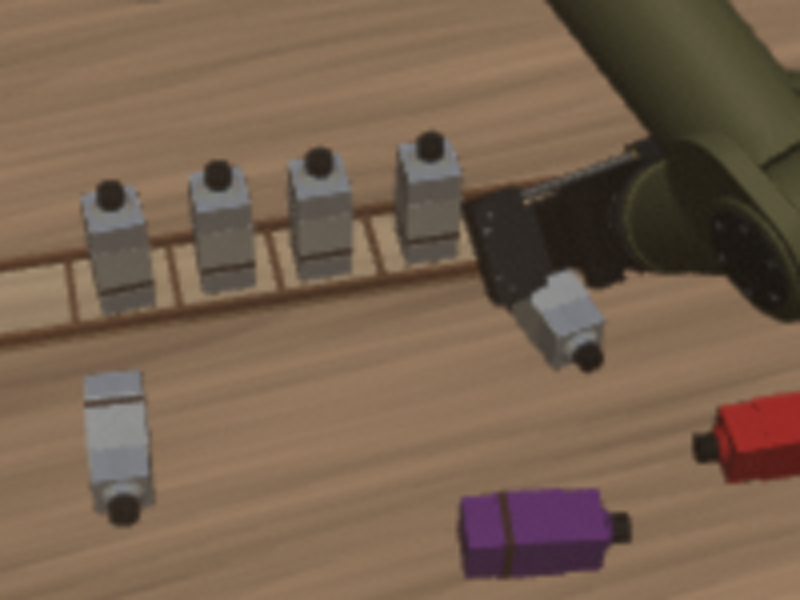

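>>> drive_tool(commands=[[-1.3,0,1.1,0,0,0,1],[-1.3,0,1.1,0,0,0,1],[-1.3,-0.05,1.1,0,0,0,1],[-1.1,-0.05,0.9,0,0,0,1],[-0.9,-0.05,0.7,0,0.5,0,1],[0,0,0,0,0,0,1]])

```text
time_s: 43.43
tool_pos: [0.6285, 0.1868, 0.0744]
tool_rot: [-180.0, -47.3, -171.9]
force: [-0.0, -1.1, -1.3]
grip_width: 0.0869
```

```bash
python3 - <<'E'
from cell import env
from h import *
st(env,[.592,.1832,.034],[180,-48,-171.7])
E
```

```text
t 43.43 tcp [0.6285 0.1868 0.0744] rpy [-180.   -47.3 -171.9] grasp [0.5914 0.1815 0.0398] w 0.0869 q [-14.  60.  -5.  54.  -3. 113.  80.] F [-0.  -1.1 -1.3]
 shift of grasp in tool cm [-0.48  0.16  0.33]
 turn [ 0.1  0.7 -0.1]
```

>>> drive_tool(commands=[[-0.35,0.15,0.25,0,0,0,1],[0,0,0,0,0,0,0.3],[0,0,0,0,0,0,0.3],[0,0,0,0,0,0,0.3],[0,0,0,0,0,0,0.3],[0,0,0,0,0,0,0.3],[0,0,0,0,0,0,0.3],[0,0,0,0,0,0,0.3],[0,0,0,0,0,0,0.3],[1.4,0,-1.4,0,0,0,0.3],[1.4,0,-1.4,0,0,0,0.3],[1.4,0,-1.4,0,0,0,0.3],[1.4,0,-1.4,0,0,0,0.3],[0,0,0,0,0,0,0.3]])

```text
time_s: 44.6
tool_pos: [0.6289, 0.1885, 0.1532]
tool_rot: [179.7, -46.2, -171.7]
force: [0.2, -1.6, 0.3]
grip_width: 0.044
```

```bash
python3 - <<'E'
from cell import env
from h import *
st(env,[.592,.1832,.034],[180,0,-171.7])
c=env.read_camera("scene"); crop(c,240,120,440,270,4,"pics/s19.png")
E
```

```text
t 44.6 tcp [0.6289 0.1885 0.1532] rpy [ 179.7  -46.2 -171.7] grasp [0.5924 0.1835 0.1179] w 0.044 q [-14.  55.  -5.  53.  -4. 118.  79.] F [ 0.2 -1.6  0.3]
 shift of grasp in tool cm [-6.02 -0.05  5.84]
 turn [  0.3 -46.2  -0.2]
```

View pics/s19.png

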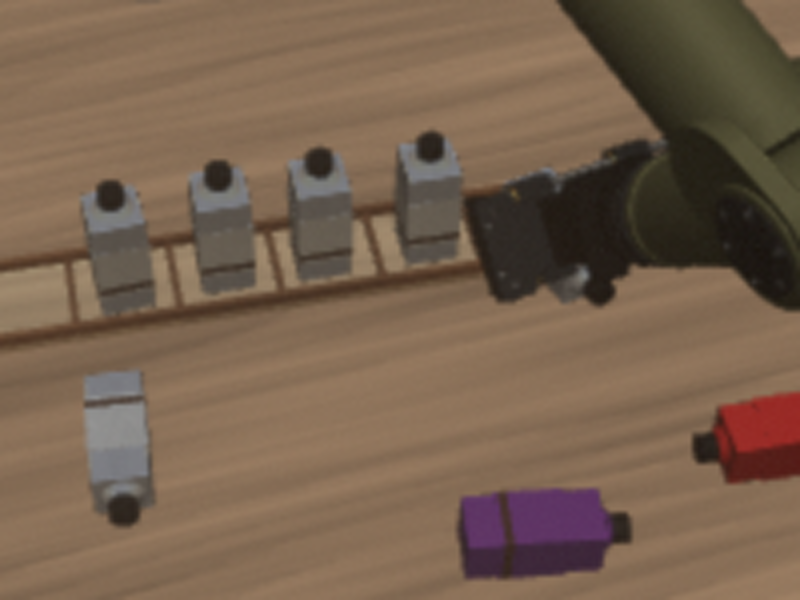

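>>> drive_tool(commands=[[0.51,0,0.02,0,-5.8,0,0.3],[0.51,0,0.02,0,-5.8,0,0.3],[0.51,0,0.02,0,-5.8,0,0.3],[0.51,0,0.02,0,-5.8,0,0.3],[0.51,0,0.02,0,-5.8,0,0.3],[0.51,0,0.02,0,-5.8,0,0.3],[0.51,0,0.02,0,-5.8,0,0.3],[0.51,0,0.02,0,-5.8,0,0.3],[0,0,0,0,0,4.2,0.3],[0,0,0,0,0,4.2,0.3],[0,0,0,0,0,0,0.3]])

```text
time_s: 45.57
tool_pos: [0.5903, 0.1826, 0.1641]
tool_rot: [179.9, -0.4, 179.6]
force: [0.3, -0.1, -1.6]
grip_width: 0.0435
```

```bash
python3 - <<'E'
from cell import env
from h import *
st(env,[.805,-.05,.10],[180,0,180])
E
```

```text
t 45.57 tcp [0.5903 0.1826 0.1641] rpy [179.9  -0.4 179.6] grasp [0.59   0.1826 0.1131] w 0.0435 q [-16.  20.  -4.  96.   1.  64.  69.] F [ 0.3 -0.1 -1.6]
 shift of grasp in tool cm [-21.68 -23.11   1.15]
 turn [ 0.1 -0.4 -0.4]
```

>>> drive_tool(commands=[[-2.17,-2.31,0,0,0,0,0.3],[-2.17,-2.31,0,0,0,0,0.3],[-2.17,-2.31,0,0,0,0,0.3],[-2.17,-2.31,0,0,0,0,0.3],[-2.17,-2.31,0,0,0,0,0.3],[-2.17,-2.31,0,0,0,0,0.3],[-2.17,-2.31,0,0,0,0,0.3],[-2.17,-2.31,0,0,0,0,0.3],[-2.17,-2.31,0,0,0,0,0.3],[-2.17,-2.31,0.1,0,0,0,0.3],[0.56,0,0.1,0,-6.4,0,0.3],[0.56,0,0.1,0,-6.4,0,0.3],[0.56,0,0.1,0,-6.4,0,0.3],[0.56,0,0.1,0,-6.4,0,0.3],[0.56,0,0.1,0,-6.4,0,0.3],[0.56,0,0.1,0,-6.4,0,0.3],[0,0,0,0,0,0,0.3]])

```text
time_s: 46.98
tool_pos: [0.7687, -0.0492, 0.1388]
tool_rot: [179.9, 37.3, 179.6]
force: [-3.6, -0.5, -6.2]
grip_width: 0.0438
```

```bash
python3 - <<'E'
from cell import env
from h import *
st(env,[.81,-.05,.046],[180,40,-180])
c=env.read_camera("scene"); crop(c,220,120,420,270,4,"pics/s20.png")
E
```

```text
t 46.98 tcp [ 0.7687 -0.0492  0.1388] rpy [179.9  37.3 179.6] grasp [ 0.7997 -0.0493  0.0982] w 0.0438 q [  4.  22.  -2. 104.  -2.  16.  94.] F [-3.6 -0.5 -6.2]
 shift of grasp in tool cm [ 2.35 -0.07  4.78]
 turn [-0.1 -2.7 -0.3]
```

View pics/s20.png

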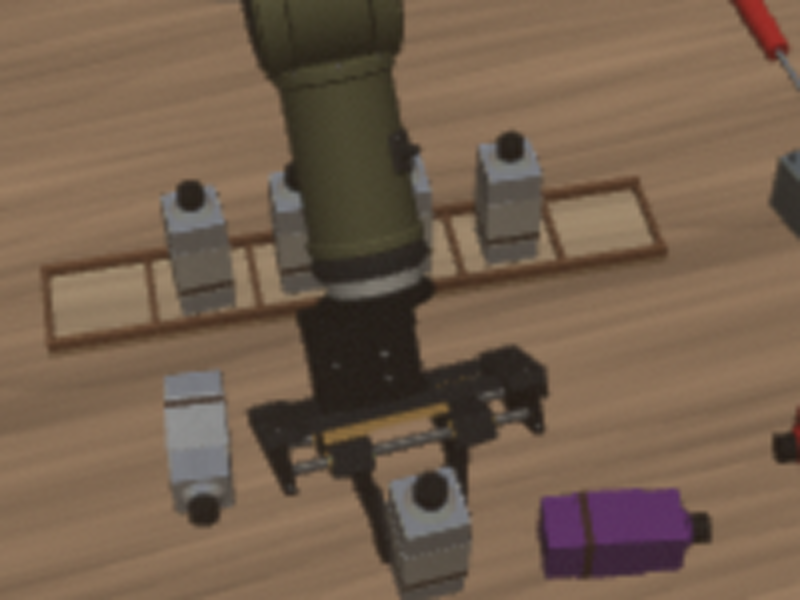

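>>> drive_tool(commands=[[0.5,0,0.96,0,-0.3,0,0.3],[0.5,0,0.96,0,-0.3,0,0.3],[0.5,0,0.96,0,-0.3,0,0.3],[0.5,0,0.96,0,-0.3,0,0.3],[0.35,0,0.7,0,-0.3,0,0.3],[0,0,0,0,0,0,0.3]])

```text
time_s: 47.53
tool_pos: [0.7881, -0.0488, 0.0964]
tool_rot: [179.8, 39.4, 179.6]
force: [-0.8, 0.1, -1.8]
grip_width: 0.044
```

```bash
python3 - <<'E'
from cell import env
from h import *
st(env,[.81,-.05,.044],[180,39,-180])
E
```

```text
t 47.53 tcp [ 0.7881 -0.0488  0.0964] rpy [179.8  39.4 179.6] grasp [ 0.8205 -0.0489  0.0571] w 0.044 q [  4.  27.  -2. 104.  -2.   9.  94.] F [-0.8  0.1 -1.8]
 shift of grasp in tool cm [ 1.64 -0.12  0.34]
 turn [-0.1  0.4 -0.3]
```

>>> drive_tool(commands=[[0.35,0,0.35,0,0.3,0,0.3],[0.35,0,0.35,0,0.3,0,0.3],[0.2,0,0.2,0,0,0,0.3],[0,0,0,0,0,0,0.3]])

```text
time_s: 47.87
tool_pos: [0.7859, -0.0489, 0.0853]
tool_rot: [179.8, 39.0, 179.6]
force: [-0.8, 0.1, -0.8]
grip_width: 0.0438
```

```bash
python3 - <<'E'
from cell import env
from h import *
st(env,[.81,-.05,.044],[180,39,-180])
E
```

```text
t 47.87 tcp [ 0.7859 -0.0489  0.0853] rpy [179.8  39.  179.6] grasp [ 0.818  -0.049   0.0457] w 0.0438 q [  4.  28.  -2. 104.  -2.   9.  94.] F [-0.8  0.1 -0.8]
 shift of grasp in tool cm [ 0.72 -0.1  -0.37]
 turn [-0.1  0.  -0.3]
```

>>> drive_tool(commands=[[0.15,0,0.15,0,0,0,0.3],[0.05,0,0.05,0,0,0,0.3],[0,0,-0.2,0,0,0,0.6],[0,0,-0.6,0,0,0,0.65],[0,0,-1,0,0,0,0.65],[0,0,-1.5,0,0,0,0.65],[0,0,-2,0,0,0,0.7],[0,0,-2.5,0,0,0,0.8],[0,0,-3,0,0,0,1],[0,0,-3,0,0,0,1],[0,0,-3,0,0,0,1],[0,0,-2,0,0,0,1],[0,0,0,0,0,0,1]])

```text
time_s: 48.95
tool_pos: [0.6672, -0.049, 0.2355]
tool_rot: [179.9, 39.6, 179.6]
force: [0.4, 0.3, 1.4]
grip_width: 0.0856
```

```bash
python3 - <<'E'
from cell import env
from h import *
st(env,[.82,-.05,.2],[180,0,180])
c=env.read_camera("scene");crop(c,200,150,400,285,4,"pics/s21.png")
c=env.read_camera("top");crop(c,240,110,400,260,5,"pics/t21.png")
E
```

```text
t 48.95 tcp [ 0.6672 -0.049   0.2355] rpy [179.9  39.6 179.6] grasp [ 0.6997 -0.0491  0.1962] w 0.0856 q [  6.   4.  -3. 115.  -3.  21.  95.] F [0.4 0.3 1.4]
 shift of grasp in tool cm [-9.51 -0.01  7.37]
 turn [-0.1 39.6 -0.4]
```

View pics/s21.png

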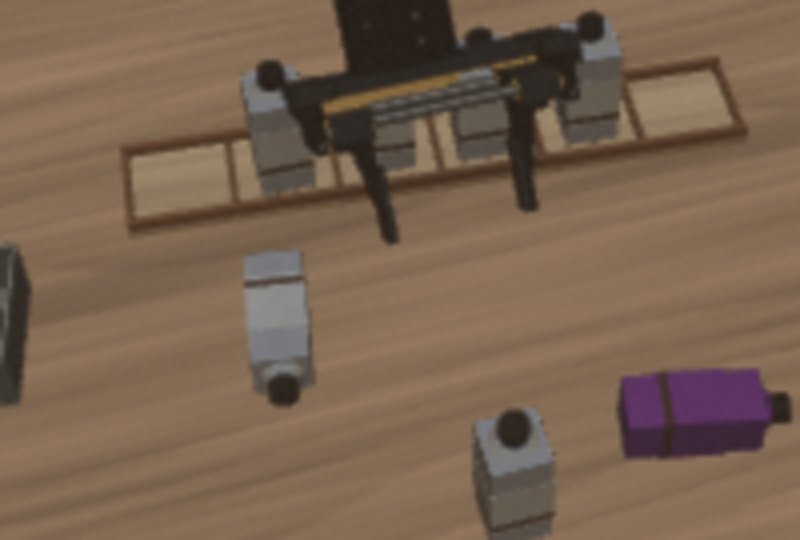

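View pics/t21.png

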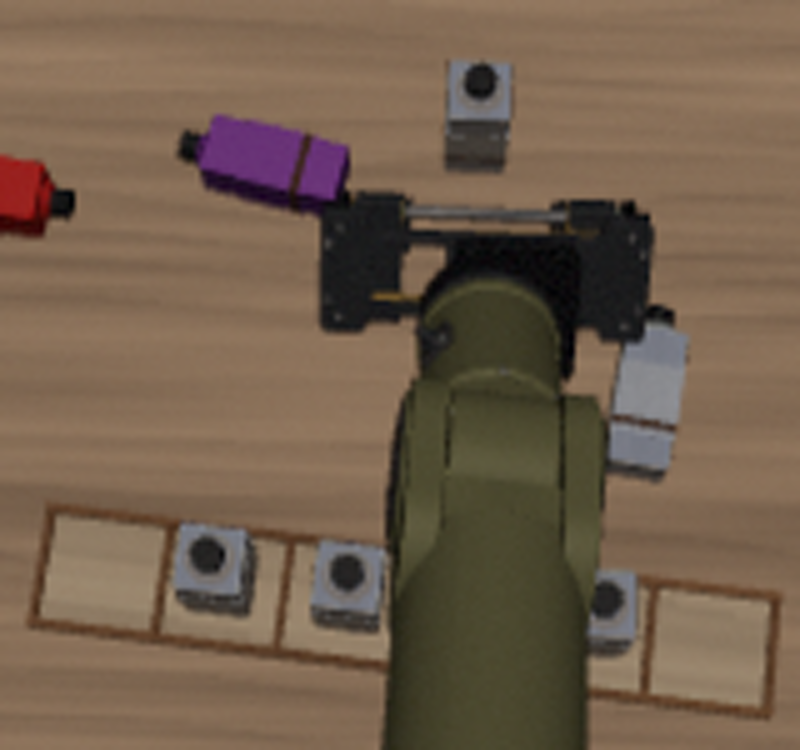

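A stands upright (cap at crop (481,81), about (0.831,-0.047)). I regrasp it from above.

>>> drive_tool(commands=[[-0.58,0,0.03,0,6.6,0,1],[-0.58,0,0.03,0,6.6,0,1],[-0.58,0,0.03,0,6.6,0,1],[-0.58,0,0.03,0,6.6,0,1],[-0.58,0,0.03,0,6.6,0,1],[-0.58,0,0.03,0,6.6,0,1],[-3.0,0.05,0,0,0,0,1],[-3.0,0.05,0,0,0,0,1],[-3.0,0.05,0,0,0,0,1],[-3.0,0.05,0,0,0,0,1],[-1.1,0,0,0,0,0,1],[0,0,0,0,0,0,1]])

```text
time_s: 50.05
tool_pos: [0.8321, -0.0469, 0.2341]
tool_rot: [179.9, -0.7, 179.7]
force: [-0.1, 0.7, -0.4]
grip_width: 0.087
```

```bash
python3 - <<'E'
from cell import env
from h import *
c=env.read_camera("top"); print(onplane(c,240+481.5/5-.5,110+81.5/5-.5,.12))
st(env,[.831,-.0468,.081],[180,0,180])
E
```

```text
[ 0.83176057 -0.04846413  0.12      ]
t 50.1 tcp [ 0.8309 -0.0471  0.2352] rpy [179.9  -0.7 179.7] grasp [ 0.8302 -0.047   0.1842] w 0.0866 q [ 2. 44. -1. 52.  1. 85. 91.] F [-0.3 -0.3 -0.7]
 shift of grasp in tool cm [-0.21 -0.   10.32]
 turn [ 0.1 -0.7 -0.3]
```

>>> drive_tool(commands=[[-0.15,0,2,0,-0.5,0,1],[0,-0.1,2,0,0,0,1],[0,0,2,0,0,0,1],[0,0,2,0,0,0,1],[0,0,1.6,0,0,0,1],[0,0,0.7,0,0,0,1],[0,0,0,0,0,0,1]])

```text
time_s: 50.68
tool_pos: [0.8298, -0.0483, 0.1334]
tool_rot: [179.9, -0.3, 179.7]
force: [-0.2, 0.5, -0.6]
grip_width: 0.087
```

>>> drive_tool(commands=[[0,0,0,0,0,0,0.3],[0,0,0,0,0,0,0.3],[0,0,0,0,0,0,0.3],[0,0,0,0,0,0,0.3],[0,0,0,0,0,0,0.3],[0,0,0,0,0,0,0.3],[0,0,0,0,0,0,0.3],[0,0,0,0,0,0,0.3],[0,0,0,0,0,0,0.3]])

```text
time_s: 51.43
tool_pos: [0.8318, -0.0484, 0.1364]
tool_rot: [179.9, 0.0, 179.7]
force: [-0.0, -0.2, 1.0]
grip_width: 0.0441
```

>>> drive_tool(commands=[[0,0,-1,0,0,0,0.3],[0,0,-1,0,0,0,0.3],[0,0,-1,0,0,0,0.3],[0,0,-1,0,0,0,0.3],[0,0,-0.5,0,0,0,0.3],[0,0,0,0,0,0,0.3]])

```text
time_s: 51.93
tool_pos: [0.8328, -0.0485, 0.1845]
tool_rot: [179.9, 0.2, 179.7]
force: [0.3, 0.7, -1.1]
grip_width: 0.044
```

```bash
python3 - <<'E'
from cell import env
from h import *
st(env,[.5077,.2009,.125],[180,0,174.6])
c=env.read_camera("scene");crop(c,220,150,400,285,4,"pics/s22.png")
E
```

```text
t 51.93 tcp [ 0.8328 -0.0485  0.1845] rpy [179.9   0.2 179.7] grasp [ 0.833  -0.0484  0.1335] w 0.044 q [ 2. 45. -1. 56.  1. 79. 91.] F [ 0.3  0.7 -1.1]
 shift of grasp in tool cm [32.68 24.73  0.76]
 turn [0.1 0.2 5.1]
```

View pics/s22.png

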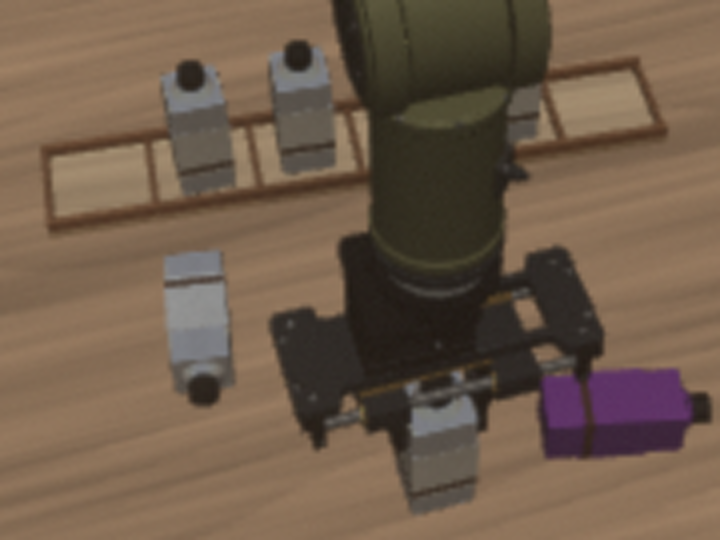

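>>> drive_tool(commands=[[2.51,1.9,0,0,0,0,0.3],[2.51,1.9,0,0,0,0,0.3],[2.51,1.9,0,0,0,0,0.3],[2.51,1.9,0,0,0,0,0.3],[2.51,1.9,0,0,0,0,0.3],[2.51,1.9,0,0,0,0,0.3],[2.51,1.9,0,0,0,0,0.3],[2.51,1.9,0,0,0,0,0.3],[2.51,1.9,0,0,0,0,0.3],[2.51,1.9,0,0,0,0,0.3],[2.51,1.9,0,0,0,0,0.3],[2.51,1.9,0,0,0,0,0.3],[2.51,1.9,0,0,0,2.5,0.3],[0,0,0,0,0,2.6,0.3],[0,0,0,0,0,0,0.3],[0,0,0,0,0,0,0.3]])

```text
time_s: 53.32
tool_pos: [0.507, 0.2002, 0.1818]
tool_rot: [179.9, 0.0, 174.6]
force: [-0.1, -1.1, -1.8]
grip_width: 0.0438
```

```bash
python3 - <<'E'
from cell import env
from h import *
st(env,[.5077,.2009,.093],[180,0,174.6])
c=env.read_camera("scene");crop(c,220,120,420,270,4,"pics/s23.png")
E
```

```text
t 53.32 tcp [0.507  0.2002 0.1818] rpy [179.9   0.  174.6] grasp [0.507  0.2002 0.1308] w 0.0438 q [-16.  11.  -9. 106.   2.  64.  59.] F [-0.1 -1.1 -1.8]
 shift of grasp in tool cm [-0.06  0.07  3.78]
 turn [0.1 0.  0. ]
```

View pics/s23.png

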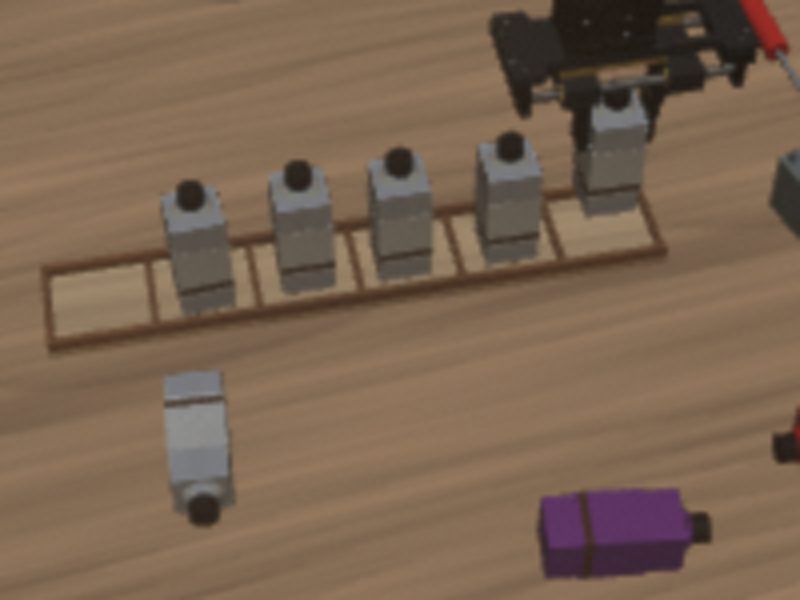

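>>> drive_tool(commands=[[0,0,1.5,0,0,0,0.3],[0,0,1.2,0,0,0,0.3],[0,0,0.5,0,0,0,0.3],[0,0,0.3,0,0,0,0.3],[0,0,0.2,0,0,0,0.3],[0,0,0,0,0,0,0.3]])

```text
time_s: 53.87
tool_pos: [0.5072, 0.2003, 0.1448]
tool_rot: [179.9, -0.0, 174.5]
force: [-0.1, 0.2, -1.4]
grip_width: 0.0438
```

>>> drive_tool(commands=[[0,0,0.15,0,0,0,0.3],[0,0,0.1,0,0,0,0.3],[0,0,0,0,0,0,0.3]])

```text
time_s: 54.12
tool_pos: [0.5077, 0.2007, 0.1442]
tool_rot: [179.8, 0.1, 174.6]
force: [-2.9, -1.3, 5.3]
grip_width: 0.0434
```

>>> drive_tool(commands=[[0,0,0,0,0,0,0.7],[0,0,0,0,0,0,0.7],[0,0,0,0,0,0,0.7],[0,0,0,0,0,0,0.7],[0,0,-1,0,0,0,0.7],[0,0,-2.5,0,0,0,0.7],[0,0,-3,0,0,0,0.7],[0,0,-3,0,0,0,0.8],[0,0,-2,0,0,0,1],[0,0,0,0,0,0,1]])

```text
time_s: 54.95
tool_pos: [0.5092, 0.2014, 0.2635]
tool_rot: [179.6, 0.5, 174.6]
force: [0.8, 0.3, 0.7]
grip_width: 0.0739
```

```bash
python3 - <<'E'
from cell import env
from h import *
u=np.array([np.cos(np.radians(-9)),np.sin(np.radians(-9))]); g=np.array([.6352,-.1692])-.01*u; print(g)
st(env,[*g,.12],[180,0,171])
c=env.read_camera("top"); crop(c,240,130,400,260,5,"pics/t24.png")
c=env.read_camera("scene"); crop(c,220,120,420,270,4,"pics/s24.png")
E
```

```text
[ 0.62532312 -0.16763566]
t 54.95 tcp [0.5092 0.2014 0.2635] rpy [179.6   0.5 174.6] grasp [0.5097 0.2017 0.2125] w 0.0739 q [-16.   7.  -9. 100.   1.  72.  59.] F [0.8 0.3 0.7]
 shift of grasp in tool cm [-14.94 -35.73   9.14]
 turn [0.4 0.5 3.6]
```

View pics/t24.png

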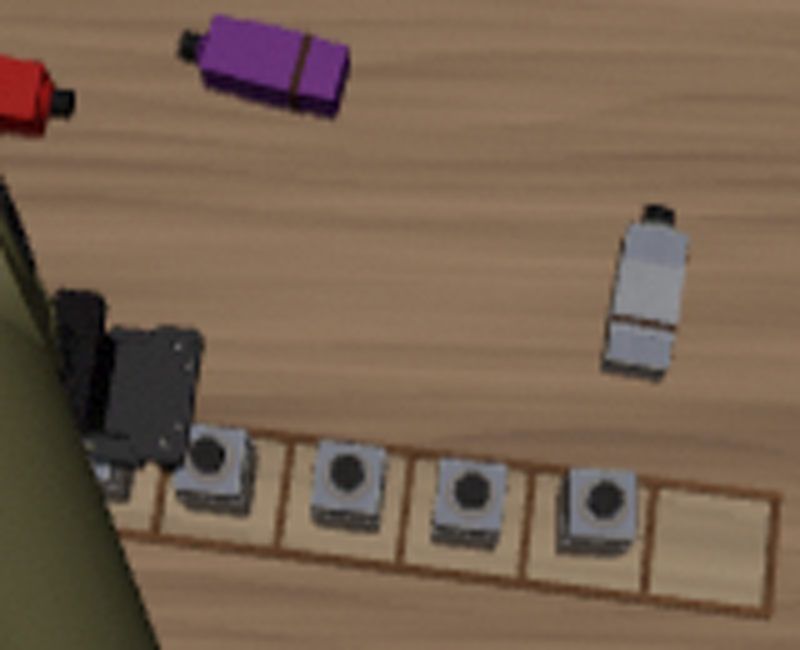

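View pics/s24.png

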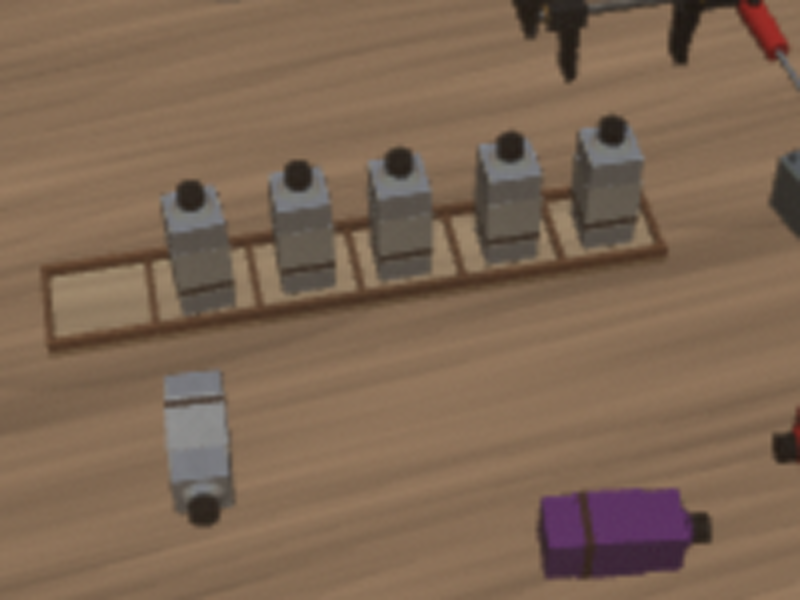

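A stands in bay 5. D is unchanged and only bay 0 is free, so D is next.

>>> drive_tool(commands=[[-1.15,-2.75,0,0,0,0,1],[-1.15,-2.75,0,0,0,0,1],[-1.15,-2.75,0,0,0,0,1],[-1.15,-2.75,0,0,0,0,1],[-1.15,-2.75,0,0,0,0,1],[-1.15,-2.75,0,0,0,0,1],[-1.15,-2.75,0,0,0,0,1],[-1.15,-2.75,0,0,0,0,1],[-1.15,-2.75,0,0,0,0,1],[-1.15,-2.75,0,0,0,0,1],[-1.15,-2.75,0,0,0,0,1],[-1.15,-2.75,0,0,0,0,1],[-1.15,-2.75,0,0,0,0,1],[0,0,2.2,0,0,3.6,1],[0,0,2.2,0,0,0,1],[0,0,2.2,0,0,0,1],[0,0,2.2,0,0,0,1],[0,0,0,0,0,0,1]])

```text
time_s: 56.55
tool_pos: [0.6181, -0.1685, 0.1616]
tool_rot: [179.8, -0.7, 171.0]
force: [-0.8, 0.5, -0.4]
grip_width: 0.0873
```

>>> drive_tool(commands=[[-0.53,0,0.03,0,6,0,1],[-0.53,0,0.03,0,6,0,1],[-0.53,0,0.03,0,6,0,1],[-0.53,0,0.03,0,6,0,1],[-0.53,0,0.03,0,6,0,1],[-0.53,0,0.03,0,6,0,1],[-0.53,0,0.03,0,6,0,1],[-0.35,0,0.03,0,4,0,1],[0,0,0,0,0,0,1]])

```text
time_s: 57.3
tool_pos: [0.6456, -0.1721, 0.1397]
tool_rot: [179.9, -45.6, 171.1]
force: [-0.5, -0.2, -1.0]
grip_width: 0.0871
```

```bash
python3 - <<'E'
from cell import env
from h import *
o,_,_=st(env,[.6253,-.1676,.034],[180,-47,171]); print(o['qpos'][5])
c=env.read_camera("scene"); crop(c,200,120,400,270,4,"pics/s25.png")
E
```

```text
t 57.3 tcp [ 0.6456 -0.1721  0.1397] rpy [179.9 -45.6 171.1] grasp [ 0.6096 -0.1665  0.104 ] w 0.0871 q [  7.  57.  11.  51.  -4. 118.  97.] F [-0.5 -0.2 -1. ]
 shift of grasp in tool cm [-6.1   0.13  3.78]
 turn [-0.   1.4  0.1]
117.55766447889769
```

View pics/s25.png

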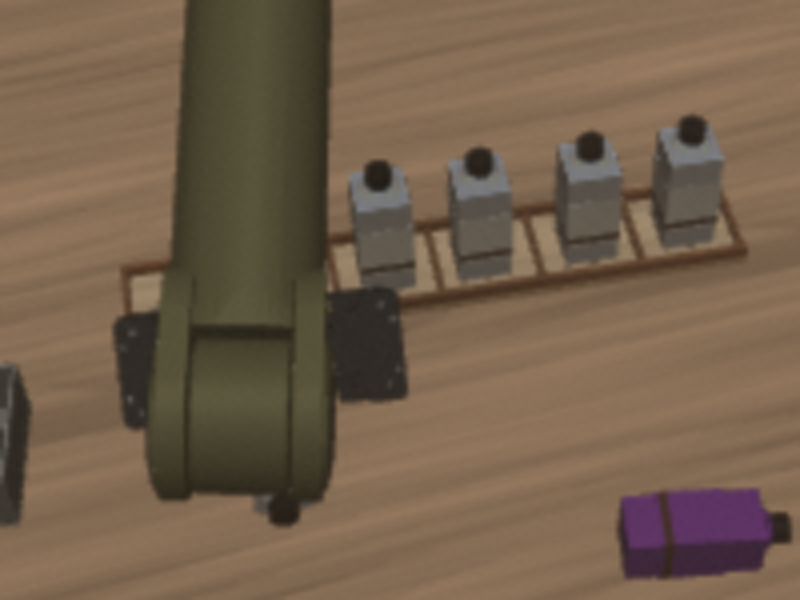

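>>> drive_tool(commands=[[-1.4,0,0.9,0,0,0,1],[-1.4,0,0.9,0,0,0,1],[-1.4,0.05,0.9,0,0,0,1],[-1.1,0.05,0.7,0,0,0,1],[-0.8,0,0.4,0,0,0,1],[0,0,0,0,0,0,1]])

```text
time_s: 57.85
tool_pos: [0.6618, -0.1742, 0.0731]
tool_rot: [179.9, -45.2, 171.1]
force: [-0.5, -0.1, -0.7]
grip_width: 0.0871
```

```bash
python3 - <<'E'
from cell import env
from h import *
o,_,_=st(env,[.6253,-.1676,.034],[180,-47,171]); print(o['qpos'][5])
E
```

```text
t 57.85 tcp [ 0.6618 -0.1742  0.0731] rpy [179.9 -45.2 171.1] grasp [ 0.6261 -0.1685  0.0372] w 0.0871 q [  7.  63.  10.  48.  -5. 114.  97.] F [-0.5 -0.1 -0.7]
 shift of grasp in tool cm [-0.17  0.08  0.29]
 turn [0.  1.8 0.1]
114.36355260228008
```

>>> drive_tool(commands=[[-0.15,0.08,0.2,0,1,0,1],[0,0,0,0,0,0,0.3],[0,0,0,0,0,0,0.3],[0,0,0,0,0,0,0.3],[0,0,0,0,0,0,0.3],[0,0,0,0,0,0,0.3],[0,0,0,0,0,0,0.3],[0,0,0,0,0,0,0.3],[0,0,0,0,0,0,0.3],[1.4,0,-1.4,0,0,0,0.3],[1.4,0,-1.4,0,0,0,0.3],[1.5,0,-1.4,0,-1,0,0.3],[1.6,0,-1.3,0,-3,0,0.3],[0.26,0,0,0,-3,0,0.3],[0,0,0,0,0,0,0.3]])

```text
time_s: 59.1
tool_pos: [0.6554, -0.1726, 0.1595]
tool_rot: [-180.0, -38.2, 171.1]
force: [1.1, -1.2, -1.3]
grip_width: 0.0439
```

```bash
python3 - <<'E'
from cell import env
from h import *
o,_,_=st(env,[.6253,-.1676,.13],[180,0,171]); print(o['qpos'][5])
c=env.read_camera("scene"); crop(c,200,120,400,270,4,"pics/s26.png")
E
```

```text
t 59.1 tcp [ 0.6554 -0.1726  0.1595] rpy [-180.   -38.2  171.1] grasp [ 0.6242 -0.1677  0.1195] w 0.0439 q [  7.  52.  10.  54.  -4. 112.  97.] F [ 1.1 -1.2 -1.3]
 shift of grasp in tool cm [ 0.57  0.03 -0.89]
 turn [ -0.  -38.2   0.1]
111.86492981811016
```

View pics/s26.png

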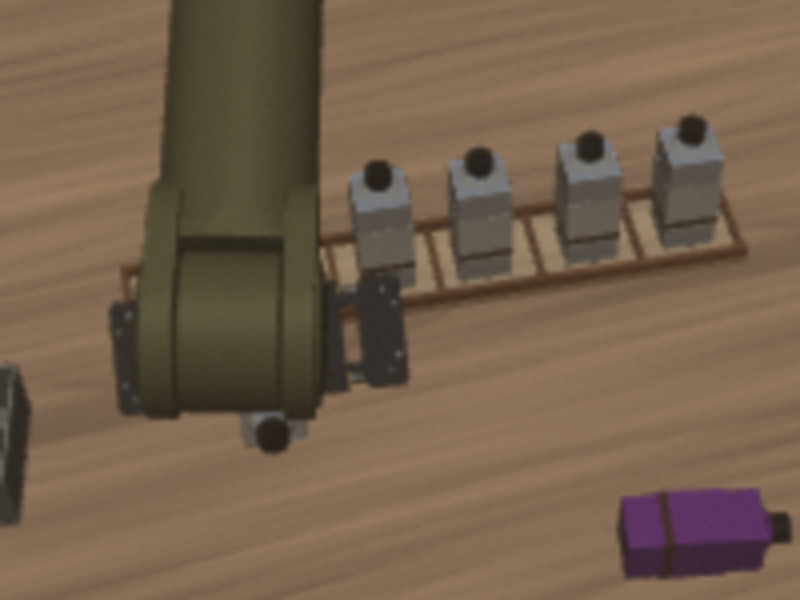

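>>> drive_tool(commands=[[0.48,0,0.02,0,-5.45,0,0.3],[0.48,0,0.02,0,-5.45,0,0.3],[0.48,0,0.02,0,-5.45,0,0.3],[0.48,0,0.02,0,-5.45,0,0.3],[0.48,0,0.02,0,-5.45,0,0.3],[0.48,0,0.02,0,-5.45,0,0.3],[0.48,0,0.02,0,-5.45,0,0.3],[0,0,0,0,0,-4.5,0.3],[0,0,0,0,0,-4.5,0.3],[0,0,0,0,0,0,0.3]])

```text
time_s: 59.98
tool_pos: [0.6227, -0.167, 0.1642]
tool_rot: [179.8, -0.8, -179.8]
force: [-0.4, -0.1, -2.4]
grip_width: 0.0436
```

```bash
python3 - <<'E'
from cell import env
from h import *
st(env,[.805,-.06,.105],[180,0,180])
E
```

```text
t 59.98 tcp [ 0.6227 -0.167   0.1642] rpy [ 179.8   -0.8 -179.8] grasp [ 0.622  -0.1669  0.1132] w 0.0436 q [  6.  23.   8.  92.  -4.  66. 105.] F [-0.4 -0.1 -2.4]
 shift of grasp in tool cm [-18.35  10.62   0.59]
 turn [ 0.2 -0.8  0.2]
```

>>> drive_tool(commands=[[-2.62,1.52,0,0,0,0,0.3],[-2.62,1.52,0,0,0,0,0.3],[-2.62,1.52,0,0,0,0,0.3],[-2.62,1.52,0,0,0,0,0.3],[-2.62,1.52,0,0,0,0,0.3],[-2.62,1.52,0,0,0,0,0.3],[-2.62,1.52,0,0,0,0,0.3],[0.56,0,0.1,0,-6.4,0,0.3],[0.56,0,0.1,0,-6.4,0,0.3],[0.56,0,0.1,0,-6.4,0,0.3],[0.56,0,0.1,0,-6.4,0,0.3],[0.56,0,0.1,0,-6.4,0,0.3],[0.56,0,0.1,0,-6.4,0,0.3],[0,0,0,0,0,0,0.3]])

```text
time_s: 61.15
tool_pos: [0.7686, -0.0609, 0.1393]
tool_rot: [179.7, 36.9, 179.8]
force: [-2.8, -0.1, -6.8]
grip_width: 0.0437
```

```bash
python3 - <<'E'
from cell import env
from h import *
st(env,[.815,-.06,.046],[180,39,-180])
c=env.read_camera("scene"); crop(c,220,120,420,270,4,"pics/s27.png")
E
```

```text
t 61.15 tcp [ 0.7686 -0.0609  0.1393] rpy [179.7  36.9 179.8] grasp [ 0.7992 -0.0607  0.0985] w 0.0437 q [  2.  22.   1. 104.  -9.  17. 101.] F [-2.8 -0.1 -6.8]
 shift of grasp in tool cm [1.89 0.05 5.15]
 turn [ 0.2 -2.1 -0.2]
```

View pics/s27.png

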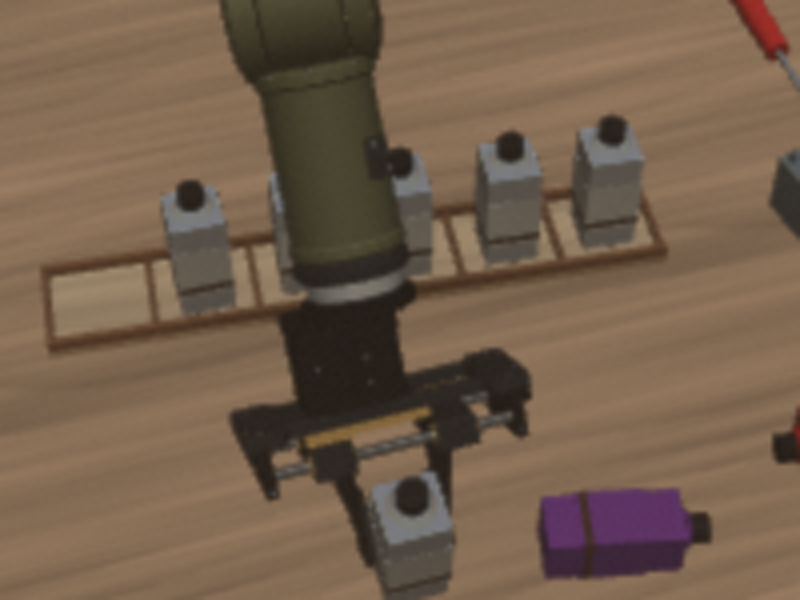

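>>> drive_tool(commands=[[0.5,0,0.96,0,-0.3,0,0.3],[0.5,0,0.96,0,-0.3,0,0.3],[0.5,0,0.96,0,-0.3,0,0.3],[0.5,0,0.96,0,-0.3,0,0.3],[0.5,0,0.8,0,-0.3,0,0.3],[0.4,0,0.3,0,0,0,0.3],[0.3,0,0.2,0,0,0,0.3],[0,0,0,0,0,0,0.3]])

```text
time_s: 61.87
tool_pos: [0.784, -0.0607, 0.088]
tool_rot: [179.8, 39.2, 180.0]
force: [-0.5, 0.9, -3.0]
grip_width: 0.0439
```

```bash
python3 - <<'E'
from cell import env
from h import *
st(env,[.815,-.06,.044],[180,39,-180])
E
```

```text
t 61.87 tcp [ 0.784  -0.0607  0.088 ] rpy [179.8  39.2 180. ] grasp [ 0.8162 -0.0606  0.0484] w 0.0439 q [  5.  28.  -1. 104. -11.   9. 104.] F [-0.5  0.9 -3. ]
 shift of grasp in tool cm [0.37 0.05 0.27]
 turn [ 0.1  0.2 -0. ]
```

>>> drive_tool(commands=[[0.25,0,0.3,0,0,0,0.3],[0.1,0,0.1,0,0,0,0.3],[0,0,0,0,0,0,0.3]])

```text
time_s: 62.12
tool_pos: [0.7838, -0.0607, 0.0838]
tool_rot: [179.9, 39.3, 180.0]
force: [-0.9, 0.6, -2.4]
grip_width: 0.0434
```

>>> drive_tool(commands=[[0,0,-0.2,0,0,0,0.6],[0,0,-0.6,0,0,0,0.65],[0,0,-1,0,0,0,0.65],[0,0,-1.5,0,0,0,0.65],[0,0,-2,0,0,0,0.7],[0,0,-2.5,0,0,0,0.8],[0,0,-3,0,0,0,1],[0,0,-3,0,0,0,1],[0,0,-3,0,0,0,1],[0,0,-2,0,0,0,1],[0,0,0,0,0,0,1]])

```text
time_s: 63.03
tool_pos: [0.6648, -0.0617, 0.2361]
tool_rot: [179.9, 39.9, 180.0]
force: [1.2, -0.6, 1.1]
grip_width: 0.0853
```

```bash
python3 - <<'E'
from cell import env
from h import *
st(env,[.82,-.06,.2],[180,0,180])
c=env.read_camera("scene");crop(c,200,150,400,285,4,"pics/s28.png")
c=env.read_camera("top");crop(c,240,110,400,260,5,"pics/t28.png")
E
```

```text
t 63.03 tcp [ 0.6648 -0.0617  0.2361] rpy [179.9  39.9 180. ] grasp [ 0.6975 -0.0616  0.197 ] w 0.0853 q [  3.   3.   1. 116.  -8.  21. 101.] F [ 1.2 -0.6  1.1]
 shift of grasp in tool cm [-9.59  0.16  7.62]
 turn [ 0.1 39.9  0. ]
```

View pics/s28.png

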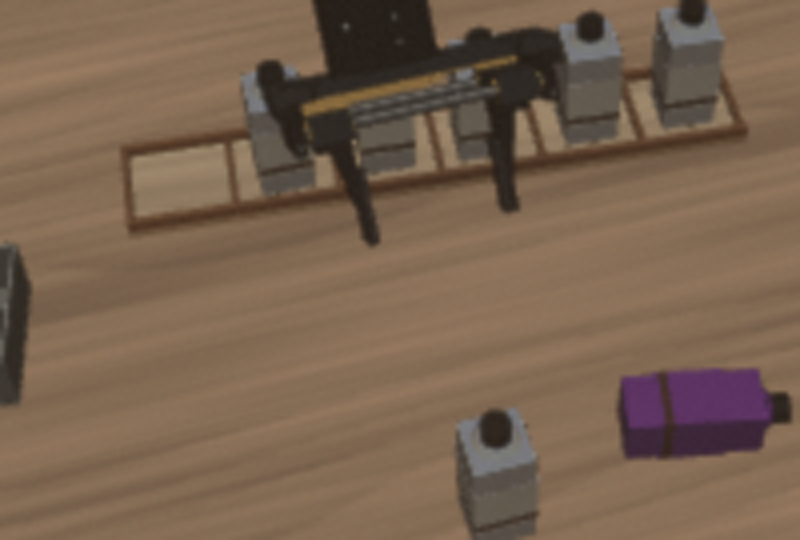

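View pics/t28.png

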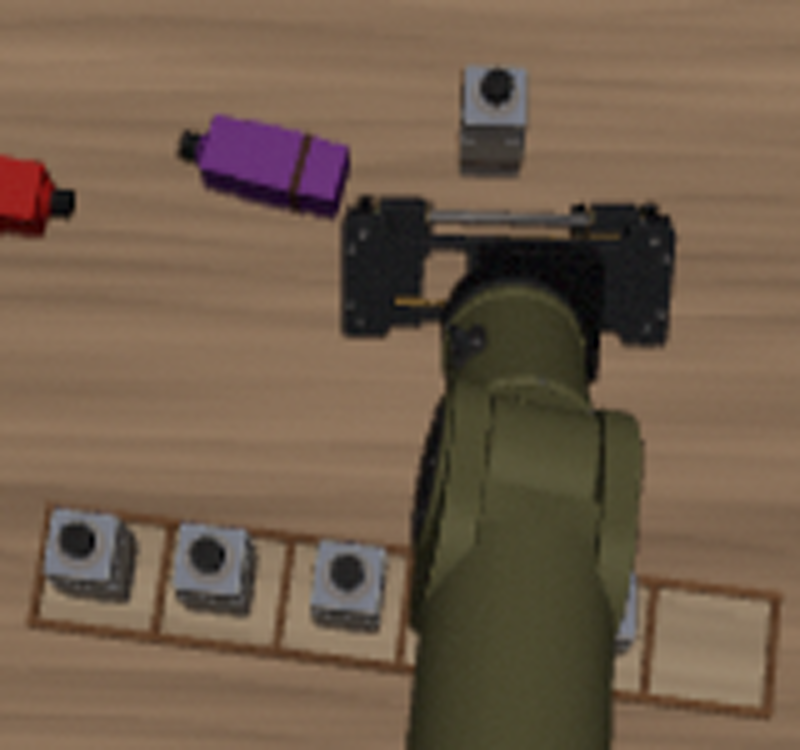

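D stands upright (cap at crop (496,87)).

>>> drive_tool(commands=[[-0.58,0,0.03,0,6.6,0,1],[-0.58,0,0.03,0,6.6,0,1],[-0.58,0,0.03,0,6.6,0,1],[-0.58,0,0.03,0,6.6,0,1],[-0.58,0,0.03,0,6.6,0,1],[-0.58,0,0.03,0,6.6,0,1],[-3.0,0.07,0,0,0,0,1],[-3.0,0.07,0,0,0,0,1],[-3.0,0.07,0,0,0,0,1],[-3.0,0.07,0,0,0,0,1],[-0.9,0,0,0,0,0,1],[0,0,0,0,0,0,1]])

```text
time_s: 64.13
tool_pos: [0.8274, -0.0573, 0.2352]
tool_rot: [179.9, -0.5, -179.9]
force: [-0.2, 1.0, -1.2]
grip_width: 0.0872
```

```bash
python3 - <<'E'
from cell import env
from h import *
c=env.read_camera("top"); p=onplane(c,240+496.5/5-.5,110+87.5/5-.5,.12); print(p)
st(env,[p[0],p[1],.081],[180,0,180])
E
```

```text
[ 0.82773495 -0.0586328   0.12      ]
t 64.18 tcp [ 0.8263 -0.0577  0.2362] rpy [ 179.9   -0.5 -179.9] grasp [ 0.8258 -0.0576  0.1852] w 0.0872 q [ 0. 43.  4. 53. -3. 84. 93.] F [-1.  -0.5 -0.2]
 shift of grasp in tool cm [-0.28 -0.12 10.42]
 turn [ 0.1 -0.5  0.1]
```

>>> drive_tool(commands=[[-0.1,-0.1,2,0,-0.5,0,1],[0,0,2,0,0,0,1],[0,0,2,0,0,0,1],[0,0,2,0,0,0,1],[0,0,1.6,0,0,0,1],[0,0,0.7,0,0,0,1],[0,0,0,0,0,0,1]])

```text
time_s: 64.77
tool_pos: [0.8252, -0.0589, 0.1343]
tool_rot: [179.9, -0.1, -179.9]
force: [-0.1, 0.4, -0.4]
grip_width: 0.0871
```

>>> drive_tool(commands=[[0,0,0,0,0,0,0.3],[0,0,0,0,0,0,0.3],[0,0,0,0,0,0,0.3],[0,0,0,0,0,0,0.3],[0,0,0,0,0,0,0.3],[0,0,0,0,0,0,0.3],[0,0,0,0,0,0,0.3],[0,0,0,0,0,0,0.3],[0,0,0,0,0,0,0.3]])

```text
time_s: 65.52
tool_pos: [0.8271, -0.0592, 0.1373]
tool_rot: [179.9, 0.2, -179.9]
force: [-0.2, -0.4, 0.5]
grip_width: 0.0437
```

>>> drive_tool(commands=[[0,0,-1,0,0,0,0.3],[0,0,-1,0,0,0,0.3],[0,0,-1,0,0,0,0.3],[0,0,-1,0,0,0,0.3],[0,0,-0.5,0,0,0,0.3],[0,0,0,0,0,0,0.3]])

```text
time_s: 66.02
tool_pos: [0.8279, -0.059, 0.1853]
tool_rot: [179.9, 0.5, -179.9]
force: [0.3, -0.3, -2.5]
grip_width: 0.0439
```

```bash
python3 - <<'E'
from cell import env
from h import *
st(env,[.469,-.216,.125],[180,0,174.6])
c=env.read_camera("scene");crop(c,220,150,400,285,4,"pics/s29.png")
E
```

```text
t 66.02 tcp [ 0.8279 -0.059   0.1853] rpy [ 179.9    0.5 -179.9] grasp [ 0.8283 -0.059   0.1343] w 0.0439 q [ 1. 44.  3. 58. -2. 78. 94.] F [ 0.3 -0.3 -2.5]
 shift of grasp in tool cm [ 35.96 -15.65   0.61]
 turn [0.1 0.5 5.5]
```

View pics/s29.png

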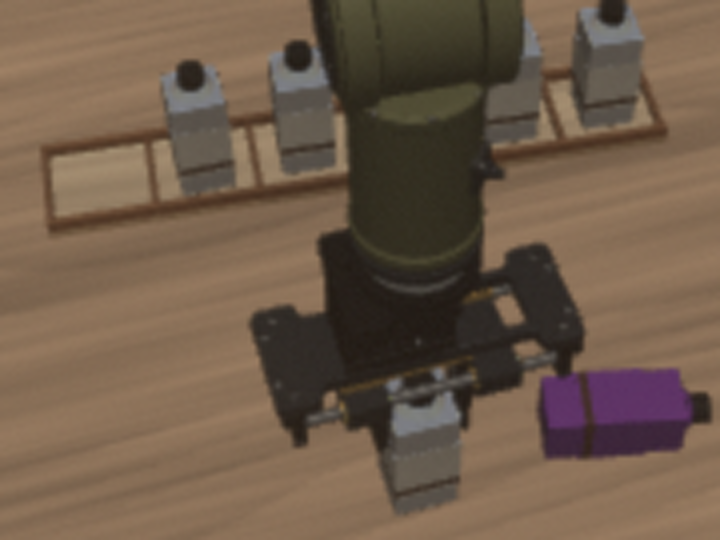

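>>> drive_tool(commands=[[2.8,-1.95,0,0,0,0,0.3],[2.8,-1.95,0,0,0,0,0.3],[2.8,-1.95,0,0,0,0,0.3],[2.8,-1.95,0,0,0,0,0.3],[2.8,-1.95,0,0,0,0,0.3],[2.8,-1.95,0,0,0,0,0.3],[2.8,-1.95,0,0,0,0,0.3],[2.8,-1.95,0,0,0,0,0.3],[2.7,0,0,0,0,0,0.3],[2.7,0,0,0,0,0,0.3],[2.7,0,0,0,0,0,0.3],[2.7,0,0,0,0,0,0.3],[2.6,0,0,0,0.5,2.7,0.3],[0,0,0,0,0,2.8,0.3],[0,0,0,0,0,0,0.3],[0,0,0,0,0,0,0.3]])

```text
time_s: 67.4
tool_pos: [0.4693, -0.2154, 0.1807]
tool_rot: [179.9, -0.2, 174.7]
force: [0.9, -0.2, -2.4]
grip_width: 0.0439
```

```bash
python3 - <<'E'
from cell import env
from h import *
st(env,[.469,-.216,.0943],[180,0,174.6])
c=env.read_camera("scene");crop(c,200,120,400,270,4,"pics/s30.png")
E
```

```text
t 67.4 tcp [ 0.4693 -0.2154  0.1807] rpy [179.9  -0.2 174.7] grasp [ 0.4692 -0.2153  0.1297] w 0.0439 q [ 15.   7.   7. 110.  -1.  63. 107.] F [ 0.9 -0.2 -2.4]
 shift of grasp in tool cm [-0.01 -0.08  3.54]
 turn [ 0.1 -0.2  0.1]
```

View pics/s30.png

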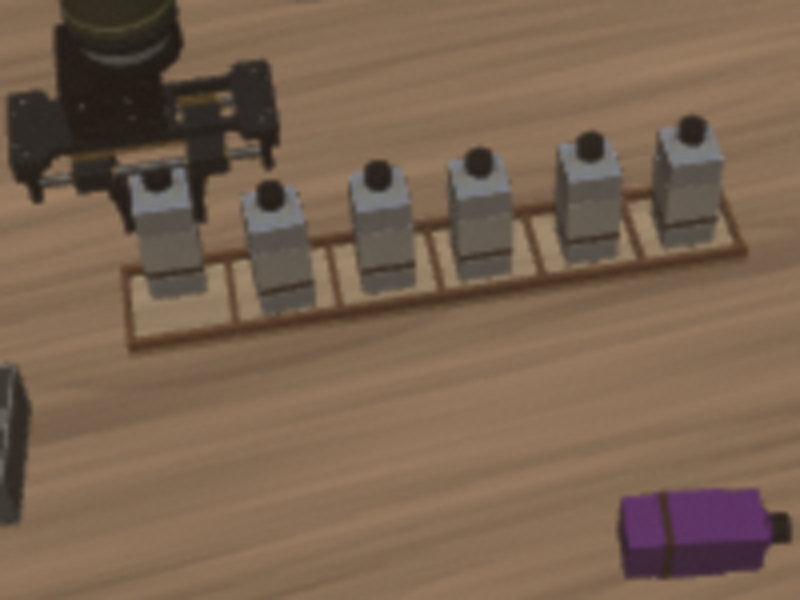

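>>> drive_tool(commands=[[0,0,1.5,0,0,0,0.3],[0,0,1.2,0,0,0,0.3],[0,0,0.5,0,0,0,0.3],[0,0,0.2,0,0,0,0.3],[0,0,0.1,0,0,0,0.3],[0,0,0,0,0,0,0.3]])

```text
time_s: 67.95
tool_pos: [0.4692, -0.2154, 0.1454]
tool_rot: [179.9, -0.3, 174.6]
force: [0.6, -0.1, -1.6]
grip_width: 0.0434
```

>>> drive_tool(commands=[[0,0,0.15,0,0,0,0.3],[0,0,0.1,0,0,0,0.3],[0,0,0,0,0,0,0.3]])

```text
time_s: 68.2
tool_pos: [0.4697, -0.2158, 0.145]
tool_rot: [179.9, -0.2, 174.6]
force: [-2.7, 0.9, 7.0]
grip_width: 0.0441
```

>>> drive_tool(commands=[[0,0,0,0,0,0,0.7],[0,0,0,0,0,0,0.7],[0,0,0,0,0,0,0.7],[0,0,0,0,0,0,0.7],[0,0,-1,0,0,0,0.7],[0,0,-2.5,0,0,0,0.7],[0,0,-3,0,0,0,0.7],[0,0,-3,0,0,0,0.8],[0,0,-3,0,0,0,1],[0,0,-2,0,0,0,1],[0,0,0,0,0,0,1]])

```text
time_s: 69.12
tool_pos: [0.4717, -0.2166, 0.294]
tool_rot: [-179.9, 0.3, 174.6]
force: [0.7, 0.6, 0.9]
grip_width: 0.0804
```

```bash
python3 - <<'E'
from cell import env
from h import *
st(env)
c=env.read_camera("top"); crop(c,160,100,420,280,3,"pics/t31.png"); crop(c,165,170,230,235,8,"pics/k31.png")
c=env.read_camera("scene"); crop(c,200,120,400,270,4,"pics/s31.png"); crop(c,400,130,480,200,8,"pics/ks31.png")
E
```

```text
t 69.12 tcp [ 0.4717 -0.2166  0.294 ] rpy [-179.9    0.3  174.6] grasp [ 0.4719 -0.2167  0.243 ] w 0.0804 q [ 15.   2.   7. 102.  -0.  76. 107.] F [0.7 0.6 0.9]
```

View pics/t31.png

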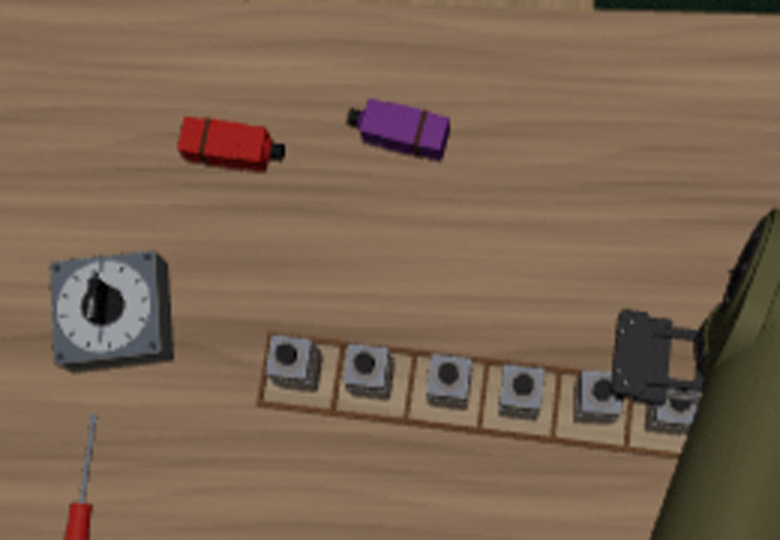

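View pics/s31.png

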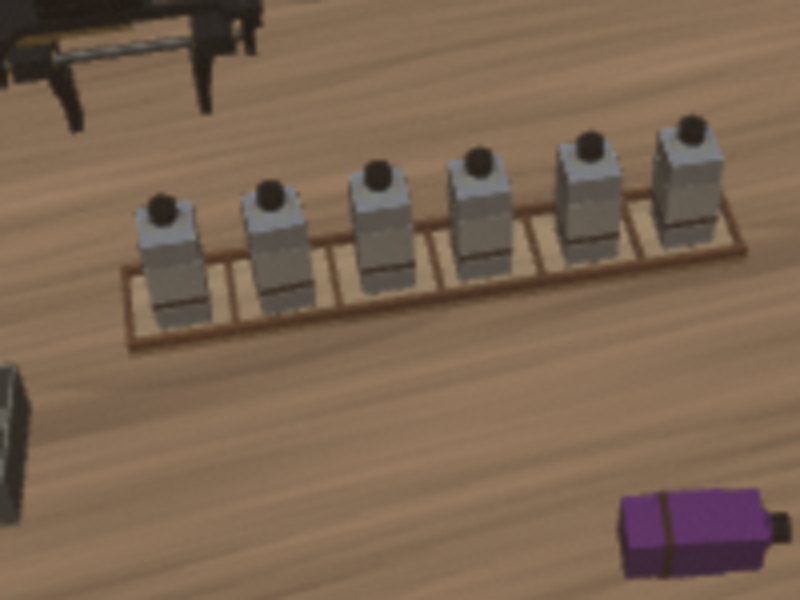

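View pics/k31.png

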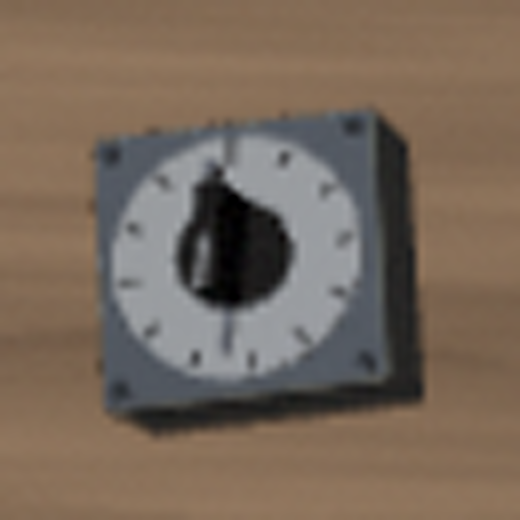

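View pics/ks31.png

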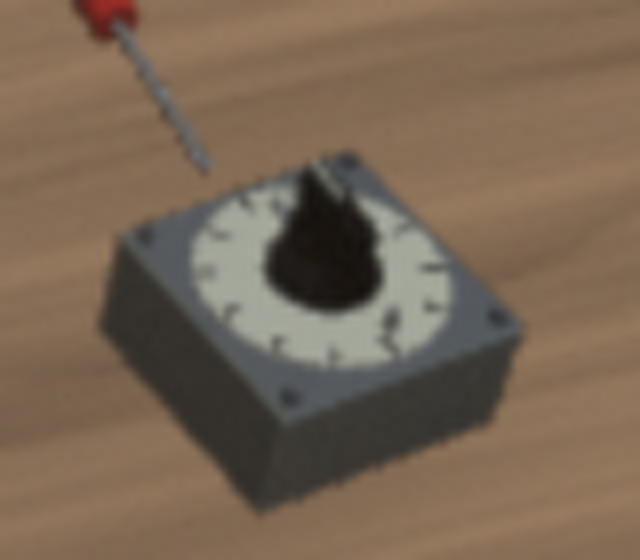

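All six tins stand, one per bay. On the dial, the zero mark is at crop (231,150), with the pin just left of it at (213,168). The steel pointer is the long grey line running down from the skirt to (228,350), and the bar's white line runs from (205,230) to (197,285). I work out the angle.

```bash
python3 - <<'E'
from cell import env
from h import *
c=env.read_camera("top")
f=lambda x,y,z: onplane(c,165+(x+.5)/8-.5,170+(y+.5)/8-.5,z)[:2]
K=np.array([f(*q,.06) for q in [(97,143),(372,110),(388,383),(108,410)]]); k=K.mean(0); 
tk=np.array([f(*q,.06) for q in [(231,150),(283,157),(327,187),(343,237),(338,291),(302,343),(252,362),(195,357),(152,330),(130,282),(133,228),(163,183)]])
(cx,cy),r=cv2.minEnclosingCircle(tk.astype(np.float32)); print("corner ctr",k,"tick mean",tk.mean(0))
d=tk-tk.mean(0); a=np.degrees(np.arctan2(d[:,1],d[:,0])); print("tick a",a.round(0), np.linalg.norm(d,axis=1).round(4))
for n,p,z in [("ptr",(228,348),.07),("ptr",(228,348),.066),("white",(197,285),.104),("pin",(213,163),.07)]:
    v=f(*p,z)-tk.mean(0); print(n,v,np.degrees(np.arctan2(v[1],v[0])),np.linalg.norm(v))
st(env,[*tk.mean(0),.15])
print([((proj(c,[*k,z])-[165,170])*8).round(0) for z in (.06,.07,.104)])
E
```

```text
corner ctr [0.56805205 0.41730542] tick mean [0.56868435 0.41901466]
tick a [   9.  -18.  -47.  -76. -106. -139. -166.  163.  134.  105.   75.   48.] [0.0475 0.0468 0.047  0.0445 0.0453 0.0467 0.0452 0.0445 0.0452 0.0453
 0.0467 0.0471]
ptr [-0.04021959 -0.00356266] -174.9379461291506 0.04037707587717399
ptr [-0.03945573 -0.00219358] -176.81785758422396 0.03951665588688667
white [-2.12188089e-02  7.24527303e-05] 179.80436133092732 0.021218932581577702
pin [0.03845627 0.01118716] 16.22002786723132 0.04005043381071428
t 69.27 tcp [ 0.4694 -0.2156  0.2878] rpy [179.9  -0.3 174.6] grasp [ 0.4691 -0.2155  0.2368] w 0.0854 q [ 15.   2.   7. 102.  -0.  76. 107.] F [-0.6  1.  -0.9]
 shift of grasp in tool cm [-3.96 64.09  8.77]
[array([238., 257.]), array([230., 251.]), array([203., 232.])]
```

The pointer is at about −176° and the counter's +x at about +9°, so q ≈ 185° (3.2 rad). Starting the grip at tool yaw ≈4°, J7 has room for the whole turn. I move over the knob.

>>> drive_tool(commands=[[-0.2,3.2,0,0,0,0,0.6],[-0.2,3.2,0,0,0,0,0.6],[-0.2,3.2,0,0,0,0,0.6],[-0.2,3.2,0,0,0,0,0.6],[-0.2,3.2,0,0,0,0,0.6],[-0.2,3.2,0,0,0,0,0.6],[-0.2,3.2,0,0,0,0,0.6],[-0.2,3.2,0,0,0,0,0.6],[-0.2,3.2,0,0,0,0,0.6],[-0.2,3.2,0,0,0,0,0.6],[-0.2,3.2,0,0,0,0,0.6],[-0.2,3.2,0,0,0,0,0.6],[-0.2,3.2,0,0,0,0,0.6],[-0.2,3.2,0,0,0,0,0.6],[-0.2,3.2,0,0,0,0,0.6],[-0.2,3.2,0,0,0,0,0.6],[-0.2,3.2,0,0,0,0,0.6],[-0.2,3.2,0,0,0,0,0.6],[-0.2,3.2,0,0,0,0,0.6],[-0.2,3.2,0,0,0,0,0.6]], force=12)

```text
time_s: 70.93
tool_pos: [0.5695, 0.4187, 0.2864]
tool_rot: [-179.9, -0.4, 174.6]
force: [0.2, 0.9, 0.2]
grip_width: 0.0523
```

>>> drive_tool(commands=[[0,0,0,0,0,7,0.6],[0,0,0,0,0,7,0.6],[0,0,0,0,0,7,0.6],[0,0,0,0,0,7,0.6],[0,0,0,0,0,7,0.6],[0,0,0,0,0,7,0.6],[0,0,0,0,0,7,0.6],[0,0,0,0,0,7,0.6],[0,0,0,0,0,7,0.6],[0,0,0,0,0,7,0.6],[0,0,0,0,0,7,0.6],[0,0,0,0,0,7,0.6],[0,0,0,0,0,7,0.6],[0,0,0,0,0,7,0.6],[0,0,0,0,0,7,0.6],[0,0,0,0,0,7,0.6],[0,0,0,0,0,7,0.6],[0,0,0,0,0,7,0.6],[0,0,0,0,0,7,0.6],[0,0,0,0,0,7,0.6]])

```text
time_s: 72.6
tool_pos: [0.5693, 0.4172, 0.2863]
tool_rot: [-179.8, 0.4, 34.2]
force: [-0.5, -0.7, 0.1]
grip_width: 0.0522
```

>>> drive_tool(commands=[[0,0,0,0,0,7,0.5],[0,0,0,0,0,7,0.5],[0,0,0,0,0,7,0.5],[0,0,0,0,0,7,0.5],[0,0,0,0,0,0,0.5],[0,0,0,0,0,0,0.5]])

```text
time_s: 73.1
tool_pos: [0.5694, 0.4174, 0.2869]
tool_rot: [-180.0, 0.4, 6.8]
force: [0.5, -0.2, 0.2]
grip_width: 0.0434
```

```bash
python3 - <<'E'
from cell import env
from h import *
st(env,[.5684,.4182,.094],[180,0,3])
E
```

```text
t 73.1 tcp [0.5694 0.4174 0.2869] rpy [-180.     0.4    6.8] grasp [0.569  0.4174 0.2359] w 0.0434 q [ -44.   26.    8.   74.   -4.   81. -119.] F [ 0.5 -0.2  0.2]
 shift of grasp in tool cm [ 0.04 -0.08 14.19]
 turn [-0.   0.4  3.8]
```

>>> drive_tool(commands=[[0,-0.08,2,0,0.4,3.5,0.5],[0,0,2,0,0,0,0.5],[0,0,2,0,0,0,0.5],[0,0,2,0,0,0,0.5],[0,0,2,0,0,0,0.5],[0,0,2,0,0,0,0.5],[0,0,1.4,0,0,0,0.5],[0,0,0.6,0,0,0,0.5],[0,0,0,0,0,0,0.5]])

```text
time_s: 73.85
tool_pos: [0.5691, 0.4182, 0.1465]
tool_rot: [-180.0, 0.0, 3.2]
force: [-0.3, -0.0, 0.1]
grip_width: 0.0435
```

```bash
python3 - <<'E'
from cell import env
from h import *
st(env,[.5684,.4182,.094],[180,0,3])
c=env.read_camera("scene"); crop(c,400,130,480,200,8,"pics/ks32.png")
E
```

```text
t 73.85 tcp [0.5691 0.4182 0.1465] rpy [-180.     0.     3.2] grasp [0.569  0.4182 0.0955] w 0.0435 q [ -44.   30.    8.   84.   -4.   66. -122.] F [-0.3 -0.   0.1]
 shift of grasp in tool cm [-0.06 -0.01  0.15]
 turn [-0.   0.   0.2]
```

View pics/ks32.png

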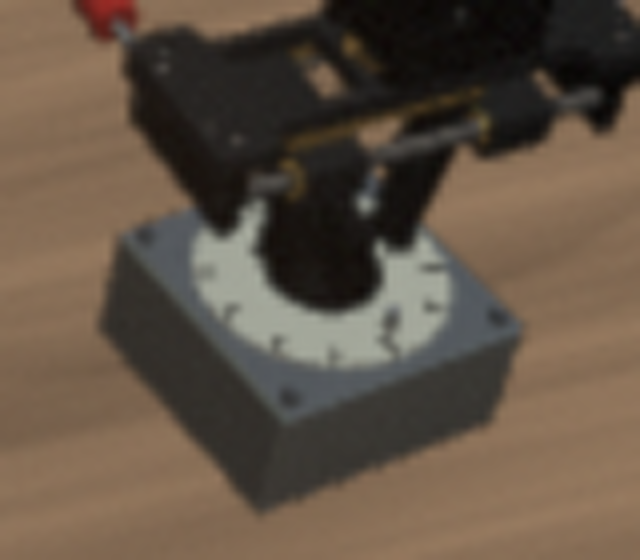

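Fingers straddle the bar. I close at 12 N.

>>> drive_tool(commands=[[0,0,0,0,0,0,0],[0,0,0,0,0,0,0],[0,0,0,0,0,0,0],[0,0,0,0,0,0,0],[0,0,0,0,0,0,0],[0,0,0,0,0,0,0],[0,0,0,0,0,0,0],[0,0,0,0,0,0,0]], force=12)

```text
time_s: 74.57
tool_pos: [0.5704, 0.4177, 0.1493]
tool_rot: [-179.9, -0.1, 3.0]
force: [-0.3, -4.2, 3.0]
grip_width: 0.0116
```

```bash
python3 - <<'E'
from cell import env
from h import *
o,_,_=st(env); print(o['wrist_torque'])
E
```

```text
t 74.57 tcp [0.5704 0.4177 0.1493] rpy [-1.799e+02 -1.000e-01  3.000e+00] grasp [0.5706 0.4177 0.0983] w 0.0116 q [ -44.   30.    8.   84.   -4.   66. -122.] F [-0.3 -4.2  3. ]
[-0.9023011   0.20116009 -0.02168014]
```

>>> drive_tool(commands=[[0,0.05,0,0,0,-6,0],[0,0,0,0,0,-6,0],[0,0,0,0,0,-6,0],[0,0,0,0,0,-6,0],[0,0,0,0,0,-6,0],[0,0,0,0,0,0,0]])

```text
time_s: 75.07
tool_pos: [0.5698, 0.4192, 0.1493]
tool_rot: [-179.9, -0.3, 33.3]
force: [-0.1, -0.1, 3.0]
grip_width: 0.0119
```

```bash
python3 - <<'E'
from cell import env
from h import *
o,R,_=st(env); print(o['wrist_torque'],R.inv().apply(o['force']))
E
```

```text
t 75.07 tcp [0.5698 0.4192 0.1493] rpy [-179.9   -0.3   33.3] grasp [0.57   0.4194 0.0983] w 0.0119 q [-40.  30.   2.  83.  -1.  66. -94.] F [-0.1 -0.1  3. ]
[-0.09726572  0.15660958  0.01518359] [-0.06656739  0.01099512 -3.04881387]
```

Turning freely with little side force. I continue.

>>> drive_tool(commands=[[0,0,0,0,0,-6,0],[0,0,0,0,0,-6,0],[0,0,0,0,0,-6,0],[0,0,0,0,0,-6,0],[0,0,0,0,0,-6,0],[0,0,0,0,0,-6,0],[0,0,0,0,0,-6,0],[0,0,0,0,0,-6,0],[0,0,0,0,0,-6,0],[0,0,0,0,0,-6,0],[0,0,0,0,0,0,0]])

```text
time_s: 75.98
tool_pos: [0.567, 0.4208, 0.1492]
tool_rot: [-179.9, -0.3, 93.3]
force: [-6.4, 2.1, 5.0]
grip_width: 0.012
```

```bash
python3 - <<'E'
from cell import env
from h import *
o,R,_=st(env); print(o['wrist_torque'],R.inv().apply(o['force']))
E
```

```text
t 75.98 tcp [0.567  0.4208 0.1492] rpy [-179.9   -0.3   93.3] grasp [0.5669 0.421  0.0982] w 0.012 q [-32.  31.  -9.  83.   5.  67. -38.] F [-6.4  2.1  5. ]
[ 0.05658064  1.32730501 -0.0174006 ] [ 2.50444934 -6.2708256  -4.96337039]
```

>>> drive_tool(commands=[[0,-0.12,0,0,0,-6,0],[0,0,0,0,0,-6,0],[0,0,0,0,0,-6,0],[0,0,0,0,0,-6,0],[0,0,0,0,0,-6,0],[0,0,0,0,0,-6,0],[0,0,0,0,0,-6,0],[0,0,0,0,0,-6,0],[0,0,0,0,0,-6,0],[0,0,0,0,0,0,0]])

```text
time_s: 76.82
tool_pos: [0.5645, 0.4194, 0.1492]
tool_rot: [-179.9, -0.3, 147.3]
force: [-9.6, -3.1, 10.0]
grip_width: 0.0119
```

```bash
python3 - <<'E'
from cell import env
from h import *
o,R,_=st(env); print(o['wrist_torque'],R.inv().apply(o['force']))
E
```

```text
t 76.82 tcp [0.5645 0.4194 0.1492] rpy [-179.9   -0.3  147.3] grasp [0.5642 0.4195 0.0982] w 0.0119 q [-25.  31. -19.  83.  10.  67.  12.] F [-9.6 -3.1 10. ]
[-0.73592917  2.29158961 -0.05697182] [ 6.48386258 -7.85911377 -9.97873205]
```

>>> drive_tool(commands=[[0.1,-0.1,0,0,0,0,0],[0.1,-0.1,-0.1,0,0,0,0],[0,0,0,0,0,0,0]])

```text
time_s: 77.07
tool_pos: [0.5641, 0.4191, 0.1493]
tool_rot: [179.8, -0.2, 147.0]
force: [-5.4, 1.0, 0.9]
grip_width: 0.0118
```

```bash
python3 - <<'E'
from cell import env
from h import *
o,R,_=st(env); print(o['wrist_torque'],R.inv().apply(o['force']))
c=env.read_camera("scene"); crop(c,400,130,480,200,8,"pics/ks33.png")
E
```

```text
t 77.07 tcp [0.5641 0.4191 0.1493] rpy [179.8  -0.2 147. ] grasp [0.564  0.4194 0.0983] w 0.0118 q [-25.  31. -19.  83.  10.  67.  12.] F [-5.4  1.   0.9]
[ 0.38794588  0.88279955 -0.00334753] [ 5.07897019 -2.1105336  -0.87843476]
```

View pics/ks33.png

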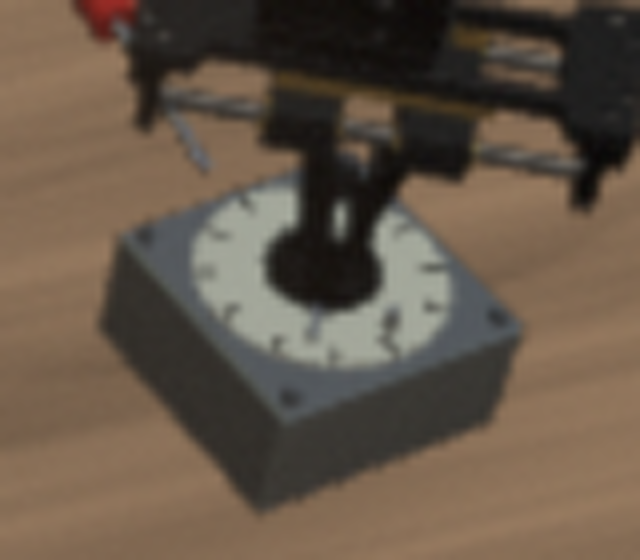

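The pointer is now at (315,322), about 40° short of the pin at (392,318). I continue.

>>> drive_tool(commands=[[0.1,-0.05,0,0,0,-6,0],[0.1,0,0,0,0,-6,0],[0,0,0,0,0,-6,0],[0,0,0,0,0,-6,0],[0,0,0,0,0,-6,0],[0,0,0,0,0,0,0]])

```text
time_s: 77.62
tool_pos: [0.5635, 0.4176, 0.1492]
tool_rot: [179.9, -0.0, 177.1]
force: [-4.2, -1.9, 1.9]
grip_width: 0.0118
```

```bash
python3 - <<'E'
from cell import env
from h import *
o,R,_=st(env); print(o['wrist_torque'],R.inv().apply(o['force']))
c=env.read_camera("scene"); crop(c,400,130,480,200,8,"pics/ks34.png")
E
```

```text
t 77.62 tcp [0.5635 0.4176 0.1492] rpy [179.9  -0.  177.1] grasp [0.5634 0.4177 0.0982] w 0.0118 q [-21.  32. -24.  83.  14.  68.  40.] F [-4.2 -1.9  1.9]
[-0.29113523  0.97129302  0.0223064 ] [ 4.08853784 -2.12090434 -1.89047882]
```

View pics/ks34.png

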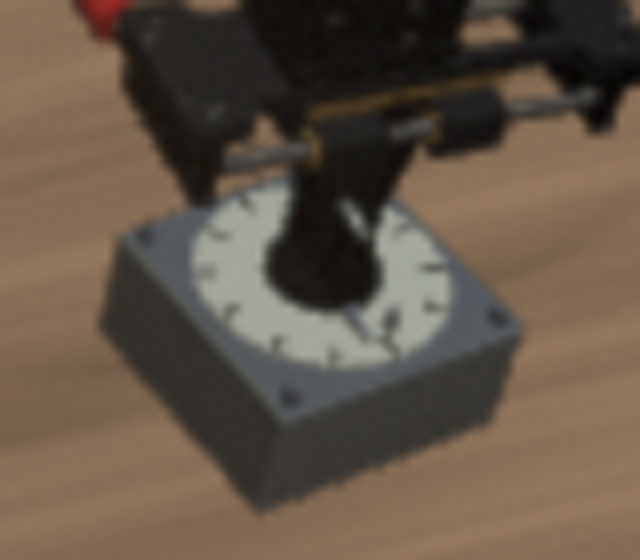

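>>> drive_tool(commands=[[0,0,0,0,0,-3,0],[0,0,0,0,0,-3,0],[0,0,0,0,0,-2,0],[0,0,0,0,0,0,0]])

```text
time_s: 78.0
tool_pos: [0.5635, 0.4172, 0.1493]
tool_rot: [180.0, 0.0, -175.1]
force: [-4.1, -1.8, 2.2]
grip_width: 0.0118
```

```bash
python3 - <<'E'
from cell import env
from h import *
o,R,_=st(env); print(o['wrist_torque'],R.inv().apply(o['force']))
E
```

```text
t 78.0 tcp [0.5635 0.4172 0.1493] rpy [ 180.     0.  -175.1] grasp [0.5635 0.4173 0.0983] w 0.0118 q [-20.  32. -26.  83.  15.  68.  47.] F [-4.1 -1.8  2.2]
[-0.54853129  1.06377003  0.00937155] [ 4.24079203 -1.42590044 -2.19111788]
```

>>> drive_tool(commands=[[0,0,0,0,0,-2,0],[0,0,0,0,0,-2,0],[0,0,0,0,0,0,0]])

```text
time_s: 78.25
tool_pos: [0.5635, 0.417, 0.1493]
tool_rot: [-180.0, 0.0, -171.1]
force: [-4.9, -3.6, 2.4]
grip_width: 0.0119
```

```bash
python3 - <<'E'
from cell import env
from h import *
o,R,_=st(env); print(o['wrist_torque'],R.inv().apply(o['force']))
c=env.read_camera("scene"); crop(c,400,130,480,200,8,"pics/ks35.png")
E
```

```text
t 78.25 tcp [0.5635 0.417  0.1493] rpy [-180.     0.  -171.1] grasp [0.5635 0.417  0.0983] w 0.0119 q [-20.  32. -27.  83.  15.  68.  50.] F [-4.9 -3.6  2.4]
[-0.65307669  1.09372361 -0.05443106] [ 5.40731064 -2.76726479 -2.41312954]
```

View pics/ks35.png

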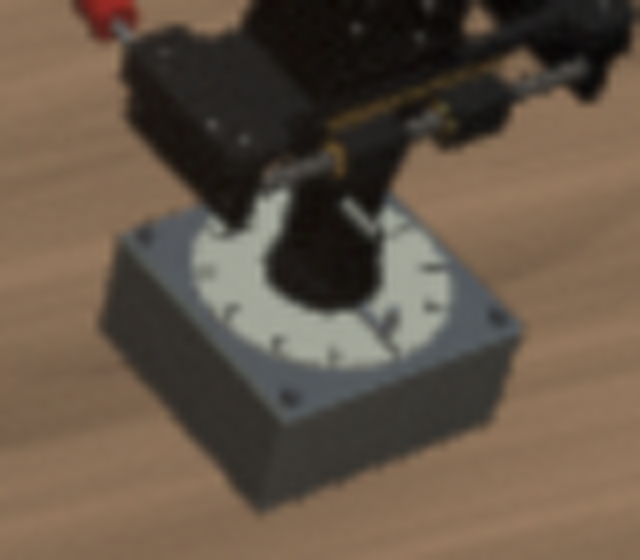

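The pointer lies on the zero mark, next to the pin. I press on a little to feel the stop.

>>> drive_tool(commands=[[0,0,0,0,0,-2,0],[0,0,0,0,0,-2,0],[0,0,0,0,0,0,0]])

```text
time_s: 78.55
tool_pos: [0.5638, 0.4171, 0.1492]
tool_rot: [180.0, 0.0, -167.2]
force: [-5.6, -2.1, 2.0]
grip_width: 0.0129
```

```bash
python3 - <<'E'
from cell import env
from h import *
o,R,_=st(env); print(o['wrist_torque'],R.inv().apply(o['force']))
E
```

```text
t 78.55 tcp [0.5638 0.4171 0.1492] rpy [ 180.     0.  -167.2] grasp [0.5639 0.4171 0.0982] w 0.0129 q [-19.  32. -27.  83.  15.  68.  54.] F [-5.6 -2.1  2. ]
[-0.45628077  0.88759368 -0.27431882] [ 5.89600595 -0.80194294 -2.03619038]
```

>>> drive_tool(commands=[[0,0,0,0,0,-2,0],[0,0,0,0,0,-2,0],[0,0,0,0,0,0,0],[0,0,0,0,0,0,0]])

```text
time_s: 78.88
tool_pos: [0.5641, 0.4171, 0.1493]
tool_rot: [180.0, 0.1, -163.2]
force: [-3.9, -3.4, 1.6]
grip_width: 0.0139
```

```bash
python3 - <<'E'
from cell import env
from h import *
o,R,_=st(env); print(o['wrist_torque'],R.inv().apply(o['force']))
c=env.read_camera("scene"); crop(c,400,130,480,200,8,"pics/ks36.png")
E
```

```text
t 78.88 tcp [0.5641 0.4171 0.1493] rpy [ 1.800e+02  1.000e-01 -1.632e+02] grasp [0.5642 0.4172 0.0983] w 0.0139 q [-19.  33. -28.  83.  16.  68.  58.] F [-3.9 -3.4  1.6]
[-0.60960666  0.80672454 -0.33693492] [ 4.74606977 -2.09752492 -1.58032518]
```

View pics/ks36.png

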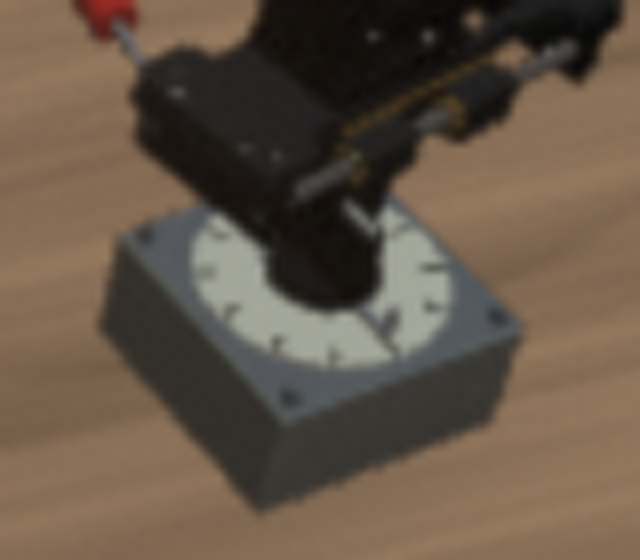

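The stop is firm: torque about z rose to 0.34 N m, the pads began to slip round the bar, and the pointer stayed put. I open and go straight up.

>>> drive_tool(commands=[[0,0,0,0,0,0,0.6],[0,0,0,0,0,0,0.6],[0,0,0,0,0,0,0.6],[0,0,0,0,0,0,0.6],[0,0,-1,0,0,0,0.6],[0,0,-2,0,0,0,0.6],[0,0,-3,0,0,0,0.6],[0,0,-3,0,0,0,0.6],[0,0,-3,0,0,0,0.6],[0,0,-3,0,0,0,0.6],[2,2,-2,0,0,0,0.6],[2.5,2.5,0,0,0,0,0.6],[2.5,2.5,0,0,0,0,0.6],[0,0,0,0,0,0,0.6]])

```text
time_s: 80.1
tool_pos: [0.4674, 0.4707, 0.3225]
tool_rot: [179.5, 0.1, -162.2]
force: [-2.0, 2.5, 0.6]
grip_width: 0.0518
```

```bash
python3 - <<'E'
from cell import env
from h import *
st(env)
c=env.read_camera("scene"); crop(c,400,130,480,200,8,"pics/ks37.png"); crop(c,200,100,460,280,3,"pics/s37.png")
c=env.read_camera("top"); cv2.imwrite("pics/t37.png",c["img"])
E
```

```text
t 80.1 tcp [0.4674 0.4707 0.3225] rpy [ 1.795e+02  1.000e-01 -1.622e+02] grasp [0.4674 0.4711 0.2715] w 0.0518 q [-23.  22. -32.  78.  11.  83.  53.] F [-2.   2.5  0.6]
```

View pics/ks37.png

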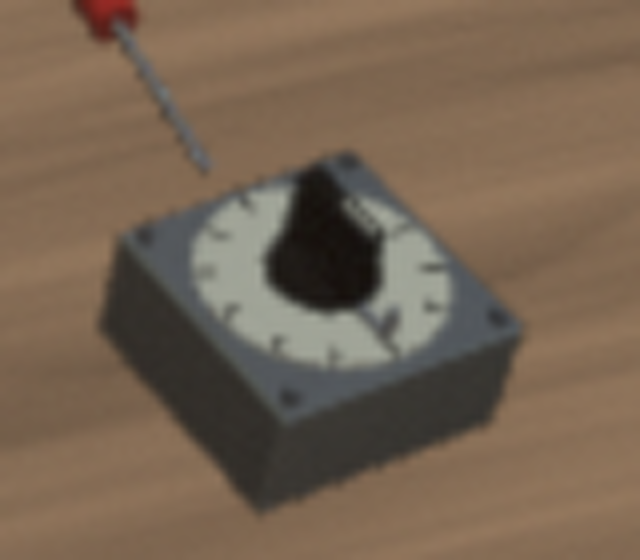

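View pics/s37.png

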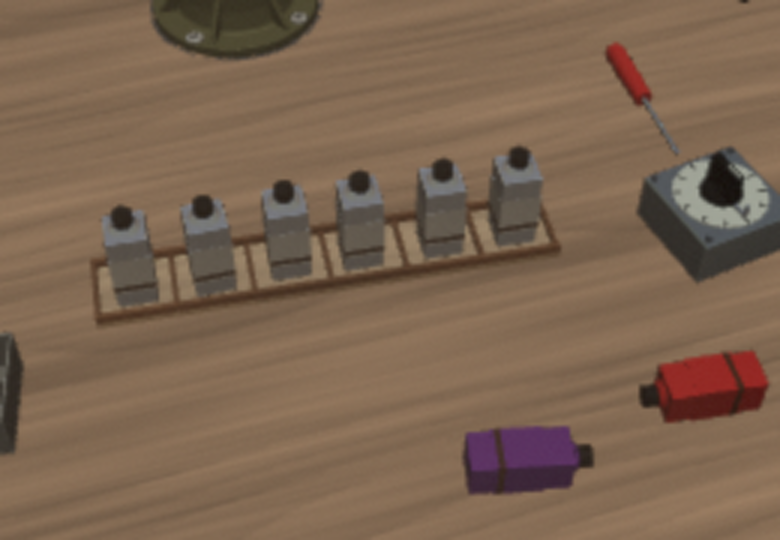

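View pics/t37.png

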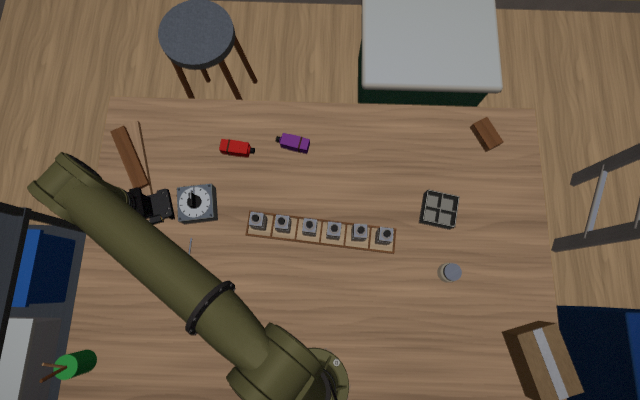

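All six tins stand flat in their own bays, the pointer rests on zero against the pin, and the bystanders have not moved. The arm is clear, so I hand in.

```bash
python3 -c "
from cell import env
print(env.sign_off())"
```

```text
the job is handed in; nothing more can be done
None
```

All four toppled tins now stand cap up in the lane, one each in bays 0, 2, 4 and 5, beside the two that were already in bays 1 and 3. After that I turned the reset knob back about 185° to its zero stop. The job was handed in at about 80 s.

- **Tins:** the arm could not hold its gripper level that close to its base. I stood each tin on the clear bench beyond the lane first, then picked it up again from above and lowered it into its bay. Grip force was 30–34 N, and I felt each tin touch the bay floor before releasing it.
- **Last checks:** the final pictures show six tins flat, one per bay. The pointer lies on the zero mark against the pin, and the box, jar, screwdriver and the red and purple tins look unmoved. At the stop, torque built to 0.34 N m while the pointer stayed put.
- **What went off plan:**
  - My first tilting approach ran into joint limits, but nothing was touched.
  - The first grip from above on one tin was too high and did not lift it, so I regripped lower.
  - One tin was knocked aside during the run, and I measured it again before picking it up.
  - My estimate of the knob's axis was off by a few millimetres. That gave up to about 14 N of side load while turning, until I re-centred.

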